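Load the leak-test chamber and lock its cover with bent pins

ROBOT

A 6-joint arm with a two-finger parallel gripper is mounted at the origin on a cart in front of the work surface, level with it; the furniture and walls round the work are solid. World frame = base frame: x ahead of the robot, y to its left, z up, the work surface at z = 0. Lengths are in mm, angles in rad, forces in N, time in s.
With the tool pointing down it reaches from about 350 to 950 mm from the base axis. Payload 17.4 kg.
Tool frame: the origin (TCP) lies between the finger pads; the fingertips stand 11 mm ahead of it and the grasp point (between the pads) lies 8 mm behind it (tips_ahead is the distance from the TCP to the fingertips, in mm); y points along the fingers, z is the direction in which the jaws open and shut, and the axes are right-handed (so a half turn about y gives the same grasp; the last joint's range is limited). The gripper opens to 93 mm and grips with 3 to 60 N. Pads are 15 mm wide; open, the fingers measure 128 mm over their backs; the gripper's body (75 mm by 188 mm) begins 65 mm behind the grasp point.
Start: joints at [-1.254, 0.116, 1.442, -0, 1.584, -0.038], TCP at [234.488, -632.968, 229.646] pointing down, gripper open.
Joint ranges: [-2.83, 2.83], [-0.83, 2.19], [0.07, 2.5], [-1.14, 4.28], [0.01, 3], [-2.97, 2.97]. Speed limits (rad/s): [1.89, 1.89, 2.22, 3.14, 3.14, 3.14].

INTERFACE

Orientations are given as a rotation vector (axis times angle).
In Python, from station import * gives the robot as it stands.
- The arm moves only by the tool apply_moves, never from a script. Its argument "rows" is a list of rows, each an object with "delta_pos": the shift along the tool's x, y, z in mm, a list of three; "twist": the turn about the tool's y in units of 5 degrees (1.0 is 5 degrees); "fingers": the opening, from -1 (shut) to 1 (fully open). A call has 1 to 8 rows; each row shifts and turns the pose as measured when the row begins, along the tool's axes as they then stand; what a row does not reach is not made up. A row lasts 1/12 s, in which the tool goes at most 41.7 mm and 7.16 degrees, less where a joint would pass 70% of its speed; a pose out of reach is approached as far as the arm can. A call with a gripper value outside its range is refused whole. The fingers move at their own pace and stop on an object; "squeeze" is the grip in N (left out, the last holds). Time passes only in rows, so rows that do not move let the fingers close. It gives the time, the measured TCP pose, the force and the opening at its end, in the units of the state.
- get_obs(): the state, without advancing time (a new reading comes with each control period).
- capture(name): name is "scene" or "top" or "wrist"; returns the picture (400x640x3 uint8, red, green, blue); there is no depth.
- camera_model(name): a dict with "fx", "fy", "cx", "cy" (pixels), "rvec" (rotation vector, rad) and "tvec" (3), from world to camera coordinates, as OpenCV has them; the wrist camera has in their place "T_tool_cam" (4x4, takes a point from camera to tool coordinates, whose origin is the TCP and whose axes are the tool frame's). Camera axes: x right, y down, z forward; pixel columns grow to the right and rows downward; lengths in mm; the calibration is good to about 2 mm. A picture is of the moment at which its call begins: read the wrist's pose just before it. camera_model takes no time and is no camera call.
- close_job(): hands the job in, once; it reports no verdict.
The state is a dict: "clock": time; "qpos": joint angles; "joint_vel": joint speeds; "effort": joint torques, N m; "tool_pos": TCP position; "orientation": TCP orientation; "force": force on the tool from outside, world axes, zero at the start; "moment": the same for the moment, N m; "grip_width": opening from 0.0 (shut) to 1.0 (fully open).
Only numpy, scipy, OpenCV 4.12 (cv2) and the standard library are available. Lean on these libraries where they do the work, as an engineer would, in place of code of your own. Each camera call takes 0.05 s, during which the arm holds its last target.

TASK

Put every lacquer bottle from the grey tray into the leak-test chamber (standing or lying, either will do), then set the blue cover on it, flat on the rim, turned so that its red arrow faces the chamber's red mark. Then lock it with the two bent pins, one at each eye: stand the pin's foot on the cover inside the eye and swing its hook outward through the eye along its own curve until the white band sits in the eye, and leave it upright. Leave the tally counter, the pen and the black carton alone.

Things in the scene. Friction and masses are not known exactly. Their poses are not given: they have to be found in the camera images.
- chamber: leak-test chamber, a fixed open aluminium pot. Origin: centre of its underside; z up. Outer dia. 152 mm, inner 140 mm, inner floor at z = 8 mm, rim at z = 90 mm; foot flange 188 mm dia., 6 mm high; a gauge sticks out to x = 101 mm at z = 40 mm. Red mark: a tab outside just below the rim at x = -80 mm, y = 0. Two wire eyes stand beside the rim at y = +84 and -84 mm
- eye_left (a point): centre of the eye at chamber (0, +84, 118) mm: a fixed wire ring in the chamber's x-z plane (its hole runs along chamber y), hole 20 mm dia., 32 mm outside, 6 mm thick, on a 10 x 6 mm post. Axes as the chamber's
- eye_right (a point): centre of the eye at chamber (0, -84, 118) mm, like the other
- cover: loose blue cover, 0.2 to 0.4 kg, right way up. Origin: centre of its underside; z up. Disc 152 mm dia., 8 mm thick, flat below; at +y and -y two ears each (to y = 91 mm) with a 42 mm gap (|x| < 21 mm) that takes an eye, 5 mm spare each side. Seated: concentric, underside on the rim at chamber z = 90 mm. Handle: black bar 56 (x) x 16 (y) mm, z = 28 to 42 mm. Same after half a turn but for the arrow
- cover_arrow (a point): point of the red arrow on the cover's top, at cover (-72, 0, 8) mm; the arrow points along the cover's -x
- pin_a: bent locking pin, orange stem, 60 to 110 g, upright. Origin: under the centre of its round foot (28 mm dia., 7 mm high), z up. Square stem 14 x 14 mm (faces along pin x and y) to z = 73 mm: grip near its top. A level hook of 7 mm bar leaves the stem at z = 20 mm and follows a 36 mm radius circle about pin (0, 36) mm, clockwise from above, through 135 degrees. Threads by turning clockwise about that centre
- pin_a_tip (a point): rounded tip of the orange pin's hook, at pin (-25.5, 61.5, 20) mm, 45 degrees of arc beyond the band
- pin_a_band (a point): white band on the orange pin's hook, at pin (-36, 36, 20) mm, 90 degrees of arc from the stem; when threaded it lies in the eye, and the circle centre then 36 mm beside the eye
- pin_b: bent locking pin, green stem, 60 to 110 g, upright. Origin: under the centre of its round foot (28 mm dia., 7 mm high), z up. Square stem 14 x 14 mm (faces along pin x and y) to z = 73 mm: grip near its top. A level hook of 7 mm bar leaves the stem at z = 20 mm and follows a 36 mm radius circle about pin (0, 36) mm, clockwise from above, through 135 degrees. Threads by turning clockwise about that centre
- pin_b_tip (a point): rounded tip of the green pin's hook, at pin (-25.5, 61.5, 20) mm, 45 degrees of arc beyond the band
- pin_b_band (a point): white band on the green pin's hook, at pin (-36, 36, 20) mm, 90 degrees of arc from the stem; when threaded it lies in the eye, and the circle centre then 36 mm beside the eye
- bottle_0: lacquer bottle, amber glass with white label, 34 g: body 27 mm dia. up to 41 mm, black cap 18 mm dia. from 41 to 74 mm. Origin: centre of its underside, z to the cap. 3 to 5 of the five bottles are present, standing in the grey tray
- bottle_2: lacquer bottle, amber glass with white label, 34 g: body 27 mm dia. up to 41 mm, black cap 18 mm dia. from 41 to 74 mm. Origin: centre of its underside, z to the cap. 3 to 5 of the five bottles are present, standing in the grey tray
- bottle_out_0: lacquer bottle, amber glass with white label, 34 g: body 27 mm dia. up to 41 mm, black cap 18 mm dia. from 41 to 74 mm. Origin: centre of its underside, z to the cap. 3 to 5 of the five bottles are present, standing in the grey tray
- bottle_out_1: lacquer bottle, all black, 34 g: body 27 mm dia. up to 41 mm, black cap 18 mm dia. from 41 to 74 mm. Origin: centre of its underside, z to the cap. 3 to 5 of the five bottles are present, standing in the grey tray
- bottle_out_2: lacquer bottle, rose-red, 34 g: body 27 mm dia. up to 41 mm, black cap 18 mm dia. from 41 to 74 mm. Origin: centre of its underside, z to the cap. 3 to 5 of the five bottles are present, standing in the grey tray
- work_tray: shallow grey tray, 173 (x) x 258 (y) x 15 mm, fixed, rim 13 mm high; the bottles stand in it at table height. Origin: centre of its underside
- tally_counter: white hand tally counter 46 x 67 x 22 mm behind the chamber, to be left alone. Origin: underside
- pen_1: thin pen 145 mm long near the table's edge, to be left alone. Origin: its middle
- pack_out_1: small black carton 117 x 34 x 34 mm lying at the right, to be left alone. Origin: centre of its underside

How it is judged:
By the outcome, as a careful person would: the job done as asked, in the order asked, and still so for the second after the job is handed in, with the robot touching nothing.
Of bottle_0, bottle_2, bottle_out_0, bottle_out_1, bottle_out_2 only 3 to 5 are there at a start; the rules pass over those that are not, and their reading is None.
At some moment in a run one of bottle_0, bottle_2, bottle_out_0, bottle_out_1, bottle_out_2, cover may be knocked a few centimetres aside while the robot is not near it.
Once in a run the grip may slacken for a moment while it holds something.
It also fails if it takes over 210 s, if anything falls off the work surface, if the arm or the gripper's body presses on something with over 40 N, if the wrist force passes 120 N, or if a joint passes its speed limit or range.

## Working session

There is one attempt and no reset: what is moved stays moved. The work goes in short steps, Python scripts to look and compute and a tool call to move; the robot and the scene stay as the last step left them, time stands still between calls to the robot, and variables do not carry over. Pictures are saved under pics/ and viewed, and the job is handed in when it is done.

Besides the shell and the picture viewer there is one more tool, called after "Call:" as name(argument=value, ...), one argument or row to a line, values as JSON. apply_moves: Moves the arm, as the interface text tells. Its arguments: {"type":"object","properties":{"rows":{"type":"array","items":{"type":"object","properties":{"delta_pos":{"type":"array","items":{"type":"number"}},"twist":{"type":"number"},"fingers":{"type":"number"}}}},"squeeze":{"type":"number"}},"required":["rows"]}

```bash
ls -la; mkdir -p pics; python3 - <<'E'
from station import *
import cv2
o=get_obs(); print({k:(v if not hasattr(v,'round') else v) for k,v in o.items()})
for n in ['scene','top','wrist']:
    im=capture(n); cv2.imwrite(f'pics/{n}0.png',im[:,:,::-1]); print(n,camera_model(n))
E
```

```text
total 12
drwxr-xr-x  3 agent agent 4096 Dec  7 05:40 .
drwxr-xr-x 23 root  root  4096 Dec  7 05:40 ..
drwxr-xr-x  2 agent agent 4096 Dec  7 05:40 pics
{'clock': 0.0, 'qpos': array([-1.25380388e+00,  1.16482356e-01,  1.44224644e+00, -6.68603960e-06,
        1.58400655e+00, -3.78017106e-02]), 'joint_vel': array([ 4.75548230e-05, -1.70002874e-03, -1.44313220e-03,  8.69123135e-04,
        2.41674805e-04,  1.93293564e-04]), 'effort': array([-1.97931222e-03, -7.21273255e+01, -6.22607589e+01,  7.78222620e-02,
        2.37239536e-02, -1.16351089e-04]), 'tool_pos': array([ 234.42328363, -632.78509116,  228.91931307]), 'orientation': array([-0.36381592,  2.02951139, -2.02718148]), 'force': array([ 0.37233331, -0.07378158, -0.05967185]), 'moment': array([-0.04837798, -0.0115436 ,  0.02666681]), 'grip_width': 0.9996511593853118}
scene {'fx': 455.01598824306745, 'fy': 455.01598824306745, 'cx': 320.73230212470713, 'cy': 199.86623216518808, 'rvec': array([ 1.02709222, -2.43311252,  1.0556608 ]), 'tvec': array([ 362.37069368,  334.45430791, 1165.99467436])}
top {'fx': 480.5763724365995, 'fy': 480.5763724365995, 'cx': 311.7401080082402, 'cy': 198.22140054655475, 'rvec': array([ 2.11000976, -2.15692578,  0.19547878]), 'tvec': array([  20.96791213,  553.86463101, 1310.99937823])}
wrist {'fx': 321.09658900341583, 'fy': 321.09658900341583, 'cx': 321.1753501913243, 'cy': 197.4735715668952, 'T_tool_cam': array([[-8.98229196e-04,  9.64609334e-01,  2.63681676e-01,
        -7.21103266e+01],
       [ 5.98059400e-04, -2.63681217e-01,  9.64609692e-01,
        -1.54819982e+02],
       [ 9.99999418e-01,  1.02413789e-03, -3.40047512e-04,
        -1.66632975e-01],
       [ 0.00000000e+00,  0.00000000e+00,  0.00000000e+00,
         1.00000000e+00]])}
```

```bash
cat > h.py <<'E'
import numpy as np, cv2
from scipy.spatial.transform import Rotation as R
from station import *
def cam(n,o=None):
    m=camera_model(n)
    K=np.array([[m['fx'],0,m['cx']],[0,m['fy'],m['cy']],[0,0,1.]])
    if n=='wrist':
        o=o or get_obs()
        T=np.eye(4);T[:3,:3]=R.from_rotvec(o['orientation']).as_matrix();T[:3,3]=o['tool_pos']
        W=T@np.array(m['T_tool_cam']); Rw=W[:3,:3].T; t=-Rw@W[:3,3]
    else:
        Rw=R.from_rotvec(m['rvec']).as_matrix(); t=np.array(m['tvec'])
    return K,Rw,t
def ray(c,uv):
    K,Rw,t=c; d=Rw.T@np.linalg.inv(K)@np.array([uv[0],uv[1],1.]); return -Rw.T@t,d
def onz(c,uv,z):
    p,d=ray(c,uv); return p+d*(z-p[2])/d[2]
def proj(c,P):
    K,Rw,t=c; q=K@(Rw@np.asarray(P,float)+t); return q[:2]/q[2]
def tri(c1,u1,c2,u2):
    A=[];b=[]
    for c,u in((c1,u1),(c2,u2)):
        p,d=ray(c,u);d=d/np.linalg.norm(d);M=np.eye(3)-np.outer(d,d);A.append(M);b.append(M@p)
    A=np.vstack(A);b=np.concatenate(b);x=np.linalg.lstsq(A,b,rcond=None)[0];return x,np.linalg.norm(A@x-b)
def crop(im,x0,y0,w,h,s,fn):
    cv2.imwrite('pics/'+fn,cv2.resize(im[y0:y0+h,x0:x0+w,::-1],None,fx=s,fy=s,interpolation=cv2.INTER_CUBIC))
def tool(o):
    return np.round(np.array(o['tool_pos']),1), R.from_rotvec(o['orientation']).as_matrix()
E
python3 - <<'E'
from h import *
t=cv2.imread('pics/top0.png')[:,:,::-1]
s=cv2.imread('pics/scene0.png')[:,:,::-1]
crop(t,155,140,200,150,4,'t1.png'); crop(t,250,140,200,150,4,'t2.png'); crop(s,190,130,200,150,4,'s1.png'); crop(s,260,130,200,150,4,'s2.png')
ct=cam('top');print('camtop',-ct[1].T@ct[2]); cs=cam('scene');print(-cs[1].T@cs[2]); print(tool(get_obs()))
E
```

```text
camtop [ 317.87489269   22.1436161  1387.22394205]
[-178.25694938  700.19251647 1039.55311756]
(array([ 234.4, -632.8,  229.1]), array([[-9.37709473e-01, -2.67582285e-04,  3.47420310e-01],
       [-3.47420412e-01,  8.25407984e-04, -9.37709111e-01],
       [-3.58491517e-05, -9.99999624e-01, -8.66956433e-04]]))
```

```bash
python3 - <<'E'
from h import *
t=cv2.imread('pics/top0.png')[:,:,::-1]
ct=cam('top'); cs=cam('scene')
f1=lambda u,v:(155+u/4-.4,140+v/4-.4)
f2=lambda u,v:(250+u/4-.4,140+v/4-.4)
for n,p,z in [('b1',f1(238,303),74),('b2',f1(280,385),74),('b3',f1(190,408),74),
 ('rim c',f1(585,197),90),('mark',f1(531,299),86),('pinA top',f1(532,415),73),('pinB',f2(434,406),73),('tipA',f2(68,450),20),('tipB',f2(355,466),20),
 ('cover',f2(635,212),8),('arrow',f2(696,295),8),('tray tl',f1(45,237),13),('tray br',f1(380,475),13),('carton1',f2(735,340),34),('pen',f2(405,512),3),('pen2',f2(595,527),3)]:
    print(n,onz(ct,p,z).round(1))
hsv=cv2.cvtColor(np.ascontiguousarray(t),cv2.COLOR_RGB2HSV)
m=cv2.inRange(hsv,(100,100,60),(125,255,255))
n,l,st,ce=cv2.connectedComponentsWithStats(m)
for i in range(1,n):
    if st[i,4]>100: print(st[i],ce[i])
E
```

```text
b1 [507.6 279.   74. ]
b2 [450.4 249.6  74. ]
b3 [436.  310.7  74. ]
rim c [573.7  38.6  90. ]
mark [504.3  76.8  86. ]
pinA top [426.2  77.8  73. ]
pinB [ 428.1 -115.1   73. ]
tipA [407.1 139.8  20. ]
tipB [391.3 -63.   20. ]
cover [ 572.  -274.4    8. ]
arrow [ 509.8 -315.2    8. ]
tray tl [567.7 431.2  13. ]
tray br [390.9 188.7  13. ]
carton1 [ 473.4 -334.5   34. ]
pen [358.8 -98.7   3. ]
pen2 [ 345.2 -233.8    3. ]
[134   0 190  15 801] [234.00374532   2.85393258]
[344   0 177  81 686] [418.04227405  65.51020408]
[ 351    0  207   53 2805] [457.95508021  35.09768271]
[153  16 169  24 709] [247.58392102  36.20169252]
[ 378  168   61   50 1825] [407.51342466 192.29424658]
```

```bash
cat >> h.py <<'E'
import json,math
def phi(Rm): return math.degrees(math.atan2(Rm[1,2],Rm[0,2]))
def st():
    o=get_obs();p,Rm=tool(o);print('t',round(o['clock'],2),'pos',p,'phi',round(phi(Rm),1),'tilt',np.round(Rm[:,1],3)[:2],'F',np.round(o['force'],1),'grip',round(o['grip_width']*93,1),'q',np.round(o['qpos'],2));return o
def plan(target,ph=None,fin=None,step=38,rstep=6.5,n=None,arc=None):
    """straight-line rows to target (TCP) with jaw angle ph"""
    o=get_obs();p=np.array(o['tool_pos']);Rm=R.from_rotvec(o['orientation']).as_matrix();f0=phi(Rm)
    d=np.array(target,float)-p
    dphi=0 if ph is None else (ph-f0)
    n=n or max(1,math.ceil(np.linalg.norm(d)/step),math.ceil(abs(dphi)/rstep))
    rows=[]
    for i in range(n):
        f=math.radians(f0+dphi*i/n); z=np.array([math.cos(f),math.sin(f)]); x=np.array([math.sin(f),-math.cos(f)])
        w=d/n; r={"delta_pos":[round(float(w[:2]@x),1),round(float(-w[2]),1),round(float(w[:2]@z),1)],"twist":round(-dphi/n/5,2)}
        if fin is not None:r["fingers"]=fin
        rows.append(r)
    print(n,'rows');
    for i in range(0,n,8): print(json.dumps(rows[i:i+8]).replace(' ',''))
E
python3 - <<'E'
from h import *
st(); plan((500,-120,400),-28.8)
E
```

```text
t 0.15 pos [ 234.4 -632.8  229.1] phi -69.7 tilt [-0.     0.001] F [-0.5  0.2 -0.9] grip 93.2 q [-1.25  0.12  1.44  0.    1.58 -0.04]
16 rows
[{"delta_pos":[-26.7,-10.7,-24.3],"twist":-0.51},{"delta_pos":[-27.8,-10.7,-23.1],"twist":-0.51},{"delta_pos":[-28.8,-10.7,-21.8],"twist":-0.51},{"delta_pos":[-29.7,-10.7,-20.5],"twist":-0.51},{"delta_pos":[-30.6,-10.7,-19.2],"twist":-0.51},{"delta_pos":[-31.4,-10.7,-17.8],"twist":-0.51},{"delta_pos":[-32.2,-10.7,-16.4],"twist":-0.51},{"delta_pos":[-32.9,-10.7,-14.9],"twist":-0.51}]
[{"delta_pos":[-33.5,-10.7,-13.4],"twist":-0.51},{"delta_pos":[-34.1,-10.7,-11.9],"twist":-0.51},{"delta_pos":[-34.6,-10.7,-10.4],"twist":-0.51},{"delta_pos":[-35.0,-10.7,-8.9],"twist":-0.51},{"delta_pos":[-35.4,-10.7,-7.3],"twist":-0.51},{"delta_pos":[-35.6,-10.7,-5.7],"twist":-0.51},{"delta_pos":[-35.9,-10.7,-4.1],"twist":-0.51},{"delta_pos":[-36.0,-10.7,-2.5],"twist":-0.51}]
```

Call:
apply_moves(
  rows=[
    {"delta_pos":[-27,-11,-24],"twist":-0.5,"fingers":0},
    {"delta_pos":[-28,-11,-23],"twist":-0.5,"fingers":0},
    {"delta_pos":[-29,-11,-22],"twist":-0.5,"fingers":0},
    {"delta_pos":[-30,-11,-20],"twist":-0.5,"fingers":0},
    {"delta_pos":[-31,-11,-19],"twist":-0.5,"fingers":0},
    {"delta_pos":[-31,-11,-18],"twist":-0.5,"fingers":0},
    {"delta_pos":[-32,-11,-16],"twist":-0.5,"fingers":0},
    {"delta_pos":[-33,-11,-15],"twist":-0.5,"fingers":0},
  ],
)

```text
clock: 0.82
tool_pos: [368.9, -370.1, 313.9]
orientation: [-0.672, 1.821, -1.799]
force: [0.6, -0.2, 0.2]
grip_width: 0.513
```

Call:
apply_moves(
  rows=[
    {"delta_pos":[-34,-11,-13],"twist":-0.5,"fingers":0},
    {"delta_pos":[-34,-11,-12],"twist":-0.5,"fingers":0},
    {"delta_pos":[-35,-11,-10],"twist":-0.5,"fingers":0},
    {"delta_pos":[-35,-11,-9],"twist":-0.5,"fingers":0},
    {"delta_pos":[-35,-11,-7],"twist":-0.5,"fingers":0},
    {"delta_pos":[-36,-11,-6],"twist":-0.5,"fingers":0},
    {"delta_pos":[-36,-11,-4],"twist":-0.5,"fingers":0},
    {"delta_pos":[-36,-11,-2],"twist":-0.5,"fingers":0},
  ],
)

```text
clock: 1.48
tool_pos: [505.5, -99.6, 408.2]
orientation: [-0.931, 1.573, -1.554]
force: [-0.0, -1.1, 0.7]
grip_width: 0.5
```

```bash
python3 - <<'E'
from h import *
st(); im=capture('wrist'); crop(im,0,0,640,400,1.25,'w1.png'); np.save('w1.npy',im)
plan((520,180,330),-28.8)
E
```

```text
t 1.48 pos [505.5 -99.6 408.2] phi -28.4 tilt [-0.004  0.01 ] F [-0.  -1.1  0.7] grip 46.5 q [-0.25 -0.22  1.48  0.01  1.89  0.25]
8 rows
[{"delta_pos":[-31.1,10.0,-14.8],"twist":0.02},{"delta_pos":[-31.1,10.0,-14.8],"twist":0.02},{"delta_pos":[-31.0,10.0,-14.9],"twist":0.02},{"delta_pos":[-31.0,10.0,-14.9],"twist":0.02},{"delta_pos":[-31.0,10.0,-15.0],"twist":0.02},{"delta_pos":[-31.0,10.0,-15.1],"twist":0.02},{"delta_pos":[-30.9,10.0,-15.1],"twist":0.02},{"delta_pos":[-30.9,10.0,-15.2],"twist":0.02}]
```

Call:
apply_moves(
  rows=[
    {"delta_pos":[-33,10,-12],"twist":0,"fingers":0},
    {"delta_pos":[-33,10,-12],"twist":0,"fingers":0},
    {"delta_pos":[-33,10,-12],"twist":0,"fingers":0},
    {"delta_pos":[-33,10,-12],"twist":0,"fingers":0},
    {"delta_pos":[-33,10,-12],"twist":0,"fingers":0},
    {"delta_pos":[-33,10,-12],"twist":0,"fingers":0},
    {"delta_pos":[-20,5,-5],"twist":0,"fingers":0},
    {"delta_pos":[0,0,0],"twist":0,"fingers":0},
  ],
)

```text
clock: 2.2
tool_pos: [542.2, 146.6, 344.3]
orientation: [-0.935, 1.565, -1.547]
force: [0.6, 0.8, -0.9]
grip_width: 0.5
```

```bash
python3 - <<'E'
from h import *
o=st(); im=capture('wrist'); crop(im,0,0,640,400,1.25,'w2.png'); np.save('w2.npy',im); np.save('w2o.npy',np.r_[o['tool_pos'],o['orientation']])
E
```

```text
t 2.2 pos [542.2 146.6 344.3] phi -27.8 tilt [-0.002  0.01 ] F [ 0.6  0.8 -0.9] grip 46.5 q [ 0.21 -0.14  1.51  0.01  1.77  0.7 ]
```

```bash
python3 - <<'E'
from h import *
o=np.load('w2o.npy'); oo={'tool_pos':o[:3],'orientation':o[3:]}
c2=cam('wrist',oo); ct=cam('top'); cs=cam('scene')
t=cv2.imread('pics/top0.png')[:,:,::-1]; s=cv2.imread('pics/scene0.png')[:,:,::-1]; w2=np.load('w2.npy')
def red(im,box,lo=(0,150,90),hi=(8,255,255)):
    h=cv2.cvtColor(np.ascontiguousarray(im),cv2.COLOR_RGB2HSV); m=cv2.inRange(h,lo,hi)|cv2.inRange(h,(172,lo[1],lo[2]),(180,255,255))
    x0,y0,x1,y1=box; mm=np.zeros_like(m);mm[y0:y1,x0:x1]=m[y0:y1,x0:x1]; ys,xs=np.nonzero(mm); return np.array([xs.mean(),ys.mean()]),len(xs)
rt=red(t,(270,200,310,230)); rs=red(s,(295,210,320,230)); rw=red(w2,(310,215,335,240))
print(rt,rs,rw)
print('mark top+scene',tri(ct,rt[0],cs,rs[0]),'w2',onz(c2,rw[0],80))
for n,p in [('black',(236,110)),('rose',(279,160)),('amber',(312,112))]: print(n,onz(c2,(p[0]/1.25,p[1]/1.25),74).round(1))
# rim fit in top: bright ring threshold
g=cv2.cvtColor(np.ascontiguousarray(t),cv2.COLOR_RGB2GRAY)
pts=[(585,92),(480,200),(692,200),(585,303),(510,122),(660,122),(510,275),(665,275)]
e=np.array([onz(ct,(155+u/4-.4,140+v/4-.4),90)[:2] for u,v in pts])
A=np.c_[2*e,np.ones(len(e))];x=np.linalg.lstsq(A,(e**2).sum(1),rcond=None)[0];print('circle',x[:2],math.sqrt(x[2]+x[:2]@x[:2]))
print((-c2[1].T@c2[2]).round(1))
plan((475,270,260),-28.8)
E
```

```text
(array([287.5, 214.5]), 12) (array([306.63636364, 220.09090909]), 11) (array([321.9516129 , 226.98387097]), 62)
mark top+scene (array([502.53789415,  75.3663761 ,  86.1580751 ]), np.float64(2.289186876750484)) w2 [502.79022746  74.63245107  80.        ]
black [439.4 315.   74. ]
rose [451.5 252.9  74. ]
amber [506.3 277.6  74. ]
circle [573.25708438  37.74297361] 74.18721567965007
[575.5 209.7 499.7]
5 rows
[{"delta_pos":[-15.8,16.9,-23.5],"twist":0.04},{"delta_pos":[-15.7,16.9,-23.5],"twist":0.04},{"delta_pos":[-15.6,16.9,-23.6],"twist":0.04},{"delta_pos":[-15.5,16.9,-23.6],"twist":0.04},{"delta_pos":[-15.5,16.9,-23.7],"twist":0.04}]
```

Call:
apply_moves(
  rows=[
    {"delta_pos":[-16,17,-24],"twist":0,"fingers":0},
    {"delta_pos":[-16,17,-24],"twist":0,"fingers":0},
    {"delta_pos":[-16,17,-24],"twist":0,"fingers":0},
    {"delta_pos":[-16,17,-24],"twist":0,"fingers":0},
    {"delta_pos":[0,0,0],"twist":0,"fingers":0},
  ],
)

```text
clock: 2.67
tool_pos: [486.1, 246.1, 276.5]
orientation: [-0.93, 1.566, -1.553]
force: [0.1, -1.5, -0.8]
grip_width: 0.499
```

```bash
python3 - <<'E'
from h import *
o=st(); im=capture('wrist'); crop(im,0,0,640,400,1.25,'w3.png'); np.save('w3.npy',im); np.save('w3o.npy',np.r_[o['tool_pos'],o['orientation']])
c=cam('wrist',o)
for b in [(439.4,315),(451.5,252.9),(506.3,277.6)]: print(proj(c,(*b,74))*1.25, proj(c,(*b,0))*1.25)
E
```

```text
t 2.67 pos [486.1 246.1 276.5] phi -28.1 tilt [0.001 0.009] F [ 0.1 -1.5 -0.8] grip 46.4 q [ 0.42 -0.18  1.66  0.01  1.66  0.91]
[319.77457518 178.78941994] [333.7186542  172.39251286]
[366.20421622 233.02923638] [372.17852363 217.96466513]
[406.52310191 180.51173823] [405.90223168 173.82781216]
```

```bash
cat >> h.py <<'E'
c2=(573.3,37.7); CY=-27.8
def ch(x,y,z=0,yaw=None):
    a=math.radians(CY); return (round(c2[0]+x*math.cos(a)-y*math.sin(a),1),round(c2[1]+x*math.sin(a)+y*math.cos(a),1),z)
E
python3 - <<'E'
from h import *
plan((451.5,252.7,100),-28,n=6)
print(ch(0,-36),ch(0,0),ch(0,36),ch(0,84),ch(0,-84))
E
```

```text
6 rows
[{"delta_pos":[1.6,29.7,-5.9],"twist":-0.0},{"delta_pos":[1.6,29.7,-5.9],"twist":-0.0},{"delta_pos":[1.6,29.7,-5.9],"twist":-0.0},{"delta_pos":[1.6,29.7,-5.9],"twist":-0.0},{"delta_pos":[1.6,29.7,-5.9],"twist":-0.0},{"delta_pos":[1.6,29.7,-5.9],"twist":-0.0}]
(556.5, 5.9, 0) (573.3, 37.7, 0) (590.1, 69.5, 0) (612.5, 112.0, 0) (534.1, -36.6, 0)
```

Call:
apply_moves(
  rows=[
    {"delta_pos":[1.6,30,-6],"fingers":0,"twist":0},
    {"delta_pos":[1.6,30,-6],"fingers":0,"twist":0},
    {"delta_pos":[1.6,30,-6],"fingers":0,"twist":0},
    {"delta_pos":[1.6,30,-6],"fingers":0,"twist":0},
    {"delta_pos":[1.6,25,-6],"fingers":0,"twist":0},
    {"delta_pos":[1,10,-3],"fingers":0,"twist":0},
    {"delta_pos":[0,0,0],"fingers":0,"twist":0},
  ],
)

```text
clock: 3.3
tool_pos: [459.3, 246.5, 125.1]
orientation: [-0.913, 1.563, -1.559]
force: [0.4, 0.9, -0.1]
grip_width: 0.499
```

```bash
python3 - <<'E'
from h import *
st(); plan((451.5,252.7,52),-28)
E
```

```text
t 3.3 pos [459.3 246.5 125.1] phi -28.5 tilt [0.014 0.011] F [ 0.4  0.9 -0.1] grip 46.4 q [ 0.44 -0.19  1.91  0.    1.4   0.94]
2 rows
[{"delta_pos":[-0.8,36.6,-4.9],"twist":-0.05},{"delta_pos":[-0.9,36.6,-4.9],"twist":-0.05}]
```

```bash
cat >> h.py <<'E'
def plan(target,ph=None,fin=None,step=38,rstep=6.5,n=None):
    o=get_obs();p=np.array(o['tool_pos']);Rm=R.from_rotvec(o['orientation']).as_matrix();f0=phi(Rm)
    d=np.array(target,float)-p
    dphi=0 if ph is None else (ph-f0+180)%360-180
    n=n or max(1,math.ceil(np.linalg.norm(d)/step),math.ceil(abs(dphi)/rstep))
    rows=[]
    for i in range(n):
        Ri=Rm@R.from_rotvec([0,-math.radians(dphi*i/n),0]).as_matrix()
        r={"delta_pos":[round(float(v),1) for v in Ri.T@(d/n)],"twist":round(-dphi/n/5,2)}
        rows.append(r)
    print(n,'rows');
    for i in range(0,n,8): print(json.dumps(rows[i:i+8]).replace(' ',''))
E
python3 - <<'E'
from h import *
plan((451.5,252.7,52),-28)
E
```

```text
2 rows
[{"delta_pos":[-0.3,36.5,-5.2],"twist":-0.05},{"delta_pos":[-0.3,36.5,-5.2],"twist":-0.05}]
```

Call:
apply_moves(
  rows=[
    {"delta_pos":[-1,8,-7],"fingers":0,"twist":0},
    {"delta_pos":[0,25,-3],"fingers":0,"twist":0},
    {"delta_pos":[0,25,0],"fingers":0,"twist":0},
    {"delta_pos":[0,14,0],"fingers":0,"twist":0},
    {"delta_pos":[0,0,0],"fingers":0,"twist":0},
  ],
)

```text
clock: 3.72
tool_pos: [457.0, 253.3, 59.1]
orientation: [-0.898, 1.56, -1.56]
force: [-0.6, -1.1, 0.1]
grip_width: 0.499
```

```bash
python3 - <<'E'
from h import *
st(); plan((451.5,252.7,52),-28)
im=capture('wrist'); crop(im,150,150,340,250,2,'w4.png')
E
```

```text
t 3.72 pos [457.  253.3  59.1] phi -28.7 tilt [0.025 0.015] F [-0.6 -1.1  0.1] grip 46.4 q [ 0.46 -0.14  1.98  0.    1.27  0.96]
1 rows
[{"delta_pos":[3.4,7.0,-4.7],"twist":-0.14}]
```

Call:
apply_moves(
  rows=[
    {"delta_pos":[3,7,-5],"fingers":0,"twist":0},
    {"delta_pos":[0,0,0],"fingers":-1,"twist":0},
    {"delta_pos":[0,0,0],"fingers":-1,"twist":0},
    {"delta_pos":[0,0,0],"fingers":-1,"twist":0},
    {"delta_pos":[0,0,0],"fingers":-1,"twist":0},
  ],
  squeeze=25,
)

```text
clock: 4.18
tool_pos: [454.0, 254.5, 59.3]
orientation: [-0.888, 1.558, -1.558]
force: [0.1, -0.5, 0.3]
grip_width: 0.262
```

```bash
python3 - <<'E'
from h import *
st()
plan((460,240,220),-28)
E
```

```text
t 4.18 pos [454.  254.5  59.3] phi -28.7 tilt [0.033 0.019] F [ 0.1 -0.5  0.3] grip 24.4 q [ 0.46 -0.15  1.99  0.    1.27  0.96]
5 rows
[{"delta_pos":[0.9,-32.1,3.1],"twist":-0.03},{"delta_pos":[0.9,-32.1,3.1],"twist":-0.03},{"delta_pos":[0.9,-32.1,3.1],"twist":-0.03},{"delta_pos":[0.9,-32.1,3.1],"twist":-0.03},{"delta_pos":[0.9,-32.1,3.1],"twist":-0.03}]
```

Call:
apply_moves(
  rows=[
    {"delta_pos":[0,5,0],"fingers":-1,"twist":0},
    {"delta_pos":[0,0,0],"fingers":-1,"twist":0},
    {"delta_pos":[0,0,0],"fingers":-1,"twist":0},
  ],
)

```text
clock: 4.43
tool_pos: [455.1, 255.1, 55.7]
orientation: [-0.885, 1.557, -1.557]
force: [-0.8, -0.5, -0.2]
grip_width: 0.183
```

```bash
python3 - <<'E'
from h import *
st()
plan((460,240,220),-28)
E
```

```text
t 4.43 pos [455.1 255.1  55.7] phi -28.7 tilt [0.036 0.021] F [-0.8 -0.5 -0.2] grip 17.1 q [ 0.46 -0.14  1.99  0.    1.26  0.96]
5 rows
[{"delta_pos":[1.0,-32.9,3.0],"twist":-0.03},{"delta_pos":[1.0,-32.9,3.0],"twist":-0.03},{"delta_pos":[1.0,-32.9,3.0],"twist":-0.03},{"delta_pos":[1.0,-32.9,3.0],"twist":-0.03},{"delta_pos":[1.0,-32.9,3.0],"twist":-0.03}]
```

Call:
apply_moves(
  rows=[
    {"delta_pos":[1,-33,3],"fingers":-1,"twist":0},
    {"delta_pos":[1,-33,3],"fingers":-1,"twist":0},
    {"delta_pos":[1,-33,3],"fingers":-1,"twist":0},
    {"delta_pos":[1,-33,3],"fingers":-1,"twist":0},
    {"delta_pos":[0,-33,0],"fingers":-1,"twist":0},
  ],
)

```text
clock: 4.85
tool_pos: [454.9, 240.5, 217.1]
orientation: [-0.901, 1.562, -1.56]
force: [0.7, -0.1, -0.7]
grip_width: 0.184
```

```bash
python3 - <<'E'
from h import *
st()
plan((*ch(0,-36)[:2],230),-27.8)
E
```

```text
t 4.85 pos [454.9 240.5 217.1] phi -28.7 tilt [0.022 0.014] F [ 0.7 -0.1 -0.7] grip 17.1 q [ 0.43 -0.25  1.81  0.    1.56  0.94]
7 rows
[{"delta_pos":[22.4,-2.0,28.8],"twist":-0.03},{"delta_pos":[22.5,-2.0,28.8],"twist":-0.03},{"delta_pos":[22.5,-2.0,28.7],"twist":-0.03},{"delta_pos":[22.6,-2.0,28.7],"twist":-0.03},{"delta_pos":[22.6,-2.0,28.6],"twist":-0.03},{"delta_pos":[22.7,-2.0,28.6],"twist":-0.03},{"delta_pos":[22.8,-2.0,28.5],"twist":-0.03}]
```

Call:
apply_moves(
  rows=[
    {"delta_pos":[22,-2,29],"fingers":-1,"twist":0},
    {"delta_pos":[22,-2,29],"fingers":-1,"twist":0},
    {"delta_pos":[22,-2,29],"fingers":-1,"twist":0},
    {"delta_pos":[22,-2,29],"fingers":-1,"twist":0},
    {"delta_pos":[22,-2,28],"fingers":-1,"twist":0},
    {"delta_pos":[22,-2,28],"fingers":-1,"twist":0},
    {"delta_pos":[12,-2,14],"fingers":-1,"twist":0},
    {"delta_pos":[0,0,0],"fingers":-1,"twist":0},
  ],
)

```text
clock: 5.52
tool_pos: [553.9, 16.5, 239.3]
orientation: [-0.892, 1.552, -1.556]
force: [0.3, 0.1, -0.7]
grip_width: 0.18
```

```bash
python3 - <<'E'
from h import *
st()
plan((*ch(0,-36)[:2],70),-27.8,step=30)
im=capture('wrist'); crop(im,0,0,640,400,1.25,'w5.png'); np.save('w5.npy',im)
E
```

```text
t 5.52 pos [553.9  16.5 239.3] phi -28.4 tilt [0.033 0.018] F [ 0.3  0.1 -0.7] grip 16.8 q [-0.03 -0.17  1.71  0.02  1.57  0.47]
6 rows
[{"delta_pos":[2.2,28.2,0.6],"twist":-0.02},{"delta_pos":[2.2,28.2,0.6],"twist":-0.02},{"delta_pos":[2.2,28.2,0.6],"twist":-0.02},{"delta_pos":[2.2,28.2,0.6],"twist":-0.02},{"delta_pos":[2.2,28.2,0.6],"twist":-0.02},{"delta_pos":[2.2,28.2,0.6],"twist":-0.02}]
```

```bash
python3 - <<'E'
from h import *
c=cam('wrist'); im=np.load('w5.npy')
crop(im,230,40,200,150,4,'w5z.png')
h=cv2.cvtColor(im,cv2.COLOR_RGB2HSV)
m=cv2.inRange(h,(0,150,80),(8,255,255))|cv2.inRange(h,(172,150,80),(180,255,255)); m[:,:230]=0;m[:,256:]=0;m[:145]=0;m[180:]=0
ys,xs=np.nonzero(m);print('mark px',xs.mean(),ys.mean(),xs.min(),xs.max(),len(xs));print(onz(c,(xs.mean(),ys.mean()),85))
# yellow part of gauge
m=cv2.inRange(h,(15,120,80),(30,255,255)); m[:,:400]=0;m[:,425:]=0;m[:130]=0;m[175:]=0
ys,xs=np.nonzero(m);print('gauge',xs.mean(),ys.mean(),len(xs));print(onz(c,(xs.mean(),ys.mean()),40))
E
```

```text
mark px 242.98581560283688 161.98581560283688 238 248 141
[502.69357056  77.62668307  85.        ]
gauge 407.3333333333333 152.22916666666666 48
[6.56359046e+02 5.81293457e-02 4.00000000e+01]
```

```bash
python3 - <<'E'
from h import *
c=cam('wrist'); im=np.load('w5.npy')
g=cv2.cvtColor(im,cv2.COLOR_RGB2GRAY)
m=cv2.inRange(g,165,255); 
# polar scan about image centre of rim
cx,cy=327.5,157.0
inn=[];out=[]
for a in np.arange(-215,36,3):
    r=np.arange(62,95,0.25); xs=cx+r*np.cos(np.radians(a)); ys=cy+r*np.sin(np.radians(a))
    v=cv2.remap(g,xs.astype(np.float32)[None],ys.astype(np.float32)[None],cv2.INTER_LINEAR)[0].astype(float)
    w=v>150
    if w.sum()<6 : continue
    i=np.argmax(w)
    # first run
    j=i
    while j<len(w) and w[j]: j+=1
    if 10<=(j-i)<=36 and i>0:
        inn.append(onz(c,(xs[i],ys[i]),90)[:2])
def fit(e):
    e=np.array(e)
    for _ in range(3):
        A=np.c_[2*e,np.ones(len(e))];x=np.linalg.lstsq(A,(e**2).sum(1),rcond=None)[0];r=math.sqrt(x[2]+x[:2]@x[:2]);d=np.abs(np.hypot(*(e-x[:2]).T)-r);e=e[d<2.5*d.std()+.3]
    return x[:2],r,d.std(),len(e)
print(fit(inn))
f=lambda u,v:(230+u/4-.4,40+v/4-.4)
print('eye outer ends', onz(c,f(310,85),118),onz(c,f(464,82),118))
E
```

```text
(array([574.94570051,  41.16462175]), 70.03116473158063, np.float64(0.09293124701350869), 54)
eye outer ends [599.32493679 122.97292992 118.        ] [627.0443045  108.77405092 118.        ]
```

```bash
sed -i 's/c2=(573.3,37.7); CY=-27.8/c2=(574.9,41.2); CY=-27.0/' h.py; python3 - <<'E'
from h import *
st();print(ch(0,-36))
plan((*ch(0,-36)[:2],67),-27.0,step=30)
E
```

```text
t 5.57 pos [553.5  17.6 239.1] phi -28.4 tilt [0.033 0.018] F [-0.6 -0.1 -0.8] grip 16.6 q [-0.02 -0.17  1.71  0.02  1.57  0.47]
(558.6, 9.1, 0)
6 rows
[{"delta_pos":[1.7,28.7,0.8],"twist":-0.05},{"delta_pos":[1.8,28.7,0.8],"twist":-0.05},{"delta_pos":[1.8,28.7,0.8],"twist":-0.05},{"delta_pos":[1.8,28.7,0.8],"twist":-0.05},{"delta_pos":[1.8,28.7,0.8],"twist":-0.05},{"delta_pos":[1.8,28.7,0.8],"twist":-0.05}]
```

Call:
apply_moves(
  rows=[
    {"delta_pos":[4,28,2],"fingers":-1,"twist":-0.1},
    {"delta_pos":[4,28,2],"fingers":-1,"twist":-0.1},
    {"delta_pos":[2,28,1],"fingers":-1,"twist":0},
    {"delta_pos":[2,28,1],"fingers":-1,"twist":0},
    {"delta_pos":[1,25,0],"fingers":-1,"twist":0},
    {"delta_pos":[0,10,0],"fingers":-1,"twist":0},
    {"delta_pos":[0,0,0],"fingers":-1,"twist":0},
  ],
)

```text
clock: 6.15
tool_pos: [556.7, 10.5, 86.5]
orientation: [-0.903, 1.538, -1.541]
force: [-0.1, -0.1, -0.7]
grip_width: 0.183
```

```bash
python3 - <<'E'
from h import *
st()
plan((*ch(0,-36)[:2],67),-27.0,step=30)
E
```

```text
t 6.15 pos [556.7  10.5  86.5] phi -27.2 tilt [0.035 0.019] F [-0.1 -0.1 -0.7] grip 17.0 q [-0.04 -0.09  1.88  0.02  1.31  0.43]
1 rows
[{"delta_pos":[1.0,19.5,1.9],"twist":-0.05}]
```

Call:
apply_moves(
  rows=[
    {"delta_pos":[1,14,1],"fingers":-1,"twist":0},
    {"delta_pos":[0,7,1],"fingers":-1,"twist":0},
    {"delta_pos":[0,0,0],"fingers":-0.2,"twist":0},
    {"delta_pos":[0,0,0],"fingers":-0.2,"twist":0},
    {"delta_pos":[0,-30,0],"fingers":-0.2,"twist":0},
    {"delta_pos":[0,-35,0],"fingers":-0.2,"twist":0},
    {"delta_pos":[0,-35,0],"fingers":0,"twist":0},
    {"delta_pos":[0,-35,0],"fingers":0,"twist":0},
  ],
)

```text
clock: 6.82
tool_pos: [552.3, 9.4, 205.5]
orientation: [-0.909, 1.54, -1.537]
force: [-0.6, 0.0, 0.4]
grip_width: 0.482
```

```bash
python3 - <<'E'
from h import *
st()
plan((500,240,200),-27)
im=capture('top'); crop(im,155,140,200,150,4,'t3.png')
E
```

```text
t 6.82 pos [552.3   9.4 205.5] phi -27.1 tilt [0.03 0.02] F [-0.6  0.   0.4] grip 44.8 q [-0.04 -0.16  1.76  0.02  1.52  0.43]
7 rows
[{"delta_pos":[-25.9,1.2,-21.7],"twist":-0.0},{"delta_pos":[-25.9,1.2,-21.6],"twist":-0.0},{"delta_pos":[-25.9,1.2,-21.6],"twist":-0.0},{"delta_pos":[-25.9,1.2,-21.6],"twist":-0.0},{"delta_pos":[-25.9,1.2,-21.6],"twist":-0.0},{"delta_pos":[-25.9,1.2,-21.6],"twist":-0.0},{"delta_pos":[-25.9,1.2,-21.6],"twist":-0.0}]
```

```bash
python3 - <<'E'
from h import *
plan((506,277.5,140),-27)
E
```

```text
8 rows
[{"delta_pos":[-26.8,9.7,-20.8],"twist":-0.0},{"delta_pos":[-26.8,9.7,-20.8],"twist":-0.0},{"delta_pos":[-26.8,9.7,-20.8],"twist":-0.0},{"delta_pos":[-26.8,9.7,-20.8],"twist":-0.0},{"delta_pos":[-26.8,9.7,-20.8],"twist":-0.0},{"delta_pos":[-26.8,9.7,-20.8],"twist":-0.0},{"delta_pos":[-26.8,9.7,-20.8],"twist":-0.0},{"delta_pos":[-26.8,9.7,-20.8],"twist":-0.0}]
```

Call:
apply_moves(
  rows=[
    {"delta_pos":[-27,5,-21],"fingers":0,"twist":0},
    {"delta_pos":[-27,8,-21],"fingers":0,"twist":0},
    {"delta_pos":[-27,10,-21],"fingers":0,"twist":0},
    {"delta_pos":[-27,12,-21],"fingers":0,"twist":0},
    {"delta_pos":[-27,12,-21],"fingers":0,"twist":0},
    {"delta_pos":[-27,12,-21],"fingers":0,"twist":0},
    {"delta_pos":[-25,12,-20],"fingers":0,"twist":0},
    {"delta_pos":[-10,0,-8],"fingers":0,"twist":0},
  ],
)

```text
clock: 7.53
tool_pos: [512.7, 264.8, 162.4]
orientation: [-0.87, 1.522, -1.547]
force: [-0.2, -0.8, -0.9]
grip_width: 0.5
```

```bash
python3 - <<'E'
from h import *
o=st()
plan((506,277.5,55),-27)
im=capture('wrist'); crop(im,0,0,640,400,1.25,'w6.png')
c=cam('wrist',o)
for b in [(439.4,315),(506.3,277.6)]: print(proj(c,(*b,74))*1.25)
E
```

```text
t 7.53 pos [512.7 264.8 162.4] phi -27.5 tilt [0.066 0.024] F [-0.2 -0.8 -0.9] grip 46.5 q [ 0.44 -0.12  1.78 -0.01  1.4   0.92]
3 rows
[{"delta_pos":[-0.9,35.7,-5.6],"twist":-0.04},{"delta_pos":[-0.9,35.7,-5.6],"twist":-0.04},{"delta_pos":[-0.9,35.7,-5.6],"twist":-0.04}]
[253.67197702 248.07619551]
[377.68231995 250.39770899]
```

Call:
apply_moves(
  rows=[
    {"delta_pos":[-3,20,-12],"fingers":0,"twist":0},
    {"delta_pos":[-1,20,-4],"fingers":0,"twist":0},
    {"delta_pos":[0,20,-3],"fingers":0,"twist":0},
    {"delta_pos":[0,20,-3],"fingers":0,"twist":0},
    {"delta_pos":[0,0,0],"fingers":0,"twist":0},
  ],
)

```text
clock: 8.0
tool_pos: [502.0, 285.2, 88.2]
orientation: [-0.86, 1.515, -1.541]
force: [-0.2, -0.3, -0.9]
grip_width: 0.496
```

```bash
python3 - <<'E'
from h import *
o=st()
plan((506,277.5,55),-27)
E
```

```text
t 8.0 pos [502.  285.2  88.2] phi -27.3 tilt [0.077 0.03 ] F [-0.2 -0.3 -0.9] grip 46.1 q [ 0.48 -0.07  1.87 -0.01  1.26  0.95]
1 rows
[{"delta_pos":[7.1,33.2,5.2],"twist":-0.06}]
```

Call:
apply_moves(
  rows=[
    {"delta_pos":[6,3,4],"fingers":0,"twist":0},
    {"delta_pos":[1,15,1],"fingers":0,"twist":0},
    {"delta_pos":[0,12,0],"fingers":0,"twist":0},
    {"delta_pos":[0,3,0],"fingers":0,"twist":0},
  ],
)

```text
clock: 8.33
tool_pos: [508.9, 276.7, 60.8]
orientation: [-0.852, 1.512, -1.54]
force: [-1.0, -0.4, -1.2]
grip_width: 0.499
```

```bash
python3 - <<'E'
from h import *
o=st()
plan((506,277.5,55),-27)
im=capture('wrist'); crop(im,150,150,340,250,2,'w7.png')
E
```

```text
t 8.33 pos [508.9 276.7  60.8] phi -27.3 tilt [0.084 0.033] F [-1.  -0.4 -1.2] grip 46.4 q [ 0.46 -0.05  1.89 -0.01  1.21  0.94]
1 rows
[{"delta_pos":[1.0,5.6,-3.3],"twist":-0.06}]
```

```bash
python3 - <<'E'
from h import *
o=st();c=cam('wrist',o)
P=onz(c,(150+336/2,150+226/2),74);print(P)
Rm=tool(o)[1];print('in tool',Rm.T@(P-o['tool_pos']))
E
```

```text
t 8.38 pos [509.  276.8  61. ] phi -27.3 tilt [0.084 0.033] F [-0.2 -0.7 -1.1] grip 46.6 q [ 0.46 -0.05  1.89 -0.01  1.21  0.94]
[506.13490823 278.21864994  74.        ]
in tool [ -0.87422706 -13.14434517  -2.41333419]
```

Call:
apply_moves(
  rows=[
    {"delta_pos":[0,6,-3],"fingers":0,"twist":0},
    {"delta_pos":[0,2,0],"fingers":-1,"twist":0},
    {"delta_pos":[0,0,0],"fingers":-1,"twist":0},
    {"delta_pos":[0,0,0],"fingers":-1,"twist":0},
    {"delta_pos":[0,0,0],"fingers":-1,"twist":0},
    {"delta_pos":[0,0,0],"fingers":-1,"twist":0},
    {"delta_pos":[0,0,0],"fingers":-1,"twist":0},
  ],
)

```text
clock: 8.97
tool_pos: [508.2, 278.9, 55.9]
orientation: [-0.848, 1.511, -1.539]
force: [0.1, -0.1, -0.1]
grip_width: 0.18
```

```bash
python3 - <<'E'
from h import *
o=st()
plan((480,230,235),-27)
E
```

```text
t 8.97 pos [508.2 278.9  55.9] phi -27.3 tilt [0.087 0.034] F [ 0.1 -0.1 -0.1] grip 16.7 q [ 0.46 -0.05  1.9  -0.01  1.2   0.94]
5 rows
[{"delta_pos":[8.7,-36.5,1.7],"twist":-0.01},{"delta_pos":[8.7,-36.5,1.7],"twist":-0.01},{"delta_pos":[8.7,-36.5,1.7],"twist":-0.01},{"delta_pos":[8.7,-36.5,1.7],"twist":-0.01},{"delta_pos":[8.7,-36.5,1.7],"twist":-0.01}]
```

Call:
apply_moves(
  rows=[
    {"delta_pos":[3,-41,0],"fingers":-1,"twist":0},
    {"delta_pos":[3,-41,0],"fingers":-1,"twist":0},
    {"delta_pos":[3,-41,0],"fingers":-1,"twist":0},
    {"delta_pos":[3,-41,0],"fingers":-1,"twist":0},
    {"delta_pos":[3,-30,0],"fingers":-1,"twist":0},
    {"delta_pos":[0,0,0],"fingers":-1,"twist":0},
  ],
)

```text
clock: 9.47
tool_pos: [481.7, 257.4, 254.3]
orientation: [-0.855, 1.512, -1.54]
force: [-0.5, 0.1, 1.9]
grip_width: 0.183
```

```bash
python3 - <<'E'
from h import *
o=st()
plan((*ch(0,0)[:2],235),-27)
E
```

```text
t 9.47 pos [481.7 257.4 254.3] phi -27.3 tilt [0.082 0.032] F [-0.5  0.1  1.9] grip 17.0 q [ 0.45 -0.23  1.73 -0.01  1.55  0.92]
7 rows
[{"delta_pos":[21.6,2.9,25.8],"twist":-0.01},{"delta_pos":[21.6,2.9,25.8],"twist":-0.01},{"delta_pos":[21.6,2.9,25.8],"twist":-0.01},{"delta_pos":[21.6,2.9,25.7],"twist":-0.01},{"delta_pos":[21.6,2.9,25.7],"twist":-0.01},{"delta_pos":[21.7,2.9,25.7],"twist":-0.01},{"delta_pos":[21.7,2.9,25.7],"twist":-0.01}]
```

Call:
apply_moves(
  rows=[
    {"delta_pos":[21,3,25],"fingers":-1,"twist":0},
    {"delta_pos":[21,3,25],"fingers":-1,"twist":0},
    {"delta_pos":[21,3,25],"fingers":-1,"twist":0},
    {"delta_pos":[21,3,25],"fingers":-1,"twist":0},
    {"delta_pos":[21,3,25],"fingers":-1,"twist":0},
    {"delta_pos":[21,3,25],"fingers":-1,"twist":0},
    {"delta_pos":[15,3,18],"fingers":-1,"twist":0},
    {"delta_pos":[0,0,0],"fingers":-1,"twist":0},
  ],
)

```text
clock: 10.13
tool_pos: [572.0, 48.7, 235.0]
orientation: [-0.851, 1.506, -1.536]
force: [-0.6, 0.4, -0.7]
grip_width: 0.181
```

```bash
python3 - <<'E'
from h import *
o=st()
plan((*ch(0,0)[:2],120),-27)
E
```

```text
t 10.13 pos [572.   48.7 235. ] phi -27.0 tilt [0.088 0.034] F [-0.6  0.4 -0.7] grip 16.8 q [ 0.02 -0.16  1.71  0.03  1.51  0.49]
4 rows
[{"delta_pos":[3.4,28.6,-0.3],"twist":0.0},{"delta_pos":[3.4,28.6,-0.3],"twist":0.0},{"delta_pos":[3.4,28.6,-0.3],"twist":0.0},{"delta_pos":[3.4,28.6,-0.3],"twist":0.0}]
```

Call:
apply_moves(
  rows=[
    {"delta_pos":[5,29,0],"fingers":-1,"twist":0},
    {"delta_pos":[4,29,0],"fingers":-1,"twist":0},
    {"delta_pos":[3,29,0],"fingers":-1,"twist":0},
    {"delta_pos":[3,29,0],"fingers":-1,"twist":0},
    {"delta_pos":[2,25,0],"fingers":-1,"twist":0},
    {"delta_pos":[2,15,0],"fingers":-1,"twist":0},
    {"delta_pos":[0,0,0],"fingers":-1,"twist":0},
  ],
)

```text
clock: 10.72
tool_pos: [577.2, 36.4, 70.9]
orientation: [-0.847, 1.507, -1.538]
force: [0.7, 0.6, -1.3]
grip_width: 0.187
```

```bash
python3 - <<'E'
from h import *
o=st()
plan((*ch(0,0)[:2],66),-27)
E
```

```text
t 10.72 pos [577.2  36.4  70.9] phi -27.2 tilt [0.09  0.035] F [ 0.7  0.6 -1.3] grip 17.4 q [ 0.   -0.06  1.89  0.04  1.23  0.46]
1 rows
[{"delta_pos":[-2.9,4.9,-4.5],"twist":-0.04}]
```

Call:
apply_moves(
  rows=[
    {"delta_pos":[-4,5,-3],"fingers":-1,"twist":0},
    {"delta_pos":[0,0,0],"fingers":-0.3,"twist":0},
    {"delta_pos":[0,0,0],"fingers":-0.3,"twist":0},
    {"delta_pos":[0,0,0],"fingers":-0.3,"twist":0},
    {"delta_pos":[0,-25,0],"fingers":-0.3,"twist":0},
    {"delta_pos":[0,-40,0],"fingers":-0.3,"twist":0},
    {"delta_pos":[0,-40,0],"fingers":0,"twist":0},
    {"delta_pos":[0,-41,0],"fingers":0,"twist":0},
  ],
)

```text
clock: 11.38
tool_pos: [561.1, 38.7, 211.9]
orientation: [-0.855, 1.511, -1.535]
force: [0.7, 0.2, 0.3]
grip_width: 0.448
```

```bash
python3 - <<'E'
from h import *
o=st()
plan((440,313,160),-27)
E
```

```text
t 11.38 pos [561.1  38.7 211.9] phi -27.1 tilt [0.082 0.035] F [0.7 0.2 0.3] grip 41.7 q [ 0.01 -0.18  1.76  0.03  1.48  0.47]
9 rows
[{"delta_pos":[-20.7,5.7,-26.1],"twist":-0.0},{"delta_pos":[-20.7,5.7,-26.1],"twist":-0.0},{"delta_pos":[-20.7,5.7,-26.1],"twist":-0.0},{"delta_pos":[-20.7,5.7,-26.1],"twist":-0.0},{"delta_pos":[-20.7,5.7,-26.1],"twist":-0.0},{"delta_pos":[-20.7,5.7,-26.1],"twist":-0.0},{"delta_pos":[-20.7,5.7,-26.1],"twist":-0.0},{"delta_pos":[-20.7,5.7,-26.1],"twist":-0.0}]
[{"delta_pos":[-20.7,5.7,-26.1],"twist":-0.0}]
```

Call:
apply_moves(
  rows=[
    {"delta_pos":[-22,0,-27],"fingers":0,"twist":0},
    {"delta_pos":[-22,0,-27],"fingers":0,"twist":0},
    {"delta_pos":[-22,0,-27],"fingers":0,"twist":0},
    {"delta_pos":[-22,0,-27],"fingers":0,"twist":0},
    {"delta_pos":[-22,0,-27],"fingers":0,"twist":0},
    {"delta_pos":[-22,0,-27],"fingers":0,"twist":0},
    {"delta_pos":[-20,0,-27],"fingers":0,"twist":0},
    {"delta_pos":[-15,0,-20],"fingers":0,"twist":0},
  ],
)

```text
clock: 12.05
tool_pos: [451.2, 288.6, 234.5]
orientation: [-0.817, 1.499, -1.542]
force: [0.8, -0.1, -0.0]
grip_width: 0.499
```

```bash
python3 - <<'E'
from h import *
o=st()
plan((440,313,110),-27)
im=capture('wrist'); crop(im,0,0,640,400,1.25,'w8.png')
c=cam('wrist',o)
for b in [(439.4,315)]: print(proj(c,(*b,74))*1.25)
E
```

```text
t 12.05 pos [451.2 288.6 234.5] phi -27.7 tilt [0.114 0.041] F [ 0.8 -0.1 -0. ] grip 46.4 q [ 0.53 -0.27  1.8  -0.02  1.49  1.01]
4 rows
[{"delta_pos":[-1.4,30.8,-7.9],"twist":-0.03},{"delta_pos":[-1.4,30.8,-7.8],"twist":-0.03},{"delta_pos":[-1.4,30.8,-7.8],"twist":-0.03},{"delta_pos":[-1.4,30.8,-7.8],"twist":-0.03}]
[357.75690405 226.35435416]
```

Call:
apply_moves(
  rows=[
    {"delta_pos":[-1,20,-6],"fingers":0,"twist":0},
    {"delta_pos":[-1,20,-6],"fingers":0,"twist":0},
    {"delta_pos":[-1,20,-6],"fingers":0,"twist":0},
    {"delta_pos":[-1,20,-5],"fingers":0,"twist":0},
    {"delta_pos":[-1,20,-5],"fingers":0,"twist":0},
    {"delta_pos":[-1,20,-5],"fingers":0,"twist":0},
  ],
)

```text
clock: 12.6
tool_pos: [438.4, 323.5, 122.6]
orientation: [-0.8, 1.49, -1.529]
force: [0.7, 0.5, -0.1]
grip_width: 0.501
```

```bash
python3 - <<'E'
from h import *
o=st()
plan((439,315,56),-27)
E
```

```text
t 12.6 pos [438.4 323.5 122.6] phi -27.4 tilt [0.13  0.054] F [ 0.7  0.5 -0.1] grip 46.6 q [ 0.6  -0.21  1.94 -0.03  1.28  1.08]
2 rows
[{"delta_pos":[7.2,32.8,-0.8],"twist":-0.04},{"delta_pos":[7.2,32.8,-0.9],"twist":-0.04}]
```

Call:
apply_moves(
  rows=[
    {"delta_pos":[7,16,0],"fingers":0,"twist":0},
    {"delta_pos":[5,16,0],"fingers":0,"twist":0},
    {"delta_pos":[2,16,0],"fingers":0,"twist":0},
    {"delta_pos":[0,12,0],"fingers":0,"twist":0},
  ],
)

```text
clock: 12.93
tool_pos: [440.2, 315.6, 61.8]
orientation: [-0.796, 1.488, -1.526]
force: [-0.9, -0.6, 0.1]
grip_width: 0.5
```

```bash
python3 - <<'E'
from h import *
o=st()
plan((439,315,56),-27)
im=capture('wrist'); crop(im,150,150,340,250,2,'w9.png')
E
```

```text
t 12.93 pos [440.2 315.6  61.8] phi -27.3 tilt [0.134 0.057] F [-0.9 -0.6  0.1] grip 46.5 q [ 0.59 -0.17  2.01 -0.03  1.16  1.07]
1 rows
[{"delta_pos":[1.7,5.5,-1.3],"twist":-0.06}]
```

Call:
apply_moves(
  rows=[
    {"delta_pos":[1,6,0],"fingers":0,"twist":0},
    {"delta_pos":[0,0,0],"fingers":-1,"twist":0},
    {"delta_pos":[0,0,0],"fingers":-1,"twist":0},
    {"delta_pos":[0,0,0],"fingers":-1,"twist":0},
    {"delta_pos":[0,0,0],"fingers":-1,"twist":0},
    {"delta_pos":[0,0,0],"fingers":-1,"twist":0},
    {"delta_pos":[0,0,0],"fingers":-1,"twist":0},
  ],
)

```text
clock: 13.57
tool_pos: [442.0, 316.2, 57.9]
orientation: [-0.792, 1.488, -1.525]
force: [-0.1, -0.1, 0.2]
grip_width: 0.18
```

Call:
apply_moves(
  rows=[
    {"delta_pos":[5,-41,5],"fingers":-1,"twist":0},
    {"delta_pos":[5,-41,5],"fingers":-1,"twist":0},
    {"delta_pos":[5,-41,5],"fingers":-1,"twist":0},
    {"delta_pos":[5,-41,5],"fingers":-1,"twist":0},
    {"delta_pos":[0,-30,0],"fingers":-1,"twist":0},
    {"delta_pos":[0,0,0],"fingers":-1,"twist":0},
  ],
)

```text
clock: 14.07
tool_pos: [421.8, 275.6, 255.5]
orientation: [-0.797, 1.488, -1.526]
force: [-0.4, -0.2, 0.7]
grip_width: 0.179
```

```bash
python3 - <<'E'
from h import *
o=st()
plan((*ch(0,36)[:2],235),-27,step=20)
E
```

```text
t 14.07 pos [421.8 275.6 255.5] phi -27.3 tilt [0.133 0.056] F [-0.4 -0.2  0.7] grip 16.7 q [ 0.54 -0.36  1.84 -0.02  1.52  1.01]
14 rows
[{"delta_pos":[7.6,2.2,17.2],"twist":-0.0},{"delta_pos":[7.6,2.2,17.2],"twist":-0.0},{"delta_pos":[7.6,2.2,17.2],"twist":-0.0},{"delta_pos":[7.6,2.2,17.2],"twist":-0.0},{"delta_pos":[7.6,2.2,17.2],"twist":-0.0},{"delta_pos":[7.6,2.2,17.1],"twist":-0.0},{"delta_pos":[7.6,2.2,17.1],"twist":-0.0},{"delta_pos":[7.6,2.2,17.1],"twist":-0.0}]
[{"delta_pos":[7.6,2.2,17.1],"twist":-0.0},{"delta_pos":[7.7,2.2,17.1],"twist":-0.0},{"delta_pos":[7.7,2.2,17.1],"twist":-0.0},{"delta_pos":[7.7,2.2,17.1],"twist":-0.0},{"delta_pos":[7.7,2.2,17.1],"twist":-0.0},{"delta_pos":[7.7,2.2,17.1],"twist":-0.0}]
```

Call:
apply_moves(
  rows=[
    {"delta_pos":[8,2,17],"fingers":-1,"twist":0},
    {"delta_pos":[8,2,17],"fingers":-1,"twist":0},
    {"delta_pos":[8,2,17],"fingers":-1,"twist":0},
    {"delta_pos":[8,2,17],"fingers":-1,"twist":0},
    {"delta_pos":[8,2,17],"fingers":-1,"twist":0},
    {"delta_pos":[8,2,17],"fingers":-1,"twist":0},
    {"delta_pos":[8,2,17],"fingers":-1,"twist":0},
    {"delta_pos":[8,2,17],"fingers":-1,"twist":0},
  ],
)

```text
clock: 14.73
tool_pos: [518.5, 155.6, 248.5]
orientation: [-0.791, 1.482, -1.52]
force: [0.9, 0.7, -0.4]
grip_width: 0.182
```

Call:
apply_moves(
  rows=[
    {"delta_pos":[8,2,17],"fingers":-1,"twist":0},
    {"delta_pos":[8,2,17],"fingers":-1,"twist":0},
    {"delta_pos":[8,2,17],"fingers":-1,"twist":0},
    {"delta_pos":[8,2,17],"fingers":-1,"twist":0},
    {"delta_pos":[8,2,17],"fingers":-1,"twist":0},
    {"delta_pos":[5,0,10],"fingers":-1,"twist":0},
    {"delta_pos":[0,0,0],"fingers":-1,"twist":0},
  ],
)

```text
clock: 15.32
tool_pos: [588.4, 66.4, 239.0]
orientation: [-0.792, 1.485, -1.522]
force: [0.3, -0.1, 0.3]
grip_width: 0.18
```

```bash
python3 - <<'E'
from h import *
o=st()
plan((*ch(0,36)[:2],110),-27,step=20)
im=capture('wrist'); crop(im,0,0,640,400,1.25,'w10.png')
E
```

```text
t 15.32 pos [588.4  66.4 239. ] phi -27.1 tilt [0.139 0.061] F [ 0.3 -0.1  0.3] grip 16.7 q [ 0.04 -0.16  1.7   0.06  1.46  0.51]
7 rows
[{"delta_pos":[1.1,18.3,-1.9],"twist":-0.0},{"delta_pos":[1.1,18.3,-1.9],"twist":-0.0},{"delta_pos":[1.1,18.3,-1.9],"twist":-0.0},{"delta_pos":[1.1,18.3,-1.9],"twist":-0.0},{"delta_pos":[1.1,18.3,-1.9],"twist":-0.0},{"delta_pos":[1.1,18.3,-1.9],"twist":-0.0},{"delta_pos":[1.1,18.3,-1.9],"twist":-0.0}]
```

Call:
apply_moves(
  rows=[
    {"delta_pos":[0,18,-1],"fingers":-1,"twist":0},
    {"delta_pos":[1,18,-2],"fingers":-1,"twist":0},
    {"delta_pos":[1,18,-2],"fingers":-1,"twist":0},
    {"delta_pos":[1,18,-2],"fingers":-1,"twist":0},
    {"delta_pos":[1,18,-2],"fingers":-1,"twist":0},
    {"delta_pos":[1,18,-2],"fingers":-1,"twist":0},
    {"delta_pos":[1,18,-2],"fingers":-1,"twist":0},
  ],
)

```text
clock: 15.95
tool_pos: [590.2, 81.2, 113.4]
orientation: [-0.785, 1.479, -1.52]
force: [0.1, 0.3, -0.6]
grip_width: 0.183
```

```bash
python3 - <<'E'
from h import *
o=st()
plan((*ch(0,36)[:2],67),-27,step=20)
E
```

```text
t 15.95 pos [590.2  81.2 113.4] phi -27.0 tilt [0.146 0.063] F [ 0.1  0.3 -0.6] grip 17.0 q [ 0.07 -0.1   1.85  0.06  1.23  0.52]
3 rows
[{"delta_pos":[4.1,15.1,-0.1],"twist":-0.0},{"delta_pos":[4.1,15.1,-0.1],"twist":-0.0},{"delta_pos":[4.1,15.1,-0.1],"twist":-0.0}]
```

Call:
apply_moves(
  rows=[
    {"delta_pos":[6,10,0],"fingers":-1,"twist":0},
    {"delta_pos":[5,15,0],"fingers":-1,"twist":0},
    {"delta_pos":[1,12,0],"fingers":-1,"twist":0},
    {"delta_pos":[0,5,0],"fingers":-1,"twist":0},
    {"delta_pos":[0,0,0],"fingers":-1,"twist":0},
  ],
)

```text
clock: 16.37
tool_pos: [588.1, 75.7, 65.7]
orientation: [-0.79, 1.479, -1.516]
force: [0.3, -0.8, -0.2]
grip_width: 0.182
```

```bash
python3 - <<'E'
from h import *
o=st()
plan((*ch(0,36)[:2],67),-27,step=20)
E
```

```text
t 16.37 pos [588.1  75.7  65.7] phi -26.8 tilt [0.143 0.064] F [ 0.3 -0.8 -0.2] grip 16.9 q [ 0.06 -0.06  1.9   0.06  1.16  0.5 ]
1 rows
[{"delta_pos":[0.6,-1.0,4.0],"twist":0.04}]
```

Release and rise.

Call:
apply_moves(
  rows=[
    {"delta_pos":[0,0,0],"fingers":-0.3,"twist":0},
    {"delta_pos":[0,0,0],"fingers":-0.3,"twist":0},
    {"delta_pos":[0,0,0],"fingers":-0.3,"twist":0},
    {"delta_pos":[0,-20,0],"fingers":-0.3,"twist":0},
    {"delta_pos":[0,-41,0],"fingers":-0.3,"twist":0},
    {"delta_pos":[0,-41,0],"fingers":0,"twist":0},
    {"delta_pos":[0,-41,0],"fingers":0,"twist":0},
    {"delta_pos":[0,-41,0],"fingers":0,"twist":0},
  ],
)

```text
clock: 17.03
tool_pos: [559.0, 64.3, 248.1]
orientation: [-0.799, 1.486, -1.514]
force: [1.0, -0.3, 0.1]
grip_width: 0.486
```

```bash
python3 - <<'E'
from h import *
o=st()
im=capture('wrist'); crop(im,0,0,640,400,1.25,'w11.png')
E
```

```text
t 17.03 pos [559.   64.3 248.1] phi -26.7 tilt [0.134 0.064] F [ 1.  -0.3  0.1] grip 45.2 q [ 0.04 -0.22  1.74  0.06  1.49  0.5 ]
```

Call:
apply_moves(
  rows=[
    {"delta_pos":[0,-41,0],"twist":0},
    {"delta_pos":[0,-41,0],"twist":0},
    {"delta_pos":[0,-41,0],"twist":0},
    {"delta_pos":[0,-41,0],"twist":0},
    {"delta_pos":[0,-41,0],"twist":0},
    {"delta_pos":[0,0,0],"twist":0},
  ],
)

```text
invalid input at $.rows[0]: expected keys delta_pos, twist, fingers
```

```bash
python3 - <<'E'
from h import *
o=st();print(o['effort'].round(1))
E
```

```text
t 17.08 pos [560.2  64.1 257.7] phi -26.8 tilt [0.144 0.064] F [-0.7 -0.7 10. ] grip 45.9 q [ 0.04 -0.23  1.73  0.06  1.49  0.5 ]
[  0.7  -5.2 -22.3   0.2  -1.8   0. ]
```

Call:
apply_moves(
  rows=[
    {"delta_pos":[0,12,0],"twist":0},
    {"delta_pos":[0,12,0],"twist":0},
    {"delta_pos":[0,12,0],"twist":0},
    {"delta_pos":[0,12,0],"twist":0},
    {"delta_pos":[0,12,0],"twist":0},
    {"delta_pos":[0,12,0],"twist":0},
    {"delta_pos":[0,12,0],"twist":0},
    {"delta_pos":[0,12,0],"twist":0},
  ],
)

```text
invalid input at $.rows[0]: expected keys delta_pos, twist, fingers
```

```bash
python3 - <<'E'
from h import *
o=st()
E
```

```text
t 17.08 pos [560.2  64.1 257.7] phi -26.8 tilt [0.144 0.064] F [-0.7 -0.7 10. ] grip 45.9 q [ 0.04 -0.23  1.73  0.06  1.49  0.5 ]
```

Call:
apply_moves(
  rows=[
    {"delta_pos":[0,-41,0],"twist":0,"fingers":0},
  ],
)

```text
clock: 17.17
tool_pos: [554.8, 62.1, 285.6]
orientation: [-0.792, 1.48, -1.516]
force: [0.3, -0.3, -2.5]
grip_width: 0.499
```

Call:
apply_moves(
  rows=[
    {"delta_pos":[0,0,0],"twist":0,"fingers":0},
  ],
)

```text
clock: 17.25
tool_pos: [555.6, 62.0, 294.1]
orientation: [-0.782, 1.473, -1.517]
force: [0.4, -0.2, 1.8]
grip_width: 0.5
```

Call:
apply_moves(
  rows=[
    {"delta_pos":[0,0,0],"twist":0,"fingers":0},
  ],
)

```text
clock: 17.33
tool_pos: [555.7, 61.9, 295.6]
orientation: [-0.78, 1.471, -1.518]
force: [-0.8, -0.6, -0.5]
grip_width: 0.501
```

Call:
apply_moves(
  rows=[
    {"delta_pos":[0,20,0],"twist":0,"fingers":0},
  ],
)

```text
clock: 17.42
tool_pos: [559.9, 63.2, 281.0]
orientation: [-0.773, 1.466, -1.519]
force: [-0.1, -0.4, 0.1]
grip_width: 0.497
```

Call:
apply_moves(
  rows=[
    {"delta_pos":[0,0,0],"twist":0,"fingers":0},
  ],
)

```text
clock: 17.5
tool_pos: [559.4, 63.3, 277.8]
orientation: [-0.776, 1.468, -1.519]
force: [-0.6, 0.2, -2.6]
grip_width: 0.497
```

```bash
python3 - <<'E'
from h import *
for v in ():pass
o=st()
E
```

```text
t 17.5 pos [559.4  63.3 277.8] phi -26.9 tilt [0.159 0.065] F [-0.6  0.2 -2.6] grip 46.2 q [ 0.04 -0.24  1.71  0.06  1.51  0.5 ]
```

Call:
apply_moves(
  rows=[
    {"delta_pos":[0,-41,0],"twist":0,"fingers":0},
    {"delta_pos":[0,-41,0],"twist":0,"fingers":0},
    {"delta_pos":[0,-35,0],"twist":0,"fingers":0},
    {"delta_pos":[0,-28,0],"twist":0,"fingers":0},
    {"delta_pos":[0,-21,0],"twist":0,"fingers":0},
    {"delta_pos":[0,-14,0],"twist":0,"fingers":0},
    {"delta_pos":[0,-7,0],"twist":0,"fingers":0},
    {"delta_pos":[0,-3,0],"twist":0,"fingers":0},
  ],
)

```text
clock: 18.17
tool_pos: [526.4, 50.7, 471.9]
orientation: [-0.783, 1.473, -1.517]
force: [0.5, -0.6, -0.1]
grip_width: 0.499
```

```bash
python3 - <<'E'
from h import *
o=st()
E
```

```text
t 18.17 pos [526.4  50.7 471.9] phi -26.8 tilt [0.151 0.064] F [ 0.5 -0.6 -0.1] grip 46.4 q [ 0.01 -0.26  1.41  0.06  1.83  0.5 ]
```

Call:
apply_moves(
  rows=[
    {"delta_pos":[0,7,0],"twist":0,"fingers":0},
    {"delta_pos":[0,14,0],"twist":0,"fingers":0},
    {"delta_pos":[0,21,0],"twist":0,"fingers":0},
    {"delta_pos":[0,28,0],"twist":0,"fingers":0},
    {"delta_pos":[0,35,0],"twist":0,"fingers":0},
    {"delta_pos":[0,0,0],"twist":0,"fingers":0},
    {"delta_pos":[0,0,0],"twist":0,"fingers":0},
  ],
)

```text
clock: 18.75
tool_pos: [542.1, 58.2, 352.7]
orientation: [-0.791, 1.479, -1.516]
force: [-0.0, 0.2, 1.1]
grip_width: 0.502
```

```bash
python3 - <<'E'
from h import *
o=st()
E
```

```text
t 18.75 pos [542.1  58.2 352.7] phi -26.7 tilt [0.143 0.064] F [-0.   0.2  1.1] grip 46.7 q [ 0.03 -0.27  1.61  0.06  1.65  0.5 ]
```

```bash
python3 - <<'E'
from h import *
plan((495,215,350),-27,n=10)
E
```

```text
10 rows
[{"delta_pos":[-11.9,0.6,-11.2],"twist":0.01},{"delta_pos":[-11.9,0.6,-11.2],"twist":0.01},{"delta_pos":[-11.9,0.6,-11.2],"twist":0.01},{"delta_pos":[-11.9,0.6,-11.2],"twist":0.01},{"delta_pos":[-11.9,0.6,-11.3],"twist":0.01},{"delta_pos":[-11.9,0.6,-11.3],"twist":0.01},{"delta_pos":[-11.9,0.6,-11.3],"twist":0.01},{"delta_pos":[-11.9,0.6,-11.3],"twist":0.01}]
[{"delta_pos":[-11.9,0.6,-11.3],"twist":0.01},{"delta_pos":[-11.9,0.6,-11.3],"twist":0.01}]
```

Call:
apply_moves(
  rows=[
    {"delta_pos":[-8,0,-8],"twist":0,"fingers":0},
    {"delta_pos":[-16,0,-16],"twist":0,"fingers":0},
    {"delta_pos":[-22,0,-20],"twist":0,"fingers":0},
    {"delta_pos":[-22,0,-20],"twist":0,"fingers":0},
    {"delta_pos":[-22,0,-20],"twist":0,"fingers":0},
    {"delta_pos":[-16,0,-14],"twist":0,"fingers":0},
    {"delta_pos":[-8,0,-8],"twist":0,"fingers":0},
    {"delta_pos":[-4,0,-4],"twist":0,"fingers":0},
  ],
)

```text
clock: 19.42
tool_pos: [491.8, 221.1, 365.7]
orientation: [-0.78, 1.479, -1.517]
force: [-0.3, -0.8, -0.1]
grip_width: 0.498
```

Call:
apply_moves(
  rows=[
    {"delta_pos":[0,-41,0],"twist":0,"fingers":0},
    {"delta_pos":[0,-30,0],"twist":0,"fingers":0},
    {"delta_pos":[0,-16,0],"twist":0,"fingers":0},
    {"delta_pos":[0,-5,0],"twist":0,"fingers":0},
    {"delta_pos":[0,10,0],"twist":0,"fingers":0},
    {"delta_pos":[0,25,0],"twist":0,"fingers":0},
    {"delta_pos":[0,41,0],"twist":0,"fingers":0},
    {"delta_pos":[0,0,0],"twist":0,"fingers":0},
  ],
)

```text
clock: 20.08
tool_pos: [487.5, 221.9, 386.3]
orientation: [-0.774, 1.475, -1.514]
force: [-0.3, -0.7, -1.1]
grip_width: 0.5
```

```bash
python3 - <<'E'
from h import *
o=st()
E
```

```text
t 20.08 pos [487.5 221.9 386.3] phi -27.0 tilt [0.156 0.071] F [-0.3 -0.7 -1.1] grip 46.5 q [ 0.38 -0.29  1.58  0.01  1.68  0.84]
```

Call:
apply_moves(
  rows=[
    {"delta_pos":[0,-41,0],"twist":0,"fingers":0},
    {"delta_pos":[0,-41,0],"twist":0,"fingers":0},
    {"delta_pos":[0,-35,0],"twist":0,"fingers":0},
    {"delta_pos":[0,-28,0],"twist":0,"fingers":0},
    {"delta_pos":[0,-21,0],"twist":0,"fingers":0},
    {"delta_pos":[0,-14,0],"twist":0,"fingers":0},
    {"delta_pos":[0,-7,0],"twist":0,"fingers":0},
    {"delta_pos":[0,-3,0],"twist":0,"fingers":0},
  ],
)

```text
clock: 20.75
tool_pos: [453.9, 205.8, 582.1]
orientation: [-0.781, 1.48, -1.517]
force: [0.7, -0.7, -0.5]
grip_width: 0.5
```

```bash
python3 - <<'E'
from h import *
o=st()
E
```

```text
t 20.75 pos [453.9 205.8 582.1] phi -27.1 tilt [0.148 0.067] F [ 0.7 -0.7 -0.5] grip 46.5 q [ 0.37 -0.23  1.2   0.01  2.01  0.84]
```

Call:
apply_moves(
  rows=[
    {"delta_pos":[0,7,0],"twist":0,"fingers":0},
    {"delta_pos":[0,14,0],"twist":0,"fingers":0},
    {"delta_pos":[0,21,0],"twist":0,"fingers":0},
    {"delta_pos":[0,28,0],"twist":0,"fingers":0},
    {"delta_pos":[0,35,0],"twist":0,"fingers":0},
    {"delta_pos":[0,41,0],"twist":0,"fingers":0},
    {"delta_pos":[0,0,0],"twist":0,"fingers":0},
    {"delta_pos":[0,0,0],"twist":0,"fingers":0},
  ],
)

```text
clock: 21.42
tool_pos: [475.2, 215.2, 424.8]
orientation: [-0.788, 1.484, -1.519]
force: [0.6, 0.3, 1.7]
grip_width: 0.499
```

```bash
python3 - <<'E'
from h import *
o=st()
E
```

```text
t 21.42 pos [475.2 215.2 424.8] phi -27.1 tilt [0.142 0.064] F [0.6 0.3 1.7] grip 46.4 q [ 0.37 -0.3   1.52  0.01  1.76  0.84]
```

Call:
apply_moves(
  rows=[
    {"delta_pos":[-30,0,26],"twist":0,"fingers":0},
    {"delta_pos":[-30,0,26],"twist":0,"fingers":0},
    {"delta_pos":[-26,0,23],"twist":0,"fingers":0},
    {"delta_pos":[-20,0,18],"twist":0,"fingers":0},
    {"delta_pos":[-15,0,13],"twist":0,"fingers":0},
    {"delta_pos":[-10,0,9],"twist":0,"fingers":0},
    {"delta_pos":[-5,0,5],"twist":0,"fingers":0},
    {"delta_pos":[-2,0,2],"twist":0,"fingers":0},
  ],
)

```text
clock: 22.08
tool_pos: [649.5, 284.6, 468.5]
orientation: [-0.778, 1.48, -1.518]
force: [-0.8, -0.1, 0.1]
grip_width: 0.501
```

```bash
python3 - <<'E'
from h import *
o=st()
E
```

```text
t 22.08 pos [649.5 284.6 468.5] phi -27.1 tilt [0.151 0.068] F [-0.8 -0.1  0.1] grip 46.6 q [0.37 0.12 1.06 0.01 1.8  0.84]
```

Call:
apply_moves(
  rows=[
    {"delta_pos":[30,0,-26],"twist":0,"fingers":0},
    {"delta_pos":[30,0,-26],"twist":0,"fingers":0},
    {"delta_pos":[26,0,-23],"twist":0,"fingers":0},
    {"delta_pos":[20,0,-18],"twist":0,"fingers":0},
    {"delta_pos":[15,0,-13],"twist":0,"fingers":0},
    {"delta_pos":[10,0,-9],"twist":0,"fingers":0},
    {"delta_pos":[5,0,-5],"twist":0,"fingers":0},
    {"delta_pos":[2,0,-2],"twist":0,"fingers":0},
  ],
)

```text
clock: 22.75
tool_pos: [475.5, 215.0, 442.9]
orientation: [-0.775, 1.479, -1.518]
force: [1.0, -0.1, -0.5]
grip_width: 0.502
```

```bash
python3 - <<'E'
from h import *
o=st()
E
```

```text
t 22.75 pos [475.5 215.  442.9] phi -27.2 tilt [0.153 0.069] F [ 1.  -0.1 -0.5] grip 46.7 q [ 0.37 -0.3   1.49  0.01  1.78  0.84]
```

Call:
apply_moves(
  rows=[
    {"delta_pos":[-5,2,5],"twist":0,"fingers":0},
    {"delta_pos":[-10,3,9],"twist":0,"fingers":0},
    {"delta_pos":[-16,5,13],"twist":0,"fingers":0},
    {"delta_pos":[-21,5,18],"twist":0,"fingers":0},
    {"delta_pos":[-26,5,23],"twist":0,"fingers":0},
    {"delta_pos":[-30,5,26],"twist":0,"fingers":0},
    {"delta_pos":[0,0,0],"twist":0,"fingers":0},
    {"delta_pos":[0,0,0],"twist":0,"fingers":0},
  ],
)

```text
clock: 23.42
tool_pos: [623.5, 275.2, 442.9]
orientation: [-0.773, 1.478, -1.517]
force: [-0.5, -0.6, 0.1]
grip_width: 0.503
```

```bash
python3 - <<'E'
from h import *
o=st()
E
```

```text
t 23.42 pos [623.5 275.2 442.9] phi -27.2 tilt [0.155 0.069] F [-0.5 -0.6  0.1] grip 46.7 q [0.37 0.04 1.18 0.01 1.75 0.84]
```

Call:
apply_moves(
  rows=[
    {"delta_pos":[5,0,-5],"twist":0,"fingers":0},
    {"delta_pos":[10,0,-9],"twist":0,"fingers":0},
    {"delta_pos":[15,0,-13],"twist":0,"fingers":0},
    {"delta_pos":[21,0,-18],"twist":0,"fingers":0},
    {"delta_pos":[26,0,-23],"twist":0,"fingers":0},
    {"delta_pos":[30,0,-26],"twist":0,"fingers":0},
    {"delta_pos":[0,0,0],"twist":0,"fingers":0},
    {"delta_pos":[0,0,0],"twist":0,"fingers":0},
  ],
)

```text
clock: 24.08
tool_pos: [484.7, 219.5, 415.1]
orientation: [-0.773, 1.478, -1.518]
force: [-0.8, -0.0, 0.1]
grip_width: 0.498
```

```bash
python3 - <<'E'
from h import *
o=st()
E
```

```text
t 24.08 pos [484.7 219.5 415.1] phi -27.2 tilt [0.155 0.069] F [-0.8 -0.   0.1] grip 46.3 q [ 0.37 -0.29  1.53  0.01  1.73  0.84]
```

Call:
apply_moves(
  rows=[
    {"delta_pos":[0,-41,0],"twist":0,"fingers":0},
    {"delta_pos":[0,-41,0],"twist":0,"fingers":0},
    {"delta_pos":[0,-35,0],"twist":0,"fingers":0},
    {"delta_pos":[0,-28,0],"twist":0,"fingers":0},
    {"delta_pos":[0,-21,0],"twist":0,"fingers":0},
    {"delta_pos":[0,-14,0],"twist":0,"fingers":0},
    {"delta_pos":[0,-7,0],"twist":0,"fingers":0},
    {"delta_pos":[0,0,0],"twist":0,"fingers":0},
  ],
)

```text
clock: 24.75
tool_pos: [451.6, 205.0, 609.0]
orientation: [-0.768, 1.476, -1.517]
force: [0.0, -0.8, -0.0]
grip_width: 0.495
```

```bash
python3 - <<'E'
from h import *
o=st()
E
```

```text
t 24.75 pos [451.6 205.  609. ] phi -27.2 tilt [0.159 0.071] F [ 0.  -0.8 -0. ] grip 46.1 q [ 0.37 -0.22  1.14  0.01  2.04  0.84]
```

Call:
apply_moves(
  rows=[
    {"delta_pos":[0,10,0],"twist":0,"fingers":0},
    {"delta_pos":[0,20,0],"twist":0,"fingers":0},
    {"delta_pos":[0,30,0],"twist":0,"fingers":0},
    {"delta_pos":[0,41,0],"twist":0,"fingers":0},
    {"delta_pos":[0,41,0],"twist":0,"fingers":0},
    {"delta_pos":[0,-41,0],"twist":0,"fingers":0},
    {"delta_pos":[0,-41,0],"twist":0,"fingers":0},
    {"delta_pos":[0,-30,0],"twist":0,"fingers":0},
  ],
)

```text
clock: 25.42
tool_pos: [458.3, 208.0, 529.1]
orientation: [-0.83, 1.503, -1.525]
force: [-0.3, -0.1, 0.5]
grip_width: 0.494
```

```bash
python3 - <<'E'
from h import *
o=st()
E
```

```text
t 25.42 pos [458.3 208.  529.1] phi -27.0 tilt [0.103 0.049] F [-0.3 -0.1  0.5] grip 46.0 q [ 0.37 -0.24  1.3   0.01  1.97  0.84]
```

Call:
apply_moves(
  rows=[
    {"delta_pos":[0,-20,0],"twist":0,"fingers":0},
    {"delta_pos":[0,-10,0],"twist":0,"fingers":0},
    {"delta_pos":[0,0,0],"twist":0,"fingers":0},
    {"delta_pos":[0,0,0],"twist":0,"fingers":0},
  ],
)

```text
clock: 25.75
tool_pos: [455.5, 206.7, 555.8]
orientation: [-0.835, 1.505, -1.525]
force: [-0.1, 0.7, 0.0]
grip_width: 0.497
```

```bash
python3 - <<'E'
from h import *
o=st()
E
```

```text
t 25.75 pos [455.5 206.7 555.8] phi -27.0 tilt [0.099 0.047] F [-0.1  0.7  0. ] grip 46.3 q [ 0.37 -0.22  1.24  0.01  2.02  0.84]
```

Call:
apply_moves(
  rows=[
    {"delta_pos":[0,10,0],"twist":0,"fingers":0},
    {"delta_pos":[0,20,0],"twist":0,"fingers":0},
    {"delta_pos":[0,30,0],"twist":0,"fingers":0},
    {"delta_pos":[0,41,0],"twist":0,"fingers":0},
    {"delta_pos":[0,41,0],"twist":0,"fingers":0},
    {"delta_pos":[0,-41,0],"twist":0,"fingers":0},
    {"delta_pos":[0,-41,0],"twist":0,"fingers":0},
    {"delta_pos":[0,-30,0],"twist":0,"fingers":0},
  ],
)

```text
clock: 26.42
tool_pos: [456.4, 207.5, 476.6]
orientation: [-0.896, 1.53, -1.532]
force: [0.8, -0.2, -0.2]
grip_width: 0.499
```

Call:
apply_moves(
  rows=[
    {"delta_pos":[0,-20,0],"twist":0,"fingers":0},
    {"delta_pos":[0,-10,0],"twist":0,"fingers":0},
    {"delta_pos":[0,0,0],"twist":0,"fingers":0},
  ],
)

```text
clock: 26.67
tool_pos: [454.8, 206.6, 506.3]
orientation: [-0.897, 1.531, -1.532]
force: [0.1, -0.8, -0.2]
grip_width: 0.501
```

```bash
python3 - <<'E'
from h import *
o=st()
E
```

```text
t 26.67 pos [454.8 206.6 506.3] phi -26.8 tilt [0.043 0.025] F [ 0.1 -0.8 -0.2] grip 46.6 q [ 0.37 -0.23  1.32  0.01  2.    0.84]
```

Call:
apply_moves(
  rows=[
    {"delta_pos":[0,10,0],"twist":0,"fingers":0},
    {"delta_pos":[0,20,0],"twist":0,"fingers":0},
    {"delta_pos":[0,28,0],"twist":0,"fingers":0},
    {"delta_pos":[0,35,0],"twist":0,"fingers":0},
    {"delta_pos":[0,35,0],"twist":0,"fingers":0},
    {"delta_pos":[0,-35,0],"twist":0,"fingers":0},
    {"delta_pos":[0,-30,0],"twist":0,"fingers":0},
    {"delta_pos":[0,-20,0],"twist":0,"fingers":0},
  ],
)

```text
clock: 27.33
tool_pos: [453.0, 206.5, 422.0]
orientation: [-0.939, 1.548, -1.537]
force: [0.3, 0.4, 0.2]
grip_width: 0.502
```

Call:
apply_moves(
  rows=[
    {"delta_pos":[0,-10,0],"twist":0,"fingers":0},
    {"delta_pos":[0,-5,0],"twist":0,"fingers":0},
    {"delta_pos":[0,0,0],"twist":0,"fingers":0},
  ],
)

```text
clock: 27.58
tool_pos: [452.8, 206.3, 434.5]
orientation: [-0.941, 1.548, -1.537]
force: [0.5, -0.0, -0.1]
grip_width: 0.502
```

```bash
python3 - <<'E'
from h import *
o=st()
im=capture('top'); crop(im,250,140,200,150,4,'t4.png'); crop(im,0,0,640,400,1.25,'t4f.png')
plan((500,-180,350),32,step=26)
E
```

```text
t 27.58 pos [452.8 206.3 434.5] phi -26.8 tilt [0.004 0.01 ] F [ 0.5 -0.  -0.1] grip 46.7 q [ 0.37 -0.25  1.46  0.01  1.92  0.84]
16 rows
[{"delta_pos":[20.3,5.0,13.5],"twist":-0.73},{"delta_pos":[21.1,5.0,12.2],"twist":-0.73},{"delta_pos":[21.8,5.0,10.8],"twist":-0.73},{"delta_pos":[22.5,5.0,9.4],"twist":-0.73},{"delta_pos":[23.0,5.0,7.9],"twist":-0.73},{"delta_pos":[23.5,5.0,6.4],"twist":-0.73},{"delta_pos":[23.9,5.0,4.9],"twist":-0.73},{"delta_pos":[24.1,5.0,3.4],"twist":-0.73}]
[{"delta_pos":[24.3,5.0,1.8],"twist":-0.73},{"delta_pos":[24.4,5.0,0.3],"twist":-0.73},{"delta_pos":[24.3,5.0,-1.3],"twist":-0.73},{"delta_pos":[24.2,5.0,-2.8],"twist":-0.73},{"delta_pos":[24.0,5.0,-4.4],"twist":-0.73},{"delta_pos":[23.6,5.0,-5.9],"twist":-0.73},{"delta_pos":[23.2,5.0,-7.4],"twist":-0.73},{"delta_pos":[22.7,5.0,-8.9],"twist":-0.73}]
```

```bash
python3 - <<'E'
from h import *
plan((580,-262,340),-57,n=20)
E
```

```text
20 rows
[{"delta_pos":[18.1,4.5,16.2],"twist":0.3},{"delta_pos":[17.6,4.5,16.7],"twist":0.3},{"delta_pos":[17.2,4.5,17.2],"twist":0.3},{"delta_pos":[16.7,4.5,17.6],"twist":0.3},{"delta_pos":[16.3,4.5,18.1],"twist":0.3},{"delta_pos":[15.8,4.5,18.5],"twist":0.3},{"delta_pos":[15.3,4.5,18.9],"twist":0.3},{"delta_pos":[14.8,4.5,19.3],"twist":0.3}]
[{"delta_pos":[14.3,4.5,19.7],"twist":0.3},{"delta_pos":[13.8,4.5,20.0],"twist":0.3},{"delta_pos":[13.2,4.5,20.4],"twist":0.3},{"delta_pos":[12.7,4.5,20.7],"twist":0.3},{"delta_pos":[12.1,4.5,21.1],"twist":0.3},{"delta_pos":[11.6,4.5,21.4],"twist":0.3},{"delta_pos":[11.0,4.5,21.7],"twist":0.3},{"delta_pos":[10.4,4.5,22.0],"twist":0.3}]
[{"delta_pos":[9.8,4.5,22.2],"twist":0.3},{"delta_pos":[9.3,4.5,22.5],"twist":0.3},{"delta_pos":[8.7,4.5,22.7],"twist":0.3},{"delta_pos":[8.1,4.5,22.9],"twist":0.3}]
```

Call:
apply_moves(
  rows=[
    {"delta_pos":[9,2,8],"twist":0.2,"fingers":0},
    {"delta_pos":[18,4,17],"twist":0.3,"fingers":0},
    {"delta_pos":[17,4,17],"twist":0.3,"fingers":0},
    {"delta_pos":[17,4,17],"twist":0.3,"fingers":0},
    {"delta_pos":[16,4,18],"twist":0.3,"fingers":0},
    {"delta_pos":[16,4,18],"twist":0.3,"fingers":0},
    {"delta_pos":[15,4,19],"twist":0.3,"fingers":0},
    {"delta_pos":[15,4,19],"twist":0.3,"fingers":0},
  ],
)

```text
clock: 28.3
tool_pos: [500.9, 23.2, 392.4]
orientation: [-0.806, 1.694, -1.678]
force: [0.4, 1.1, 0.4]
grip_width: 0.502
```

Call:
apply_moves(
  rows=[
    {"delta_pos":[14,4,19],"twist":0.3,"fingers":0},
    {"delta_pos":[14,4,20],"twist":0.3,"fingers":0},
    {"delta_pos":[13,4,20],"twist":0.3,"fingers":0},
    {"delta_pos":[13,4,20],"twist":0.3,"fingers":0},
    {"delta_pos":[12,4,21],"twist":0.3,"fingers":0},
    {"delta_pos":[12,4,21],"twist":0.3,"fingers":0},
    {"delta_pos":[11,4,22],"twist":0.3,"fingers":0},
    {"delta_pos":[11,4,22],"twist":0.3,"fingers":0},
  ],
)

```text
clock: 28.97
tool_pos: [546.5, -179.9, 347.5]
orientation: [-0.637, 1.849, -1.828]
force: [0.0, 0.6, -0.1]
grip_width: 0.502
```

Call:
apply_moves(
  rows=[
    {"delta_pos":[9,4,20],"twist":0.3,"fingers":0},
    {"delta_pos":[7,3,15],"twist":0.3,"fingers":0},
    {"delta_pos":[4,2,8],"twist":0.2,"fingers":0},
    {"delta_pos":[2,1,4],"twist":0,"fingers":0},
    {"delta_pos":[0,0,0],"twist":0,"fingers":0},
  ],
)

```text
clock: 29.38
tool_pos: [554.5, -240.1, 328.8]
orientation: [-0.575, 1.908, -1.879]
force: [-0.2, 0.7, 0.6]
grip_width: 0.502
```

```bash
python3 - <<'E'
from h import *
o=st()
im=capture('wrist'); crop(im,0,0,640,400,1.25,'w12.png');np.save('w12.npy',im); o=st(); np.save('w12o.npy',np.r_[o['tool_pos'],o['orientation']])
E
```

```text
t 29.38 pos [ 554.5 -240.1  328.8] phi -56.7 tilt [-0.012  0.012] F [-0.2  0.7  0.6] grip 46.7 q [-0.45 -0.04  1.44  0.01  1.75  0.54]
t 29.43 pos [ 554.6 -239.5  329. ] phi -56.6 tilt [-0.012  0.012] F [ 0.2 -0.7  0.4] grip 46.5 q [-0.45 -0.04  1.44  0.01  1.75  0.54]
```

```bash
cat >> h.py <<'E'
def circ(e):
    e=np.array(e)
    for _ in range(4):
        A=np.c_[2*e,np.ones(len(e))];x=np.linalg.lstsq(A,(e**2).sum(1),rcond=None)[0];r=math.sqrt(x[2]+x[:2]@x[:2]);d=np.hypot(*(e-x[:2]).T)-r;k=np.abs(d)<2*d.std()+.2;e=e[k]
    return x[:2].round(2),round(r,2),round(d[k].std(),2),len(e)
def cover_meas(im,c,zu=0,box=None):
    h=cv2.cvtColor(im,cv2.COLOR_RGB2HSV)
    m=cv2.inRange(h,(100,120,40),(125,255,255))|cv2.inRange(h,(0,150,60),(8,255,255))|cv2.inRange(h,(172,150,60),(180,255,255))
    if box is not None:
        b=np.zeros_like(m);b[box[1]:box[3],box[0]:box[2]]=1;m=m*b
    n,l,s,ce=cv2.connectedComponentsWithStats(m);i=1+np.argmax(s[1:,4]);mm=(l==i).astype(np.uint8)*255
    k=cv2.getStructuringElement(cv2.MORPH_ELLIPSE,(25,25)); mo=cv2.morphologyEx(mm,cv2.MORPH_CLOSE,k); mo=cv2.morphologyEx(mo,cv2.MORPH_OPEN,k)
    cn=max(cv2.findContours(mo,cv2.RETR_EXTERNAL,cv2.CHAIN_APPROX_NONE)[0],key=cv2.contourArea)[:,0,:]
    e=[onz(c,p,zu+8)[:2] for p in cn.astype(float)]
    C=circ(e);print('disc',C)
    r=cv2.inRange(h,(0,150,60),(8,255,255))|cv2.inRange(h,(172,150,60),(180,255,255)); r=r&cv2.erode(mo,np.ones((3,3),np.uint8))
    ys,xs=np.nonzero(r);P=onz(c,(xs.mean(),ys.mean()),zu+8)[:2]; v=P-C[0];print('arrow c',P.round(1),'r',np.hypot(*v).round(1),'cover yaw',round(math.degrees(math.atan2(-v[1],-v[0])),2))
    d=cv2.inRange(h,(0,0,0),(180,255,55))&cv2.erode(mo,np.ones((9,9),np.uint8)); n,l,s,ce=cv2.connectedComponentsWithStats(d)
    if n>1:
        i=1+np.argmax(s[1:,4]); ys,xs=np.nonzero(l==i); W=np.array([onz(c,p,zu+42)[:2] for p in zip(xs.astype(float),ys.astype(float))]); mu=W.mean(0); w,V=np.linalg.eigh(np.cov((W-mu).T)); print('handle',mu.round(1),'ang',round(math.degrees(math.atan2(V[1,1],V[0,1])),1),len(xs),'ext',np.ptp((W-mu)@V[:,1]).round(1))
    return C
E
python3 - <<'E'
from h import *
o=np.load('w12o.npy'); c=cam('wrist',{'tool_pos':o[:3],'orientation':o[3:]})
cover_meas(np.load('w12.npy'),c,0,(280,100,420,225))
# pins
im=np.load('w12.npy'); crop(im,20,60,220,150,3.6,'w12z.png')
E
```

```text
disc (array([ 572.8 , -273.37]), 74.36, np.float64(0.46), 216)
arrow c [ 524.8 -303.7] r 56.8 cover yaw 32.29
handle [ 574.  -272.7] ang -147.0 471 ext 57.4
```

```bash
python3 - <<'E'
from h import *
plan((573,-273,110),-57.5,n=12)
E
```

```text
12 rows
[{"delta_pos":[0.2,18.2,3.5],"twist":0.01},{"delta_pos":[0.2,18.2,3.5],"twist":0.01},{"delta_pos":[0.2,18.2,3.5],"twist":0.01},{"delta_pos":[0.2,18.2,3.5],"twist":0.01},{"delta_pos":[0.2,18.2,3.5],"twist":0.01},{"delta_pos":[0.2,18.2,3.5],"twist":0.01},{"delta_pos":[0.2,18.2,3.5],"twist":0.01},{"delta_pos":[0.2,18.2,3.5],"twist":0.01}]
[{"delta_pos":[0.1,18.2,3.5],"twist":0.01},{"delta_pos":[0.1,18.2,3.5],"twist":0.01},{"delta_pos":[0.1,18.2,3.5],"twist":0.01},{"delta_pos":[0.1,18.2,3.5],"twist":0.01}]
```

Call:
apply_moves(
  rows=[
    {"delta_pos":[0,8,3],"twist":0.1,"fingers":0},
    {"delta_pos":[0,18,4],"twist":0.1,"fingers":0},
    {"delta_pos":[0,20,4],"twist":0,"fingers":0},
    {"delta_pos":[0,20,4],"twist":0,"fingers":0},
    {"delta_pos":[0,20,4],"twist":0,"fingers":0},
    {"delta_pos":[0,20,4],"twist":0,"fingers":0},
    {"delta_pos":[0,20,4],"twist":0,"fingers":0},
    {"delta_pos":[0,20,4],"twist":0,"fingers":0},
  ],
)

```text
clock: 30.1
tool_pos: [572.4, -258.8, 182.0]
orientation: [-0.555, 1.903, -1.89]
force: [0.2, -0.4, 0.4]
grip_width: 0.496
```

Call:
apply_moves(
  rows=[
    {"delta_pos":[0,20,4],"twist":0,"fingers":0},
    {"delta_pos":[0,15,3],"twist":0,"fingers":0},
    {"delta_pos":[0,10,2],"twist":0,"fingers":0},
    {"delta_pos":[0,5,1],"twist":0,"fingers":0},
    {"delta_pos":[0,0,0],"twist":0,"fingers":0},
  ],
)

```text
clock: 30.52
tool_pos: [577.1, -262.9, 124.3]
orientation: [-0.562, 1.904, -1.885]
force: [0.3, -0.5, -0.6]
grip_width: 0.502
```

```bash
python3 - <<'E'
from h import *
o=st()
plan((573,-273,26),-57.5,step=15)
im=capture('wrist'); crop(im,0,0,640,400,1.25,'w13.png')
E
```

```text
t 30.52 pos [ 577.1 -262.9  124.3] phi -57.0 tilt [-0.003  0.009] F [ 0.3 -0.5 -0.6] grip 46.7 q [-0.47  0.08  1.65  0.01  1.42  0.52]
7 rows
[{"delta_pos":[1.3,14.0,1.0],"twist":0.01},{"delta_pos":[1.3,14.0,1.0],"twist":0.01},{"delta_pos":[1.3,14.0,1.0],"twist":0.01},{"delta_pos":[1.3,14.0,1.0],"twist":0.01},{"delta_pos":[1.3,14.0,1.0],"twist":0.01},{"delta_pos":[1.3,14.0,1.0],"twist":0.01},{"delta_pos":[1.3,14.0,1.0],"twist":0.01}]
```

Call:
apply_moves(
  rows=[
    {"delta_pos":[4,8,4],"twist":0.1,"fingers":0},
    {"delta_pos":[3,15,2],"twist":0,"fingers":0},
    {"delta_pos":[1,15,1],"twist":0,"fingers":0},
    {"delta_pos":[1,15,0],"twist":0,"fingers":0},
    {"delta_pos":[0,12,0],"twist":0,"fingers":0},
    {"delta_pos":[0,8,0],"twist":0,"fingers":0},
    {"delta_pos":[0,4,0],"twist":0,"fingers":0},
    {"delta_pos":[0,0,0],"twist":0,"fingers":0},
  ],
)

```text
clock: 31.23
tool_pos: [574.1, -275.4, 45.1]
orientation: [-0.547, 1.903, -1.895]
force: [-0.4, 0.3, -0.0]
grip_width: 0.505
```

```bash
python3 - <<'E'
from h import *
o=st()
plan((573,-273,26),-57.5,step=15)
im=capture('wrist'); crop(im,150,100,340,300,2,'w14.png')
E
```

```text
t 31.23 pos [ 574.1 -275.4   45.1] phi -57.6 tilt [0.004 0.005] F [-0.4  0.3 -0. ] grip 47.0 q [-0.49  0.14  1.72  0.01  1.28  0.51]
2 rows
[{"delta_pos":[-0.1,9.5,-1.3],"twist":-0.01},{"delta_pos":[-0.1,9.5,-1.3],"twist":-0.01}]
```

Call:
apply_moves(
  rows=[
    {"delta_pos":[0,10,-1],"twist":0,"fingers":0},
    {"delta_pos":[0,9,-1],"twist":0,"fingers":0},
    {"delta_pos":[0,3,0],"twist":0,"fingers":0},
    {"delta_pos":[0,0,0],"twist":0,"fingers":0},
  ],
)

```text
clock: 31.62
tool_pos: [574.2, -273.9, 23.4]
orientation: [-0.545, 1.9, -1.896]
force: [-0.0, 0.1, -0.4]
grip_width: 0.501
```

Call:
apply_moves(
  rows=[
    {"delta_pos":[0,0,0],"twist":0,"fingers":-1},
    {"delta_pos":[0,0,0],"twist":0,"fingers":-1},
    {"delta_pos":[0,0,0],"twist":0,"fingers":-1},
    {"delta_pos":[0,0,0],"twist":0,"fingers":-1},
    {"delta_pos":[0,0,0],"twist":0,"fingers":-1},
    {"delta_pos":[0,0,0],"twist":0,"fingers":-1},
    {"delta_pos":[0,0,0],"twist":0,"fingers":-1},
  ],
  squeeze=50,
)

```text
clock: 32.2
tool_pos: [574.5, -274.0, 24.2]
orientation: [-0.544, 1.898, -1.897]
force: [-0.4, -0.6, -1.6]
grip_width: 0.167
```

```bash
python3 - <<'E'
from h import *
o=st()
plan((573,-273,220),-57.5,step=20)
E
```

```text
t 32.2 pos [ 574.5 -274.    24.2] phi -57.6 tilt [0.007 0.003] F [-0.4 -0.6 -1.6] grip 15.6 q [-0.49  0.16  1.74  0.01  1.24  0.51]
10 rows
[{"delta_pos":[-0.1,-19.6,-0.1],"twist":-0.0},{"delta_pos":[-0.1,-19.6,-0.1],"twist":-0.0},{"delta_pos":[-0.1,-19.6,-0.1],"twist":-0.0},{"delta_pos":[-0.1,-19.6,-0.1],"twist":-0.0},{"delta_pos":[-0.1,-19.6,-0.1],"twist":-0.0},{"delta_pos":[-0.1,-19.6,-0.1],"twist":-0.0},{"delta_pos":[-0.1,-19.6,-0.1],"twist":-0.0},{"delta_pos":[-0.1,-19.6,-0.1],"twist":-0.0}]
[{"delta_pos":[-0.1,-19.6,-0.1],"twist":-0.0},{"delta_pos":[-0.1,-19.6,-0.1],"twist":-0.0}]
```

Call:
apply_moves(
  rows=[
    {"delta_pos":[0,-8,0],"twist":0,"fingers":-1},
    {"delta_pos":[0,-16,0],"twist":0,"fingers":-1},
    {"delta_pos":[0,-22,0],"twist":0,"fingers":-1},
    {"delta_pos":[0,-22,0],"twist":0,"fingers":-1},
    {"delta_pos":[0,-22,0],"twist":0,"fingers":-1},
    {"delta_pos":[0,-22,0],"twist":0,"fingers":-1},
    {"delta_pos":[0,-22,0],"twist":0,"fingers":-1},
    {"delta_pos":[0,-22,0],"twist":0,"fingers":-1},
  ],
)

```text
clock: 32.87
tool_pos: [570.5, -273.0, 183.4]
orientation: [-0.553, 1.909, -1.892]
force: [0.7, -0.2, -3.3]
grip_width: 0.169
```

Call:
apply_moves(
  rows=[
    {"delta_pos":[0,-20,0],"twist":0,"fingers":-1},
    {"delta_pos":[0,-14,0],"twist":0,"fingers":-1},
    {"delta_pos":[0,-8,0],"twist":0,"fingers":-1},
    {"delta_pos":[0,-4,0],"twist":0,"fingers":-1},
    {"delta_pos":[0,0,0],"twist":0,"fingers":-1},
  ],
)

```text
clock: 33.28
tool_pos: [570.8, -273.6, 239.7]
orientation: [-0.547, 1.902, -1.895]
force: [0.0, -0.5, -2.0]
grip_width: 0.169
```

```bash
python3 - <<'E'
from h import *
o=st()
plan((*ch(0,0)[:2],225),-117,n=22)
im=capture('wrist'); crop(im,150,100,340,300,2,'w15.png')
E
```

```text
t 33.28 pos [ 570.8 -273.6  239.7] phi -57.6 tilt [0.005 0.005] F [ 0.  -0.5 -2. ] grip 15.7 q [-0.49  0.02  1.53  0.01  1.59  0.51]
22 rows
[{"delta_pos":[-7.8,0.7,-12.0],"twist":0.54},{"delta_pos":[-7.3,0.7,-12.3],"twist":0.54},{"delta_pos":[-6.7,0.7,-12.7],"twist":0.54},{"delta_pos":[-6.1,0.7,-13.0],"twist":0.54},{"delta_pos":[-5.4,0.7,-13.2],"twist":0.54},{"delta_pos":[-4.8,0.7,-13.5],"twist":0.54},{"delta_pos":[-4.2,0.7,-13.7],"twist":0.54},{"delta_pos":[-3.5,0.7,-13.9],"twist":0.54}]
[{"delta_pos":[-2.9,0.7,-14.0],"twist":0.54},{"delta_pos":[-2.2,0.7,-14.1],"twist":0.54},{"delta_pos":[-1.5,0.7,-14.2],"twist":0.54},{"delta_pos":[-0.9,0.7,-14.3],"twist":0.54},{"delta_pos":[-0.2,0.7,-14.3],"twist":0.54},{"delta_pos":[0.5,0.7,-14.3],"twist":0.54},{"delta_pos":[1.2,0.7,-14.3],"twist":0.54},{"delta_pos":[1.8,0.7,-14.2],"twist":0.54}]
[{"delta_pos":[2.5,0.7,-14.1],"twist":0.54},{"delta_pos":[3.2,0.7,-14.0],"twist":0.54},{"delta_pos":[3.8,0.7,-13.8],"twist":0.54},{"delta_pos":[4.5,0.7,-13.6],"twist":0.54},{"delta_pos":[5.1,0.7,-13.4],"twist":0.54},{"delta_pos":[5.7,0.7,-13.1],"twist":0.54}]
```

Call:
apply_moves(
  rows=[
    {"delta_pos":[-4,0,-6],"twist":0.3,"fingers":-1},
    {"delta_pos":[-7,0,-12],"twist":0.54,"fingers":-1},
    {"delta_pos":[-7,0.5,-13],"twist":0.54,"fingers":-1},
    {"delta_pos":[-6,0.5,-13],"twist":0.54,"fingers":-1},
    {"delta_pos":[-5.5,0.5,-13],"twist":0.54,"fingers":-1},
    {"delta_pos":[-5,0.5,-13.5],"twist":0.54,"fingers":-1},
    {"delta_pos":[-4,0.5,-14],"twist":0.54,"fingers":-1},
    {"delta_pos":[-3.5,0.5,-14],"twist":0.54,"fingers":-1},
  ],
)

```text
clock: 34.0
tool_pos: [567.7, -163.0, 225.0]
orientation: [-0.214, 2.136, -2.113]
force: [0.3, 0.1, -3.1]
grip_width: 0.167
```

Call:
apply_moves(
  rows=[
    {"delta_pos":[-3,0.5,-14],"twist":0.54,"fingers":-1},
    {"delta_pos":[-2,0.5,-14],"twist":0.54,"fingers":-1},
    {"delta_pos":[-1.5,0.5,-14],"twist":0.54,"fingers":-1},
    {"delta_pos":[-1,0.5,-14],"twist":0.54,"fingers":-1},
    {"delta_pos":[0,0.5,-14],"twist":0.54,"fingers":-1},
    {"delta_pos":[0.5,0.5,-14],"twist":0.54,"fingers":-1},
    {"delta_pos":[1,0.5,-14],"twist":0.54,"fingers":-1},
    {"delta_pos":[2,0.5,-14],"twist":0.54,"fingers":-1},
  ],
)

```text
clock: 34.67
tool_pos: [565.9, -43.8, 210.1]
orientation: [-0.189, -2.113, 2.091]
force: [0.3, 0.6, -2.3]
grip_width: 0.168
```

```bash
python3 - <<'E'
from h import *
o=st()
plan((*ch(0,0)[:2],225),-117,n=8)
E
```

```text
t 34.67 pos [565.9 -43.8 210.1] phi -101.7 tilt [-0.025  0.013] F [ 0.3  0.6 -2.3] grip 15.6 q [-0.13 -0.1   1.69  0.01  1.58  1.65]
8 rows
[{"delta_pos":[1.1,-1.7,-10.6],"twist":0.38},{"delta_pos":[1.5,-1.7,-10.6],"twist":0.38},{"delta_pos":[1.8,-1.7,-10.5],"twist":0.38},{"delta_pos":[2.2,-1.7,-10.5],"twist":0.38},{"delta_pos":[2.5,-1.7,-10.4],"twist":0.38},{"delta_pos":[2.9,-1.7,-10.3],"twist":0.38},{"delta_pos":[3.2,-1.7,-10.2],"twist":0.38},{"delta_pos":[3.5,-1.7,-10.1],"twist":0.38}]
```

Call:
apply_moves(
  rows=[
    {"delta_pos":[1,-3,-12],"twist":0.4,"fingers":-1},
    {"delta_pos":[1.5,-3,-12],"twist":0.4,"fingers":-1},
    {"delta_pos":[2,-3,-11],"twist":0.4,"fingers":-1},
    {"delta_pos":[2,-3,-11],"twist":0.4,"fingers":-1},
    {"delta_pos":[2.5,-2,-10],"twist":0.4,"fingers":-1},
    {"delta_pos":[3,-1,-8],"twist":0.4,"fingers":-1},
    {"delta_pos":[1,0,-4],"twist":0.2,"fingers":-1},
    {"delta_pos":[0,0,0],"twist":0,"fingers":-1},
  ],
)

```text
clock: 35.33
tool_pos: [570.7, 31.5, 214.6]
orientation: [-0.4, -1.963, 1.953]
force: [-1.0, -0.4, -3.7]
grip_width: 0.164
```

```bash
python3 - <<'E'
from h import *
o=st()
im=capture('wrist'); crop(im,0,0,640,400,1.25,'w16.png')
o=st()
plan((*ch(0,0)[:2],160),-117,n=8)
E
```

```text
t 35.33 pos [570.7  31.5 214.6] phi -115.5 tilt [-0.04   0.014] F [-1.  -0.4 -3.7] grip 15.2 q [ 0.   -0.08  1.66  0.01  1.6   2.02]
t 35.38 pos [570.6  31.1 214.4] phi -115.4 tilt [-0.041  0.014] F [ 0.3  0.5 -3.1] grip 15.6 q [ 0.   -0.08  1.66  0.01  1.6   2.02]
8 rows
[{"delta_pos":[-0.2,6.8,-1.4],"twist":0.04},{"delta_pos":[-0.2,6.8,-1.4],"twist":0.04},{"delta_pos":[-0.2,6.8,-1.4],"twist":0.04},{"delta_pos":[-0.2,6.8,-1.4],"twist":0.04},{"delta_pos":[-0.2,6.8,-1.4],"twist":0.04},{"delta_pos":[-0.2,6.8,-1.4],"twist":0.04},{"delta_pos":[-0.2,6.8,-1.4],"twist":0.04},{"delta_pos":[-0.2,6.8,-1.4],"twist":0.04}]
```

Call:
apply_moves(
  rows=[
    {"delta_pos":[0,-10,0],"twist":0.05,"fingers":-1},
    {"delta_pos":[0,-20,0],"twist":0.1,"fingers":-1},
    {"delta_pos":[0,-28,0],"twist":0.1,"fingers":-1},
    {"delta_pos":[0,-35,0],"twist":0,"fingers":-1},
    {"delta_pos":[0,35,0],"twist":0,"fingers":-1},
    {"delta_pos":[0,25,0],"twist":0,"fingers":-1},
    {"delta_pos":[0,15,0],"twist":0,"fingers":-1},
    {"delta_pos":[0,7,0],"twist":0,"fingers":-1},
  ],
)

```text
clock: 36.05
tool_pos: [571.6, 27.5, 232.0]
orientation: [-0.421, -1.952, 1.943]
force: [0.2, 0.1, -2.3]
grip_width: 0.169
```

Call:
apply_moves(
  rows=[
    {"delta_pos":[0,2,-2],"twist":0,"fingers":-1},
    {"delta_pos":[0,0,0],"twist":0,"fingers":-1},
  ],
)

```text
clock: 36.22
tool_pos: [572.0, 28.8, 229.1]
orientation: [-0.419, -1.95, 1.942]
force: [0.6, 0.1, -2.2]
grip_width: 0.163
```

```bash
python3 - <<'E'
from h import *
o=st()
plan((*ch(0,0)[:2],160),-117,n=8)
E
```

```text
t 36.22 pos [572.   28.8 229.1] phi -116.7 tilt [-0.04   0.014] F [ 0.6  0.1 -2.2] grip 15.2 q [-0.   -0.08  1.64  0.01  1.62  2.04]
8 rows
[{"delta_pos":[0.0,8.6,-1.6],"twist":0.01},{"delta_pos":[0.0,8.6,-1.6],"twist":0.01},{"delta_pos":[0.0,8.6,-1.6],"twist":0.01},{"delta_pos":[0.0,8.6,-1.6],"twist":0.01},{"delta_pos":[0.0,8.6,-1.6],"twist":0.01},{"delta_pos":[0.0,8.6,-1.6],"twist":0.01},{"delta_pos":[0.0,8.6,-1.6],"twist":0.01},{"delta_pos":[0.0,8.6,-1.6],"twist":0.01}]
```

Call:
apply_moves(
  rows=[
    {"delta_pos":[0,-10,0],"twist":0,"fingers":-1},
    {"delta_pos":[0,-20,0],"twist":0,"fingers":-1},
    {"delta_pos":[0,-30,0],"twist":0,"fingers":-1},
    {"delta_pos":[0,-40,0],"twist":0,"fingers":-1},
    {"delta_pos":[0,0,0],"twist":0,"fingers":-1},
    {"delta_pos":[0,0,0],"twist":0,"fingers":-1},
  ],
)

```text
clock: 36.72
tool_pos: [576.0, 27.0, 341.1]
orientation: [-0.422, -1.952, 1.943]
force: [-0.7, 0.4, -3.8]
grip_width: 0.168
```

```bash
python3 - <<'E'
from h import *
o=st()
E
```

```text
t 36.72 pos [576.   27.  341.1] phi -116.6 tilt [-0.037  0.013] F [-0.7  0.4 -3.8] grip 15.6 q [-0.   -0.08  1.46  0.01  1.8   2.03]
```

Call:
apply_moves(
  rows=[
    {"delta_pos":[0,20,0],"twist":0,"fingers":-1},
    {"delta_pos":[0,20,0],"twist":0,"fingers":-1},
    {"delta_pos":[0,20,0],"twist":0,"fingers":-1},
    {"delta_pos":[0,20,0],"twist":0,"fingers":-1},
    {"delta_pos":[0,14,0],"twist":0,"fingers":-1},
    {"delta_pos":[0,8,0],"twist":0,"fingers":-1},
    {"delta_pos":[0,3,0],"twist":0,"fingers":-1},
  ],
)

```text
clock: 37.3
tool_pos: [573.6, 28.3, 239.5]
orientation: [-0.433, -1.959, 1.945]
force: [-0.9, -0.3, -2.6]
grip_width: 0.168
```

```bash
python3 - <<'E'
from h import *
o=st()
E
```

```text
t 37.3 pos [573.6  28.3 239.5] phi -116.6 tilt [-0.026  0.013] F [-0.9 -0.3 -2.6] grip 15.6 q [-0.   -0.09  1.63  0.01  1.62  2.03]
```

Call:
apply_moves(
  rows=[
    {"delta_pos":[0,-10,0],"twist":0,"fingers":-1},
    {"delta_pos":[0,-20,0],"twist":0,"fingers":-1},
    {"delta_pos":[0,-30,0],"twist":0,"fingers":-1},
    {"delta_pos":[0,-30,0],"twist":0,"fingers":-1},
    {"delta_pos":[0,0,0],"twist":0,"fingers":-1},
    {"delta_pos":[0,0,0],"twist":0,"fingers":-1},
  ],
)

```text
clock: 37.8
tool_pos: [576.0, 26.9, 340.0]
orientation: [-0.435, -1.96, 1.946]
force: [-0.8, 0.0, -3.9]
grip_width: 0.165
```

```bash
python3 - <<'E'
from h import *
o=st()
plan((*ch(0,0)[:2],180),-117,step=20)
E
```

```text
t 37.8 pos [576.   26.9 340. ] phi -116.6 tilt [-0.024  0.013] F [-0.8  0.  -3.9] grip 15.4 q [-0.   -0.09  1.47  0.01  1.78  2.03]
9 rows
[{"delta_pos":[0.3,17.8,-1.3],"twist":0.01},{"delta_pos":[0.3,17.8,-1.3],"twist":0.01},{"delta_pos":[0.3,17.8,-1.3],"twist":0.01},{"delta_pos":[0.3,17.8,-1.3],"twist":0.01},{"delta_pos":[0.3,17.8,-1.3],"twist":0.01},{"delta_pos":[0.3,17.8,-1.3],"twist":0.01},{"delta_pos":[0.3,17.8,-1.3],"twist":0.01},{"delta_pos":[0.3,17.8,-1.3],"twist":0.01}]
[{"delta_pos":[0.3,17.8,-1.3],"twist":0.01}]
```

Call:
apply_moves(
  rows=[
    {"delta_pos":[0,20,-2],"twist":0.05,"fingers":-1},
    {"delta_pos":[0,20,-2],"twist":0.05,"fingers":-1},
    {"delta_pos":[0,20,-2],"twist":0,"fingers":-1},
    {"delta_pos":[0,20,-2],"twist":0,"fingers":-1},
    {"delta_pos":[0,20,-1],"twist":0,"fingers":-1},
    {"delta_pos":[0,20,-1],"twist":0,"fingers":-1},
    {"delta_pos":[0,14,-1],"twist":0,"fingers":-1},
    {"delta_pos":[0,8,0],"twist":0,"fingers":-1},
  ],
)

```text
clock: 38.47
tool_pos: [579.5, 39.0, 199.0]
orientation: [-0.455, -1.961, 1.942]
force: [0.0, -0.0, -3.2]
grip_width: 0.165
```

Call:
apply_moves(
  rows=[
    {"delta_pos":[0,3,0],"twist":0,"fingers":-1},
    {"delta_pos":[0,0,0],"twist":0,"fingers":-1},
  ],
)

```text
clock: 38.63
tool_pos: [579.0, 39.0, 194.4]
orientation: [-0.452, -1.96, 1.941]
force: [-0.1, -0.5, -1.8]
grip_width: 0.169
```

```bash
python3 - <<'E'
from h import *
o=st()
plan((*ch(0,0)[:2],145),-117,step=20)
im=capture('wrist'); crop(im,0,0,640,400,1.25,'w17.png')
E
```

```text
t 38.63 pos [579.   39.  194.4] phi -117.1 tilt [-0.016  0.013] F [-0.1 -0.5 -1.8] grip 15.7 q [ 0.02 -0.07  1.69  0.01  1.54  2.06]
3 rows
[{"delta_pos":[1.2,16.5,0.0],"twist":-0.01},{"delta_pos":[1.2,16.5,0.0],"twist":-0.01},{"delta_pos":[1.2,16.5,0.0],"twist":-0.01}]
```

```bash
python3 - <<'E'
from h import *
o=st();im=capture('wrist');c=cam('wrist',o)
# in tool frame: use tilt-aware plane: treat tool frame as world
cc=(c[0],np.array(camera_model('wrist')['T_tool_cam'])[:3,:3].T,None)
T=np.array(camera_model('wrist')['T_tool_cam']); Rw=T[:3,:3].T;t=-Rw@T[:3,3]; ct=(c[0],Rw,t)
def ony(uv,y):
    p,d=ray(ct,uv);return p+d*(y-p[1])/d[1]
h=cv2.cvtColor(im,cv2.COLOR_RGB2HSV);m=cv2.inRange(h,(100,120,30),(125,255,255))
m[:,:185]=0;m[:,460:]=0;m[258:]=0;m[:100]=0
k=cv2.getStructuringElement(cv2.MORPH_ELLIPSE,(31,31))
cn=max(cv2.findContours(m,cv2.RETR_EXTERNAL,cv2.CHAIN_APPROX_NONE)[0],key=cv2.contourArea)[:,0,:]
e=[]
for p in cn.astype(float):
    if p[1]<185 and p[1]>105: 
        q=ony(p,24.2-8); e.append(q[[0,2]])
print('disc centre in tool x,z',circ(e))
# ears: rows 190..208
ys,xs=np.nonzero(m[189:209,:195+0]); 
for lo,hi in((155,192),(455,490)):
    pass
E
```

```text
t 38.68 pos [579.1  39.  194.9] phi -117.1 tilt [-0.015  0.013] F [-0.   0.3 -2.8] grip 15.4 q [ 0.02 -0.07  1.69  0.01  1.54  2.06]
disc centre in tool x,z (array([0.96, 0.59]), 73.99, np.float64(0.19), 267)
```

```bash
python3 - <<'E'
from h import *
t=np.ascontiguousarray(cv2.imread('pics/top0.png')[:,:,::-1]);c=cam('top')
g=cv2.cvtColor(t,cv2.COLOR_RGB2GRAY)
cx,cy=proj(c,(574,39.5,90));e=[];e2=[]
for a in range(0,360,4):
    r=np.arange(18,34,0.1);xs=cx+r*np.cos(np.radians(a));ys=cy+r*np.sin(np.radians(a))
    v=cv2.remap(g,xs.astype(np.float32)[None],ys.astype(np.float32)[None],cv2.INTER_CUBIC)[0].astype(float)
    j=np.argmax(v[60:])+60
    e.append(onz(c,(xs[j],ys[j]),90)[:2])
print(circ(e), cx,cy)
h=cv2.cvtColor(t,cv2.COLOR_RGB2HSV)
cover_meas(t,c,0,(370,160,450,225))
E
```

```text
(array([576.42,  40.39]), 71.89, np.float64(1.01), 75) 300.50382139139657 188.7409379666471
disc (array([ 572.24, -274.25]), 72.85, np.float64(1.9), 125)
arrow c [ 525.4 -304.5] r 55.8 cover yaw 32.81
handle [ 556.9 -274.4] ang -149.2 15 ext 32.2
```

```bash
python3 - <<'E'
from h import *
plan((576,41.3,125),-117,n=5)
E
```

```text
5 rows
[{"delta_pos":[0.5,14.1,-0.0],"twist":-0.01},{"delta_pos":[0.5,14.1,-0.0],"twist":-0.01},{"delta_pos":[0.5,14.1,-0.0],"twist":-0.01},{"delta_pos":[0.5,14.1,-0.0],"twist":-0.01},{"delta_pos":[0.5,14.1,-0.0],"twist":-0.01}]
```

Call:
apply_moves(
  rows=[
    {"delta_pos":[1.5,6,0],"twist":0,"fingers":-1},
    {"delta_pos":[1,10,0],"twist":0,"fingers":-1},
    {"delta_pos":[0.5,6,0],"twist":0,"fingers":-1},
    {"delta_pos":[0,2,0],"twist":0,"fingers":-1},
    {"delta_pos":[0,0,0],"twist":0,"fingers":-1},
  ],
)

```text
clock: 39.15
tool_pos: [577.0, 40.7, 172.1]
orientation: [-0.458, -1.963, 1.942]
force: [-0.3, -0.4, -1.6]
grip_width: 0.166
```

```bash
python3 - <<'E'
from h import *
st();plan((576,41.3,125),-117,n=5)
im=capture('top');crop(im,250,140,100,75,8,'t5.png')
im=capture('scene');crop(im,240,140,120,90,6,'s5.png')
E
```

```text
t 39.15 pos [577.   40.7 172.1] phi -117.1 tilt [-0.01   0.013] F [-0.3 -0.4 -1.6] grip 15.5 q [ 0.02 -0.07  1.72  0.01  1.5   2.06]
5 rows
[{"delta_pos":[0.1,9.4,0.1],"twist":-0.01},{"delta_pos":[0.1,9.4,0.1],"twist":-0.01},{"delta_pos":[0.1,9.4,0.1],"twist":-0.01},{"delta_pos":[0.1,9.4,0.1],"twist":-0.01},{"delta_pos":[0.1,9.4,0.1],"twist":-0.01}]
```

Call:
apply_moves(
  rows=[
    {"delta_pos":[0.5,8,0],"twist":0,"fingers":-1},
    {"delta_pos":[0,10,0],"twist":0,"fingers":-1},
    {"delta_pos":[0,10,0],"twist":0,"fingers":-1},
    {"delta_pos":[0,10,0],"twist":0,"fingers":-1},
    {"delta_pos":[0,6,0],"twist":0,"fingers":-1},
    {"delta_pos":[0,3,0],"twist":0,"fingers":-1},
    {"delta_pos":[0,0,0],"twist":0,"fingers":-1},
  ],
)

```text
clock: 39.83
tool_pos: [576.0, 41.6, 120.1]
orientation: [-0.458, -1.963, 1.942]
force: [-0.5, 0.6, -2.6]
grip_width: 0.169
```

```bash
python3 - <<'E'
from h import *
st();plan((576,41.3,115),-117,n=5)
E
```

```text
t 39.83 pos [576.   41.6 120.1] phi -117.2 tilt [-0.01   0.013] F [-0.5  0.6 -2.6] grip 15.7 q [ 0.02 -0.04  1.78  0.01  1.41  2.06]
5 rows
[{"delta_pos":[-0.1,1.0,0.1],"twist":-0.01},{"delta_pos":[-0.1,1.0,0.1],"twist":-0.01},{"delta_pos":[-0.1,1.0,0.1],"twist":-0.01},{"delta_pos":[-0.1,1.0,0.1],"twist":-0.01},{"delta_pos":[-0.1,1.0,0.1],"twist":-0.01}]
```

Call:
apply_moves(
  rows=[
    {"delta_pos":[0,3,0],"twist":0,"fingers":-1},
    {"delta_pos":[0,2,0],"twist":0,"fingers":-1},
    {"delta_pos":[0,1,0],"twist":0,"fingers":-1},
    {"delta_pos":[0,0,0],"twist":0,"fingers":-1},
  ],
)

```text
clock: 40.17
tool_pos: [576.5, 41.7, 114.9]
orientation: [-0.46, -1.964, 1.942]
force: [-0.3, -1.2, -0.4]
grip_width: 0.167
```

```bash
python3 - <<'E'
from h import *
st()
E
```

```text
t 40.17 pos [576.5  41.7 114.9] phi -117.1 tilt [-0.009  0.013] F [-0.3 -1.2 -0.4] grip 15.6 q [ 0.02 -0.04  1.79  0.01  1.4   2.06]
```

Call:
apply_moves(
  rows=[
    {"delta_pos":[0,1,0],"twist":0,"fingers":-1},
    {"delta_pos":[0,0,0],"twist":0,"fingers":-0.4},
    {"delta_pos":[0,0,0],"twist":0,"fingers":-0.2},
    {"delta_pos":[0,0,0],"twist":0,"fingers":-0.2},
    {"delta_pos":[0,0,0],"twist":0,"fingers":-0.2},
    {"delta_pos":[0,-15,0],"twist":0,"fingers":-0.2},
    {"delta_pos":[0,-25,0],"twist":0,"fingers":-0.2},
    {"delta_pos":[0,-30,0],"twist":0,"fingers":-0.2},
  ],
  squeeze=30,
)

```text
clock: 40.83
tool_pos: [575.3, 40.8, 180.4]
orientation: [-0.452, -1.959, 1.941]
force: [0.3, 0.1, -0.1]
grip_width: 0.398
```

Call:
apply_moves(
  rows=[
    {"delta_pos":[-6,-30,0],"twist":0,"fingers":-0.2},
    {"delta_pos":[-10,-30,0],"twist":0,"fingers":-0.2},
    {"delta_pos":[-10,-25,0],"twist":0,"fingers":-0.2},
    {"delta_pos":[-10,-15,0],"twist":0,"fingers":-0.2},
    {"delta_pos":[-5,-5,0],"twist":0,"fingers":-0.2},
    {"delta_pos":[0,0,0],"twist":0,"fingers":-0.2},
  ],
)

```text
clock: 41.33
tool_pos: [615.0, 20.0, 295.9]
orientation: [-0.459, -1.964, 1.942]
force: [0.1, -0.2, -0.2]
grip_width: 0.399
```

```bash
python3 - <<'E'
from h import *
o=st()
im=capture('wrist');crop(im,0,0,640,400,1.25,'w18.png');np.save('w18.npy',im);o=st();np.save('w18o.npy',np.r_[o['tool_pos'],o['orientation']])
im=capture('scene');crop(im,240,140,120,90,6,'s6.png')
E
```

```text
t 41.33 pos [615.   20.  295.9] phi -117.1 tilt [-0.009  0.013] F [ 0.1 -0.2 -0.2] grip 37.1 q [-0.02 -0.02  1.47  0.01  1.69  2.03]
t 41.38 pos [614.6  20.2 295.1] phi -117.1 tilt [-0.01   0.013] F [ 0.1 -0.3 -0.2] grip 37.3 q [-0.01 -0.02  1.48  0.01  1.69  2.03]
```

```bash
python3 - <<'E'
from h import *
o=np.load('w18o.npy'); c=cam('wrist',{'tool_pos':o[:3],'orientation':o[3:]});im=np.load('w18.npy')
cover_meas(im,c,90,(255,145,390,232))
h=cv2.cvtColor(im,cv2.COLOR_RGB2HSV)
crop(im,225,170,200,110,4,'w18z.png')
f=lambda u,v:(225+u/4-.4,170+v/4-.4)
E
```

```text
disc (array([582.78,  37.78]), 68.63, np.float64(4.59), 257)
arrow c [nan nan] r nan cover yaw nan
handle [588.8  34.5] ang 152.6 494 ext 38.3h.py:78: RuntimeWarning: Mean of empty slice.
  ys,xs=np.nonzero(r);P=onz(c,(xs.mean(),ys.mean()),zu+8)[:2]; v=P-C[0];print('arrow c',P.round(1),'r',np.hypot(*v).round(1),'cover yaw',round(math.degrees(math.atan2(-v[1],-v[0])),2))
  ret = ret.dtype.type(ret / rcount)
```

```bash
python3 - <<'E'
from h import *
o=np.load('w18o.npy'); c=cam('wrist',{'tool_pos':o[:3],'orientation':o[3:]})
f=lambda u,v:(225+u/4-.4,170+v/4-.4)
Rm=R.from_euler('z',-CY,degrees=True).as_matrix()
def loc(P): return (Rm@(P-np.array([*c2,0]))).round(1)
for n,p,z in [('eyeL top?',(82,190),118),('eyeR',(703,185),118),('arrow tip',(386,401),98),('mark',(393,410),86),('handle far',(385,104),132),('handle near',(384,306),132),('ear Lfar outer',(67,67),98),('ear L near outer',(80,250),98),('earRfar',(705,72),98),('earRnear',(692,245),98)]:
    print(n,loc(onz(c,f(*p),z)))
for P in [(0,84,118),(16,84,118),(-16,84,118),(0,-84,118),(16,-84,118),(-16,-84,118)]:
    w=Rm.T@np.array(P,float)+np.array([*c2,0]);u=proj(c,w);print(P,((u-[225,170])+.4)*4)
E
```

```text
eyeL top? [  1.1  83.4 118. ]
eyeR [  2.9 -86.  118. ]
arrow tip [-73.9   0.5  98. ]
mark [-83.7  -1.6  86. ]
handle far [ 29.7   0.3 132. ]
handle near [-26.8   0.7 132. ]
ear Lfar outer [30.8 90.4 98. ]
ear L near outer [-24.8  90.5  98. ]
earRfar [ 29.5 -89.4  98. ]
earRnear [-22.8 -89.1  98. ]
(0, 84, 118) [ 80.18635669 193.8723806 ]
(16, 84, 118) [ 76.1901638  138.10162265]
(-16, 84, 118) [ 84.08255318 248.24759163]
(0, -84, 118) [694.81489734 194.97050618]
(16, -84, 118) [698.72186001 138.98608135]
(-16, -84, 118) [691.00608758 249.54845882]
```

```bash
python3 - <<'E'
from h import *
st();plan((405,95,265),-95,n=12)
E
```

```text
t 41.43 pos [614.1  20.4 294.1] phi -117.1 tilt [-0.011  0.013] F [ 0.1  0.  -0.3] grip 37.1 q [-0.01 -0.02  1.48  0.01  1.69  2.03]
12 rows
[{"delta_pos":[18.3,2.7,2.4],"twist":-0.37},{"delta_pos":[18.4,2.7,1.8],"twist":-0.37},{"delta_pos":[18.4,2.7,1.2],"twist":-0.37},{"delta_pos":[18.5,2.7,0.6],"twist":-0.37},{"delta_pos":[18.5,2.7,0.1],"twist":-0.37},{"delta_pos":[18.5,2.7,-0.5],"twist":-0.37},{"delta_pos":[18.4,2.7,-1.1],"twist":-0.37},{"delta_pos":[18.4,2.7,-1.7],"twist":-0.37}]
[{"delta_pos":[18.3,2.7,-2.3],"twist":-0.37},{"delta_pos":[18.2,2.7,-2.9],"twist":-0.37},{"delta_pos":[18.1,2.7,-3.5],"twist":-0.37},{"delta_pos":[18.0,2.7,-4.1],"twist":-0.37}]
```

Call:
apply_moves(
  rows=[
    {"delta_pos":[9,1,1],"twist":-0.2,"fingers":-0.2},
    {"delta_pos":[18,2,2],"twist":-0.4,"fingers":-0.2},
    {"delta_pos":[20,2,1],"twist":-0.4,"fingers":-0.2},
    {"delta_pos":[20,2,1],"twist":-0.4,"fingers":-0.2},
    {"delta_pos":[20,2,0],"twist":-0.4,"fingers":-0.2},
    {"delta_pos":[20,2,-0.5],"twist":-0.4,"fingers":-0.2},
    {"delta_pos":[20,2,-1],"twist":-0.4,"fingers":-0.2},
    {"delta_pos":[20,2,-2],"twist":-0.4,"fingers":-0.2},
  ],
)

```text
clock: 42.1
tool_pos: [462.4, 73.0, 267.3]
orientation: [-0.173, -2.117, 2.095]
force: [0.1, -0.1, 0.5]
grip_width: 0.402
```

Call:
apply_moves(
  rows=[
    {"delta_pos":[20,3,-2],"twist":-0.4,"fingers":-0.2},
    {"delta_pos":[20,3,-3],"twist":-0.4,"fingers":-0.2},
    {"delta_pos":[15,2,-3],"twist":-0.4,"fingers":-0.2},
    {"delta_pos":[10,2,-2],"twist":-0.3,"fingers":-0.2},
    {"delta_pos":[5,0,-1],"twist":0,"fingers":-0.2},
    {"delta_pos":[0,0,0],"twist":0,"fingers":-0.2},
  ],
)

```text
clock: 42.6
tool_pos: [381.4, 96.5, 250.1]
orientation: [-0.01, -2.193, 2.168]
force: [0.3, -0.3, 0.5]
grip_width: 0.399
```

```bash
python3 - <<'E'
from h import *
o=st()
im=capture('wrist');crop(im,0,0,640,400,1.25,'w19.png');np.save('w19.npy',im);o=st();np.save('w19o.npy',np.r_[o['tool_pos'],o['orientation']])
E
```

```text
t 42.6 pos [381.4  96.5 250.1] phi -92.6 tilt [-0.036  0.013] F [ 0.3 -0.3  0.5] grip 37.1 q [ 0.17 -0.51  1.95  0.02  1.74  1.79]
t 42.65 pos [381.8  96.4 250.1] phi -92.6 tilt [-0.036  0.013] F [ 0.6  0.1 -0.3] grip 37.5 q [ 0.17 -0.51  1.94  0.02  1.74  1.79]
```

```bash
python3 - <<'E'
from h import *
im=np.load('w19.npy')
crop(im,270,100,100,75,8,'pa.png'); crop(im,440,90,120,80,6.6,'pb.png')
E
python3 - <<'E'
from h import *
o=np.load('w19o.npy'); c=cam('wrist',{'tool_pos':o[:3],'orientation':o[3:]})
fa=lambda u,v:(270+u/8-.45,100+v/8-.45); fb=lambda u,v:(440+u/6.6-.45,90+v/6.6-.45)
def pin(n,f,top,foot,tip,band,edge):
    T=onz(c,f(*top),73)[:2];F=onz(c,f(*foot),7)[:2];t=onz(c,f(*tip),20)[:2];b=onz(c,f(*band),20)[:2]
    print(n,'top',T.round(1),'foot',F.round(1),'tip',t.round(1),'band',b.round(1))
    for S in (T,F):
        v=t-S;w=b-S;print('  yaw tip',round(math.degrees(math.atan2(v[1],v[0]))-112.5,1),np.hypot(*v).round(1),'band',round(math.degrees(math.atan2(w[1],w[0]))-135,1),np.hypot(*w).round(1))
    e=[onz(c,f(*p),73)[:2] for p in edge];d=e[1]-e[0];print('  edge ang',round(math.degrees(math.atan2(d[1],d[0])),1),np.hypot(*d))
pin('A',fa,(560,244),(540,196),(118,360),(288,440),((507,293),(605,296)))
pin('B',fb,(628,196),(396,170),(108,411),(270,428),((588,247),(677,219)))
E
```

```text
A top [426.8  77.7] foot [427.5  77.9] tip [407.5 141.6] band [394.5 117.1]
  yaw tip -5.7 66.7 band -5.6 50.9
  yaw tip -5.1 66.8 band -4.9 51.2
  edge ang -94.2 12.412597250011633
B top [ 428.9 -115.5] foot [ 429.2 -114.9] tip [390.1 -61.7] band [385.8 -91. ]
  yaw tip 13.3 66.3 band 15.4 49.6
  yaw tip 13.8 66.0 band 16.2 49.6
  edge ang -74.2 13.167863205666047
```

```bash
python3 - <<'E'
from h import *
st();plan((427,77.8,110),-95.2,n=8)
E
```

```text
t 42.65 pos [381.8  96.4 250.1] phi -92.6 tilt [-0.036  0.013] F [ 0.6  0.1 -0.3] grip 37.5 q [ 0.17 -0.51  1.94  0.02  1.74  1.79]
8 rows
[{"delta_pos":[-6.4,17.3,2.3],"twist":0.06},{"delta_pos":[-6.4,17.3,2.2],"twist":0.06},{"delta_pos":[-6.4,17.3,2.2],"twist":0.06},{"delta_pos":[-6.4,17.3,2.1],"twist":0.06},{"delta_pos":[-6.4,17.3,2.1],"twist":0.06},{"delta_pos":[-6.4,17.3,2.1],"twist":0.06},{"delta_pos":[-6.5,17.3,2.0],"twist":0.06},{"delta_pos":[-6.5,17.3,2.0],"twist":0.06}]
```

Call:
apply_moves(
  rows=[
    {"delta_pos":[-7,22,2],"twist":0.1,"fingers":-0.2},
    {"delta_pos":[-7,22,2],"twist":0.1,"fingers":-0.2},
    {"delta_pos":[-7,22,2],"twist":0.1,"fingers":-0.2},
    {"delta_pos":[-7,22,2],"twist":0.1,"fingers":-0.2},
    {"delta_pos":[-7,20,2],"twist":0.1,"fingers":-0.2},
    {"delta_pos":[-6,14,2],"twist":0,"fingers":-0.2},
    {"delta_pos":[-3,8,2],"twist":0,"fingers":-0.2},
    {"delta_pos":[-1,3,1],"twist":0,"fingers":-0.2},
  ],
)

```text
clock: 43.32
tool_pos: [424.0, 78.2, 107.9]
orientation: [-0.065, -2.166, 2.142]
force: [-0.2, 0.5, -1.0]
grip_width: 0.404
```

```bash
python3 - <<'E'
from h import *
st();plan((427,77.8,54),-95.2,n=4)
E
```

```text
t 43.32 pos [424.   78.2 107.9] phi -95.6 tilt [-0.036  0.013] F [-0.2  0.5 -1. ] grip 37.6 q [ 0.11 -0.36  2.07  0.02  1.46  1.78]
4 rows
[{"delta_pos":[-1.2,13.4,0.2],"twist":-0.02},{"delta_pos":[-1.2,13.4,0.2],"twist":-0.02},{"delta_pos":[-1.2,13.4,0.2],"twist":-0.02},{"delta_pos":[-1.2,13.4,0.2],"twist":-0.02}]
```

Call:
apply_moves(
  rows=[
    {"delta_pos":[0,-12,0],"twist":0,"fingers":-0.2},
    {"delta_pos":[0,-25,0],"twist":0,"fingers":-0.2},
    {"delta_pos":[0,-38,0],"twist":0,"fingers":-0.2},
    {"delta_pos":[0,0,0],"twist":0,"fingers":-0.2},
    {"delta_pos":[0,25,0],"twist":0,"fingers":-0.2},
    {"delta_pos":[0,25,0],"twist":0,"fingers":-0.2},
    {"delta_pos":[0,15,0],"twist":0,"fingers":-0.2},
    {"delta_pos":[0,8,0],"twist":0,"fingers":-0.2},
  ],
)

```text
clock: 43.98
tool_pos: [427.8, 78.2, 125.7]
orientation: [-0.082, -2.174, 2.145]
force: [-0.6, -1.0, -0.6]
grip_width: 0.402
```

```bash
python3 - <<'E'
from h import *
st();plan((427,77.8,54),-95.2,n=6)
E
```

```text
t 43.98 pos [427.8  78.2 125.7] phi -95.7 tilt [-0.023  0.014] F [-0.6 -1.  -0.6] grip 37.4 q [ 0.11 -0.37  2.05  0.02  1.48  1.78]
6 rows
[{"delta_pos":[-0.2,11.9,0.2],"twist":-0.02},{"delta_pos":[-0.2,11.9,0.2],"twist":-0.02},{"delta_pos":[-0.2,11.9,0.2],"twist":-0.02},{"delta_pos":[-0.2,11.9,0.2],"twist":-0.02},{"delta_pos":[-0.2,11.9,0.2],"twist":-0.02},{"delta_pos":[-0.2,11.9,0.2],"twist":-0.02}]
```

Good. Descend and grip.

Call:
apply_moves(
  rows=[
    {"delta_pos":[0,20,0],"twist":0,"fingers":-0.2},
    {"delta_pos":[0,20,0],"twist":0,"fingers":-0.2},
    {"delta_pos":[0,15,0],"twist":0,"fingers":-0.2},
    {"delta_pos":[0,9,0],"twist":-0.1,"fingers":-0.2},
    {"delta_pos":[0,4,0],"twist":0,"fingers":-0.2},
    {"delta_pos":[0,0,0],"twist":0,"fingers":-0.2},
  ],
)

```text
clock: 44.48
tool_pos: [429.2, 79.9, 62.7]
orientation: [-0.081, -2.185, 2.153]
force: [-0.6, 0.1, 0.9]
grip_width: 0.397
```

```bash
python3 - <<'E'
from h import *
st();plan((427,77.8,54),-95.2,n=2)
im=capture('wrist'); crop(im,150,100,340,300,2,'w20.png')
E
```

```text
t 44.48 pos [429.2  79.9  62.7] phi -95.1 tilt [-0.014  0.015] F [-0.6  0.1  0.9] grip 36.9 q [ 0.11 -0.33  2.12  0.02  1.36  1.77]
2 rows
[{"delta_pos":[0.9,4.3,1.2],"twist":0.01},{"delta_pos":[0.9,4.3,1.2],"twist":0.01}]
```

Call:
apply_moves(
  rows=[
    {"delta_pos":[2,8,2],"twist":0,"fingers":-0.2},
    {"delta_pos":[0,1,0],"twist":0,"fingers":-0.2},
    {"delta_pos":[0,0,0],"twist":0,"fingers":-1},
    {"delta_pos":[0,0,0],"twist":0,"fingers":-1},
    {"delta_pos":[0,0,0],"twist":0,"fingers":-1},
    {"delta_pos":[0,0,0],"twist":0,"fingers":-1},
    {"delta_pos":[0,0,0],"twist":0,"fingers":-1},
    {"delta_pos":[0,0,0],"twist":0,"fingers":-1},
  ],
  squeeze=35,
)

```text
clock: 45.2
tool_pos: [428.6, 78.1, 57.2]
orientation: [-0.087, -2.188, 2.154]
force: [-0.1, -0.2, -0.3]
grip_width: 0.142
```

```bash
python3 - <<'E'
from h import *
st()
for th in (205,200,190,180,170,150,135):
    # circle centre (36,84); pin yaw rel chamber = th_tip-135
    r=th-135; a=math.radians(270+r); print(th, r, ch(36+36*math.cos(a),84+36*math.sin(a)), 'pin yaw',CY+r,'phi',CY+r-90)
E
```

```text
t 45.2 pos [428.6  78.1  57.2] phi -95.1 tilt [-0.009  0.016] F [-0.1 -0.2 -0.3] grip 13.2 q [ 0.11 -0.33  2.13  0.02  1.34  1.77]
205 70 (669.7, 73.4, 0) pin yaw 43.0 phi -47.0
200 65 (667.3, 71.3, 0) pin yaw 38.0 phi -52.0
190 55 (662.0, 67.9, 0) pin yaw 28.0 phi -62.0
180 45 (656.2, 65.5, 0) pin yaw 18.0 phi -72.0
170 35 (650.1, 64.1, 0) pin yaw 8.0 phi -82.0
150 15 (637.6, 64.5, 0) pin yaw -12.0 phi -102.0
135 0 (628.8, 67.6, 0) pin yaw -27.0 phi -117.0
```

Call:
apply_moves(
  rows=[
    {"delta_pos":[0,-10,0],"twist":0,"fingers":-1},
    {"delta_pos":[0,-18,0],"twist":0,"fingers":-1},
    {"delta_pos":[0,-24,0],"twist":0,"fingers":-1},
    {"delta_pos":[0,-24,0],"twist":0,"fingers":-1},
    {"delta_pos":[0,-24,0],"twist":0,"fingers":-1},
    {"delta_pos":[0,-24,0],"twist":0,"fingers":-1},
    {"delta_pos":[0,-18,0],"twist":0,"fingers":-1},
    {"delta_pos":[0,-12,0],"twist":0,"fingers":-1},
  ],
)

```text
clock: 45.87
tool_pos: [427.7, 75.4, 219.7]
orientation: [-0.081, -2.185, 2.153]
force: [0.4, 0.2, -0.8]
grip_width: 0.145
```

Call:
apply_moves(
  rows=[
    {"delta_pos":[0,-6,0],"twist":0,"fingers":-1},
    {"delta_pos":[0,0,0],"twist":0,"fingers":-1},
  ],
)

```text
clock: 46.03
tool_pos: [428.4, 75.3, 229.4]
orientation: [-0.086, -2.187, 2.154]
force: [0.6, 0.1, -0.5]
grip_width: 0.146
```

```bash
python3 - <<'E'
from h import *
st()
plan((670,73,235),-47,n=16)
im=capture('scene');crop(im,240,120,160,120,5,'s7.png')
E
```

```text
t 46.03 pos [428.4  75.3 229.4] phi -95.1 tilt [-0.01   0.016] F [ 0.6  0.1 -0.5] grip 13.6 q [ 0.1  -0.42  1.92  0.02  1.65  1.77]
16 rows
[{"delta_pos":[-15.0,-0.5,-1.2],"twist":-0.6},{"delta_pos":[-15.1,-0.5,-0.4],"twist":-0.6},{"delta_pos":[-15.1,-0.5,0.4],"twist":-0.6},{"delta_pos":[-15.1,-0.5,1.2],"twist":-0.6},{"delta_pos":[-15.0,-0.5,2.0],"twist":-0.6},{"delta_pos":[-14.8,-0.5,2.7],"twist":-0.6},{"delta_pos":[-14.7,-0.5,3.5],"twist":-0.6},{"delta_pos":[-14.5,-0.5,4.3],"twist":-0.6}]
[{"delta_pos":[-14.2,-0.5,5.0],"twist":-0.6},{"delta_pos":[-13.9,-0.5,5.8],"twist":-0.6},{"delta_pos":[-13.6,-0.5,6.5],"twist":-0.6},{"delta_pos":[-13.3,-0.5,7.2],"twist":-0.6},{"delta_pos":[-12.9,-0.5,7.9],"twist":-0.6},{"delta_pos":[-12.4,-0.5,8.6],"twist":-0.6},{"delta_pos":[-12.0,-0.5,9.2],"twist":-0.6},{"delta_pos":[-11.5,-0.5,9.8],"twist":-0.6}]
```

Call:
apply_moves(
  rows=[
    {"delta_pos":[-8,-1,-1],"twist":-0.4,"fingers":-1},
    {"delta_pos":[-15,-1,-0.5],"twist":-0.6,"fingers":-1},
    {"delta_pos":[-17,-1,0.5],"twist":-0.6,"fingers":-1},
    {"delta_pos":[-17,-1,1],"twist":-0.6,"fingers":-1},
    {"delta_pos":[-17,-1,2],"twist":-0.6,"fingers":-1},
    {"delta_pos":[-17,-1,3],"twist":-0.6,"fingers":-1},
    {"delta_pos":[-17,-1,3.5],"twist":-0.6,"fingers":-1},
    {"delta_pos":[-17,-1,4],"twist":-0.6,"fingers":-1},
  ],
)

```text
clock: 46.75
tool_pos: [555.2, 75.1, 224.0]
orientation: [-0.361, 2.07, -2.032]
force: [0.6, -0.3, -0.9]
grip_width: 0.15
```

```bash
python3 - <<'E'
from h import *
st()
plan((670,73,235),-47,n=8)
E
```

```text
t 46.75 pos [555.2  75.1 224. ] phi -71.1 tilt [-0.023  0.015] F [ 0.6 -0.3 -0.9] grip 13.9 q [ 0.08 -0.12  1.69  0.02  1.6   1.32]
8 rows
[{"delta_pos":[-13.5,-1.7,4.9],"twist":-0.6},{"delta_pos":[-13.2,-1.7,5.6],"twist":-0.6},{"delta_pos":[-12.9,-1.7,6.2],"twist":-0.6},{"delta_pos":[-12.5,-1.7,6.9],"twist":-0.6},{"delta_pos":[-12.2,-1.7,7.6],"twist":-0.6},{"delta_pos":[-11.7,-1.7,8.2],"twist":-0.6},{"delta_pos":[-11.3,-1.7,8.8],"twist":-0.6},{"delta_pos":[-10.8,-1.7,9.4],"twist":-0.6}]
```

Call:
apply_moves(
  rows=[
    {"delta_pos":[-14,-3,5],"twist":-0.6,"fingers":-1},
    {"delta_pos":[-14,-3,6],"twist":-0.6,"fingers":-1},
    {"delta_pos":[-14,-3,6],"twist":-0.6,"fingers":-1},
    {"delta_pos":[-13,-3,7],"twist":-0.6,"fingers":-1},
    {"delta_pos":[-13,-3,8],"twist":-0.6,"fingers":-1},
    {"delta_pos":[-10,-2,7],"twist":-0.6,"fingers":-1},
    {"delta_pos":[-6,-1,5],"twist":-0.5,"fingers":-1},
    {"delta_pos":[-2,0,2],"twist":-0.2,"fingers":-1},
  ],
)

```text
clock: 47.42
tool_pos: [657.5, 74.1, 223.1]
orientation: [-0.722, 1.837, -1.783]
force: [-1.0, -0.8, -0.5]
grip_width: 0.146
```

```bash
python3 - <<'E'
from h import *
o=st()
plan((670,73,235),-47,n=4)
im=capture('wrist');crop(im,0,0,640,400,1.25,'w21.png');np.save('w21.npy',im);o=st();np.save('w21o.npy',np.r_[o['tool_pos'],o['orientation']])
E
```

```text
t 47.42 pos [657.5  74.1 223.1] phi -48.4 tilt [-0.043  0.013] F [-1.  -0.8 -0.5] grip 13.5 q [0.07 0.11 1.45 0.02 1.61 0.91]
4 rows
[{"delta_pos":[-2.1,-3.1,2.2],"twist":-0.07},{"delta_pos":[-2.1,-3.1,2.2],"twist":-0.07},{"delta_pos":[-2.1,-3.1,2.2],"twist":-0.07},{"delta_pos":[-2.0,-3.1,2.2],"twist":-0.07}]
t 47.47 pos [657.3  74.  222.6] phi -48.4 tilt [-0.044  0.013] F [-0.3 -0.8 -2.2] grip 13.5 q [0.07 0.12 1.45 0.02 1.61 0.91]
```

Call:
apply_moves(
  rows=[
    {"delta_pos":[-1,-12,1],"twist":0,"fingers":-1},
    {"delta_pos":[-1,-25,1],"twist":0,"fingers":-1},
    {"delta_pos":[-1,-38,1],"twist":0,"fingers":-1},
    {"delta_pos":[0,0,0],"twist":0,"fingers":-1},
    {"delta_pos":[-1,25,1],"twist":0,"fingers":-1},
    {"delta_pos":[-1,25,1],"twist":0,"fingers":-1},
    {"delta_pos":[-1,15,1],"twist":0,"fingers":-1},
    {"delta_pos":[0,8,0],"twist":0,"fingers":-1},
  ],
)

```text
clock: 48.13
tool_pos: [663.7, 73.5, 230.2]
orientation: [-0.712, 1.842, -1.79]
force: [0.5, -0.5, -0.7]
grip_width: 0.145
```

```bash
python3 - <<'E'
from h import *
o=st()
E
```

```text
t 48.13 pos [663.7  73.5 230.2] phi -49.0 tilt [-0.041  0.013] F [ 0.5 -0.5 -0.7] grip 13.5 q [0.07 0.12 1.43 0.02 1.63 0.92]
```

Call:
apply_moves(
  rows=[
    {"delta_pos":[-1,-12,1],"twist":0,"fingers":-1},
    {"delta_pos":[-1,-25,1],"twist":0,"fingers":-1},
    {"delta_pos":[-1,-38,1],"twist":0,"fingers":-1},
    {"delta_pos":[0,0,0],"twist":0,"fingers":-1},
    {"delta_pos":[0,25,0],"twist":0,"fingers":-1},
    {"delta_pos":[0,25,0],"twist":0,"fingers":-1},
    {"delta_pos":[0,15,0],"twist":0,"fingers":-1},
    {"delta_pos":[0,8,0],"twist":0,"fingers":-1},
  ],
)

```text
clock: 48.8
tool_pos: [668.7, 73.3, 246.8]
orientation: [-0.7, 1.839, -1.792]
force: [0.2, -0.6, -1.3]
grip_width: 0.145
```

```bash
python3 - <<'E'
from h import *
o=st()
plan((670,73,235),-47,n=4)
E
```

```text
t 48.8 pos [668.7  73.3 246.8] phi -49.2 tilt [-0.032  0.014] F [ 0.2 -0.6 -1.3] grip 13.5 q [0.06 0.13 1.4  0.02 1.64 0.92]
4 rows
[{"delta_pos":[-0.2,2.9,0.3],"twist":-0.11},{"delta_pos":[-0.2,2.9,0.3],"twist":-0.11},{"delta_pos":[-0.2,2.9,0.4],"twist":-0.11},{"delta_pos":[-0.2,2.9,0.4],"twist":-0.11}]
```

Call:
apply_moves(
  rows=[
    {"delta_pos":[0,-10,0],"twist":-0.1,"fingers":-1},
    {"delta_pos":[0,-20,0],"twist":-0.1,"fingers":-1},
    {"delta_pos":[0,-30,0],"twist":-0.1,"fingers":-1},
    {"delta_pos":[0,-41,0],"twist":-0.1,"fingers":-1},
    {"delta_pos":[0,-41,0],"twist":0,"fingers":-1},
    {"delta_pos":[0,41,0],"twist":0,"fingers":-1},
    {"delta_pos":[0,41,0],"twist":0,"fingers":-1},
    {"delta_pos":[0,30,0],"twist":0,"fingers":-1},
  ],
)

```text
clock: 49.47
tool_pos: [673.4, 72.8, 309.1]
orientation: [-0.702, 1.797, -1.766]
force: [0.8, -0.5, -0.8]
grip_width: 0.147
```

Call:
apply_moves(
  rows=[
    {"delta_pos":[0,20,0],"twist":0,"fingers":-1},
    {"delta_pos":[0,12,0],"twist":0,"fingers":-1},
    {"delta_pos":[0,6,0],"twist":0,"fingers":-1},
    {"delta_pos":[0,2,0],"twist":0,"fingers":-1},
  ],
)

```text
clock: 49.8
tool_pos: [672.9, 73.4, 269.9]
orientation: [-0.703, 1.796, -1.765]
force: [1.1, -0.4, -0.6]
grip_width: 0.149
```

```bash
python3 - <<'E'
from h import *
o=st()
plan((670,73,235),-47,n=4)
E
```

```text
t 49.8 pos [672.9  73.4 269.9] phi -46.8 tilt [-0.004  0.016] F [ 1.1 -0.4 -0.6] grip 13.9 q [0.06 0.11 1.38 0.02 1.65 0.88]
4 rows
[{"delta_pos":[0.7,8.7,-0.3],"twist":0.01},{"delta_pos":[0.7,8.7,-0.3],"twist":0.01},{"delta_pos":[0.7,8.7,-0.3],"twist":0.01},{"delta_pos":[0.7,8.7,-0.3],"twist":0.01}]
```

```bash
python3 - <<'E'
from h import *
im=capture('wrist');np.save('w22.npy',im);o=st();np.save('w22o.npy',np.r_[o['tool_pos'],o['orientation']])
crop(im,220,150,200,140,4,'w22z.png')
im=capture('scene');crop(im,250,130,120,90,6,'s8.png')
E
```

```text
t 49.85 pos [673.   73.4 270.1] phi -46.8 tilt [-0.004  0.016] F [-0.6 -0.  -1.3] grip 13.8 q [0.06 0.11 1.38 0.02 1.65 0.88]
```

```bash
cat >> h.py <<'E'
def ony(uv,y):
    m=camera_model('wrist');K=np.array([[m['fx'],0,m['cx']],[0,m['fy'],m['cy']],[0,0,1.]]);T=np.array(m['T_tool_cam']);Rw=T[:3,:3].T
    p,d=ray((K,Rw,-Rw@T[:3,3]),uv);return p+d*(y-p[1])/d[1]
E
python3 - <<'E'
from h import *
f=lambda u,v:(220+u/4-.4,150+v/4-.4)
pts=[(405,207),(350,237),(335,262),(330,290),(460,232),(478,255),(487,285)]
e=[ony(f(*p),50.2)[[0,2]] for p in pts];print(circ(e))
for p in [(350,430),(463,430),(352,527),(462,527)]: print(ony(f(*p),57.2-73).round(1))
for p in [(365,258),(452,258)]: print(ony(f(*p),50.2).round(1))
E
```

```text
(array([-0.  , -0.31]), 13.06, np.float64(0.31), 7)
[ -5.1 -15.8  -7.2]
[ -5.1 -15.8   6.1]
[  7.7 -15.8  -7.1]
[  7.7 -15.8   6.2]
[-4.7 50.2 -7.5]
[-4.7 50.2  7.1]
```

```bash
cat >> h.py <<'E'
def pintcp(side,r,ox=1.0,oz=-0.4,dphi=-90,cx=36,cy=84):
    """side +1 left,-1 right; r = swing angle left to go (deg). returns TCP x,y and phi; phi = pin yaw + dphi"""
    a=math.radians(270+r); x,y=cx+36*math.cos(a),cy+36*math.sin(a)
    p=np.array(ch(side*x,side*y)[:2]); yaw=CY+r+(0 if side>0 else 180); ph=yaw+dphi; f=math.radians(ph)
    X=np.array([math.sin(f),-math.cos(f)]);Z=np.array([math.cos(f),math.sin(f)])
    return (p-ox*X-oz*Z).round(1),(ph+180)%360-180
E
python3 - <<'E'
from h import *
p,ph=pintcp(1,70);print(p,ph);st();plan((*p,175),ph,n=6)
E
```

```text
[670.7  73.8] -47.0
t 49.9 pos [673.1  73.4 270.6] phi -46.8 tilt [-0.003  0.016] F [ 0.4 -0.6 -1. ] grip 14.0 q [0.06 0.11 1.38 0.02 1.65 0.88]
6 rows
[{"delta_pos":[0.4,15.9,-0.1],"twist":0.01},{"delta_pos":[0.4,15.9,-0.1],"twist":0.01},{"delta_pos":[0.4,15.9,-0.1],"twist":0.01},{"delta_pos":[0.4,15.9,-0.1],"twist":0.01},{"delta_pos":[0.4,15.9,-0.1],"twist":0.01},{"delta_pos":[0.4,15.9,-0.1],"twist":0.01}]
```

Call:
apply_moves(
  rows=[
    {"delta_pos":[0.5,8,0],"twist":0,"fingers":-1},
    {"delta_pos":[0.5,16,0],"twist":0,"fingers":-1},
    {"delta_pos":[0.5,18,0],"twist":0,"fingers":-1},
    {"delta_pos":[0.5,18,0],"twist":0,"fingers":-1},
    {"delta_pos":[0.5,14,0],"twist":0,"fingers":-1},
    {"delta_pos":[0,8,0],"twist":0,"fingers":-1},
    {"delta_pos":[0,4,0],"twist":0,"fingers":-1},
    {"delta_pos":[0,0,0],"twist":0,"fingers":-1},
  ],
)

```text
clock: 50.57
tool_pos: [672.1, 73.0, 181.3]
orientation: [-0.696, 1.792, -1.765]
force: [0.6, 0.3, -1.0]
grip_width: 0.151
```

```bash
python3 - <<'E'
from h import *
p,ph=pintcp(1,70);st();plan((*p,158.5),ph,n=4)
im=capture('scene');crop(im,250,130,120,90,6,'s9.png')
E
```

```text
t 50.57 pos [672.1  73.  181.3] phi -46.8 tilt [0.002 0.016] F [ 0.6  0.3 -1. ] grip 14.1 q [0.06 0.13 1.5  0.02 1.5  0.88]
4 rows
[{"delta_pos":[0.2,5.7,-0.3],"twist":0.01},{"delta_pos":[0.2,5.7,-0.3],"twist":0.01},{"delta_pos":[0.2,5.7,-0.3],"twist":0.01},{"delta_pos":[0.2,5.7,-0.3],"twist":0.01}]
```

```bash
python3 - <<'E'
from h import *
c=cam('scene')
P=np.array(ch(36+36*math.cos(math.radians(205)),84+36*math.sin(math.radians(205)))[:2]+(181.3-57.2+20,))
B=np.array(ch(36+36*math.cos(math.radians(250)),84+36*math.sin(math.radians(250)))[:2]+(181.3-57.2+20,))
S=np.array(ch(36+36*math.cos(math.radians(340)),84+36*math.sin(math.radians(340)))[:2]+(181.3-57.2,))
for n,q in (('tip',P),('band',B),('foot',S),('eyeL',np.array(ch(0,84,118))),('eyeR',np.array(ch(0,-84,118)))): print(n,((proj(c,q)-[250,130])+.4)*6)
E
```

```text
tip [149.18616249 372.02761934]
band [176.637598   337.97029803]
foot [115.65629086 317.79680261]
eyeL [123.73124087 421.74064634]
eyeR [449.35612594 355.61386628]
```

Call:
apply_moves(
  rows=[
    {"delta_pos":[0,8,-1],"twist":0,"fingers":-1},
    {"delta_pos":[0,9,-0.5],"twist":0,"fingers":-1},
    {"delta_pos":[0,5,0],"twist":0,"fingers":-1},
    {"delta_pos":[0,2,0],"twist":0,"fingers":-1},
    {"delta_pos":[0,0,0],"twist":0,"fingers":-1},
  ],
)

```text
clock: 51.03
tool_pos: [672.2, 74.7, 158.0]
orientation: [-0.692, 1.789, -1.765]
force: [1.1, 0.8, -1.1]
grip_width: 0.147
```

```bash
python3 - <<'E'
from h import *
p,ph=pintcp(1,70);st();plan((*p,157.5),ph,n=1)
p,ph=pintcp(1,65);plan((*p,157.5),ph,n=2)
im=capture('scene');crop(im,250,170,80,60,9,'s10.png')
im=capture('top');crop(im,250,150,80,60,9,'t10.png')
E
```

```text
t 51.03 pos [672.2  74.7 158. ] phi -46.8 tilt [0.006 0.016] F [ 1.1  0.8 -1.1] grip 13.7 q [0.07 0.14 1.53 0.02 1.46 0.88]
1 rows
[{"delta_pos":[1.7,0.5,-0.3],"twist":0.04}]
2 rows
[{"delta_pos":[2.5,0.2,-0.2],"twist":0.52},{"delta_pos":[2.5,0.2,-0.1],"twist":0.52}]
```

```bash
cat >> h.py <<'E'
def swing(side,rs,z,**k):
    o=get_obs();p=np.array(o['tool_pos']);Rm=R.from_rotvec(o['orientation']).as_matrix();f=phi(Rm);rows=[]
    for r in rs:
        q,ph=pintcp(side,r,**k);d=np.array([*q,z])-p;dp=(ph-f+180)%360-180
        rows.append({"delta_pos":[round(float(v),1) for v in Rm.T@d],"twist":round(-dp/5,2)})
        p=np.array([*q,z]);Rm=Rm@R.from_rotvec([0,-math.radians(dp),0]).as_matrix();f=ph
    print(json.dumps(rows).replace(' ',''))
E
python3 - <<'E'
from h import *
swing(1,[70,66,62,58,55],157.5)
E
```

```text
[{"delta_pos":[1.8,1.1,-0.4],"twist":0.04},{"delta_pos":[2.6,-0.0,0.0],"twist":0.8},{"delta_pos":[2.6,-0.0,-0.0],"twist":0.8},{"delta_pos":[2.4,-0.0,-0.0],"twist":0.8},{"delta_pos":[2.0,-0.0,-0.0],"twist":0.6}]
```

Call:
apply_moves(
  rows=[
    {"delta_pos":[1.8,0.5,-0.4],"twist":0,"fingers":-1},
    {"delta_pos":[2.6,0,0],"twist":0.8,"fingers":-1},
    {"delta_pos":[2.6,0,0],"twist":0.8,"fingers":-1},
    {"delta_pos":[2.4,0,0],"twist":0.8,"fingers":-1},
    {"delta_pos":[2,0,0],"twist":0.6,"fingers":-1},
  ],
)

```text
clock: 51.55
tool_pos: [663.3, 67.7, 159.6]
orientation: [-0.467, 1.961, -1.933]
force: [-0.1, -0.6, -0.6]
grip_width: 0.151
```

```bash
python3 - <<'E'
from h import *
st()
print(pintcp(1,55))
swing(1,[53,49,45,41],157.5)
im=capture('scene');crop(im,250,170,80,60,9,'s11.png')
E
```

```text
t 51.55 pos [663.3  67.7 159.6] phi -62.3 tilt [0.009 0.016] F [-0.1 -0.6 -0.6] grip 14.0 q [0.06 0.12 1.55 0.02 1.46 1.14]
(array([663.1,  68. ]), -62.0)
[{"delta_pos":[1.3,2.1,-0.3],"twist":0.34},{"delta_pos":[2.5,-0.0,-0.0],"twist":0.8},{"delta_pos":[2.6,-0.0,-0.1],"twist":0.8},{"delta_pos":[2.5,-0.0,-0.1],"twist":0.8}]
```

Call:
apply_moves(
  rows=[
    {"delta_pos":[0.8,2,-0.3],"twist":0.2,"fingers":-1},
    {"delta_pos":[2,0.5,0],"twist":0.6,"fingers":-1},
    {"delta_pos":[2.5,0.3,0],"twist":0.8,"fingers":-1},
    {"delta_pos":[2,0,0],"twist":0.6,"fingers":-1},
  ],
)

```text
clock: 51.93
tool_pos: [656.4, 64.8, 157.3]
orientation: [-0.284, 2.078, -2.047]
force: [0.8, 0.3, -1.3]
grip_width: 0.15
```

```bash
python3 - <<'E'
from h import *
st()
for r in (45,42,40): print(pintcp(1,r))
swing(1,[38,34,30,26],157.3)
im=capture('scene');crop(im,250,170,80,60,9,'s12.png')
E
```

```text
t 51.93 pos [656.4  64.8 157.3] phi -73.6 tilt [0.01  0.017] F [ 0.8  0.3 -1.3] grip 13.9 q [0.05 0.1  1.57 0.02 1.45 1.34]
(array([657.3,  65.4]), -72.0)
(array([655.5,  64.8]), -75.0)
(array([654.3,  64.4]), -77.0)
[{"delta_pos":[3.3,-0.0,-0.4],"twist":1.08},{"delta_pos":[2.6,-0.0,-0.0],"twist":0.8},{"delta_pos":[2.5,-0.0,-0.1],"twist":0.8},{"delta_pos":[2.5,-0.0,0.1],"twist":0.8}]
```

```bash
python3 - <<'E'
from h import *
c=cam('scene')
for r in (70,43.4):
  for n,th,z in (('tip',135+r,118),('band',180+r,118),('mid',225+r,118),('foot',270+r,100)):
    q=np.array(ch(36+36*math.cos(math.radians(th)),84+36*math.sin(math.radians(th)))[:2]+(z+2,))
    print(r,n,(((proj(c,q)-[250,170])+.4)*9).round())
print('eye',(((proj(c,np.array(ch(0,84,118)))-[250,170])+.4)*9).round())
E
```

```text
70 tip [228. 252.]
70 band [269. 201.]
70 mid [246. 149.]
70 foot [178. 165.]
43.4 tip [182. 269.]
43.4 band [252. 234.]
43.4 mid [267. 178.]
43.4 foot [223. 175.]
eye [186. 273.]
```

Call:
apply_moves(
  rows=[
    {"delta_pos":[2.5,0.3,-0.3],"twist":0.8,"fingers":-1},
    {"delta_pos":[2.5,0.3,0],"twist":0.8,"fingers":-1},
    {"delta_pos":[2.5,0.3,0],"twist":0.8,"fingers":-1},
    {"delta_pos":[2.5,0.3,0],"twist":0.8,"fingers":-1},
  ],
)

```text
clock: 52.32
tool_pos: [646.4, 63.3, 156.2]
orientation: [0.009, 2.233, -2.196]
force: [-0.0, 0.2, -0.9]
grip_width: 0.147
```

```bash
python3 - <<'E'
from h import *
o=st();f=phi(tool(o)[1]); r=f+90-CY; print('r',r,pintcp(1,r))
swing(1,[r-4,r-8,r-12,r-16],157.3)
E
```

```text
t 52.32 pos [646.4  63.3 156.2] phi -89.8 tilt [0.011 0.017] F [-0.   0.2 -0.9] grip 13.7 q [0.05 0.08 1.6  0.02 1.45 1.62]
r 27.181784248204906 (array([646.2,  63.3]), -89.8182157517951)
[{"delta_pos":[2.7,-1.2,0.0],"twist":0.8},{"delta_pos":[2.6,-0.0,-0.0],"twist":0.8},{"delta_pos":[2.5,-0.0,-0.1],"twist":0.8},{"delta_pos":[2.5,-0.0,0.0],"twist":0.8}]
```

Call:
apply_moves(
  rows=[
    {"delta_pos":[2.6,-0.8,0],"twist":0.8,"fingers":-1},
    {"delta_pos":[2.6,-0.2,0],"twist":0.8,"fingers":-1},
    {"delta_pos":[2.5,0,0],"twist":0.8,"fingers":-1},
    {"delta_pos":[2.5,0,0],"twist":0.7,"fingers":-1},
  ],
)

```text
clock: 52.65
tool_pos: [636.1, 64.4, 157.2]
orientation: [-0.294, -2.099, 2.061]
force: [0.1, -0.4, -1.1]
grip_width: 0.146
```

```bash
python3 - <<'E'
from h import *
o=st();f=phi(tool(o)[1]); r=f+90-CY; print('r',r,pintcp(1,r))
swing(1,[r*2/3,r/3,0],157)
E
```

```text
t 52.65 pos [636.1  64.4 157.2] phi -105.6 tilt [0.011 0.017] F [ 0.1 -0.4 -1.1] grip 13.6 q [0.05 0.06 1.62 0.02 1.45 1.89]
r 11.434852394403137 (array([636.4,  64.3]), -105.56514760559686)
[{"delta_pos":[2.2,0.1,0.0],"twist":0.76},{"delta_pos":[2.4,-0.0,0.0],"twist":0.76},{"delta_pos":[2.4,-0.0,-0.1],"twist":0.76}]
```

Call:
apply_moves(
  rows=[
    {"delta_pos":[2.2,0,0],"twist":0.75,"fingers":-1},
    {"delta_pos":[2.2,0,0],"twist":0.7,"fingers":-1},
    {"delta_pos":[1.7,0,0],"twist":0.5,"fingers":-1},
    {"delta_pos":[0,0,0],"twist":0,"fingers":-1},
  ],
)

```text
clock: 52.98
tool_pos: [630.1, 66.7, 157.5]
orientation: [-0.455, -1.998, 1.959]
force: [0.0, -0.4, -0.1]
grip_width: 0.151
```

```bash
python3 - <<'E'
from h import *
o=st();f=phi(tool(o)[1]); r=f+90-CY; print('r',r,pintcp(1,r),pintcp(1,0))
swing(1,[0],155)
im=capture('scene');crop(im,250,170,80,60,9,'s13.png')
im=capture('wrist');crop(im,200,150,220,150,3.6,'w23.png')
E
```

```text
t 52.98 pos [630.1  66.7 157.5] phi -115.5 tilt [0.012 0.017] F [ 0.  -0.4 -0.1] grip 14.0 q [0.06 0.05 1.63 0.02 1.45 2.07]
r 1.5435228011742623 (array([630.3,  66.4]), -115.45647719882574) (array([629.5,  66.8]), -117.0)
[{"delta_pos":[0.5,2.5,0.2],"twist":0.31}]
```

Call:
apply_moves(
  rows=[
    {"delta_pos":[0.6,1.5,0.2],"twist":0.3,"fingers":-1},
    {"delta_pos":[0,1.2,0],"twist":0,"fingers":-1},
    {"delta_pos":[0,0,0],"twist":0,"fingers":-1},
  ],
)

```text
clock: 53.33
tool_pos: [630.1, 66.8, 155.3]
orientation: [-0.475, -1.986, 1.946]
force: [-1.1, -0.2, 0.8]
grip_width: 0.148
```

```bash
python3 - <<'E'
from h import *
o=st();f=phi(tool(o)[1]); r=f+90-CY; print('r',r,pintcp(1,0))
E
```

```text
t 53.33 pos [630.1  66.8 155.3] phi -116.6 tilt [0.014 0.017] F [-1.1 -0.2  0.8] grip 13.7 q [0.06 0.05 1.64 0.02 1.44 2.09]
r 0.365419614346834 (array([629.5,  66.8]), -117.0)
```

Call:
apply_moves(
  rows=[
    {"delta_pos":[0.4,0.8,0],"twist":0.1,"fingers":-1},
    {"delta_pos":[0,0,0],"twist":0,"fingers":-1},
    {"delta_pos":[0,0,0],"twist":0,"fingers":-0.6},
    {"delta_pos":[0,0,0],"twist":0,"fingers":-0.4},
    {"delta_pos":[0,0,0],"twist":0,"fingers":-0.4},
    {"delta_pos":[0,-8,0],"twist":0,"fingers":-0.4},
    {"delta_pos":[0,-16,0],"twist":0,"fingers":-0.4},
    {"delta_pos":[0,-22,0],"twist":0,"fingers":-0.4},
  ],
)

```text
clock: 54.0
tool_pos: [628.0, 65.9, 197.8]
orientation: [-0.474, -1.977, 1.942]
force: [-0.9, 0.1, -0.2]
grip_width: 0.297
```

Call:
apply_moves(
  rows=[
    {"delta_pos":[0,-25,0],"twist":0,"fingers":-0.3},
    {"delta_pos":[4,-25,4],"twist":0,"fingers":-0.3},
    {"delta_pos":[8,-22,8],"twist":0,"fingers":-0.3},
    {"delta_pos":[8,-16,8],"twist":0,"fingers":-0.3},
    {"delta_pos":[6,-8,6],"twist":0,"fingers":-0.3},
    {"delta_pos":[2,-4,2],"twist":0,"fingers":-0.3},
  ],
)

```text
clock: 54.5
tool_pos: [588.2, 51.7, 307.9]
orientation: [-0.477, -1.981, 1.943]
force: [0.4, -0.5, 0.0]
grip_width: 0.348
```

```bash
python3 - <<'E'
from h import *
o=st()
im=capture('scene');crop(im,250,150,80,60,9,'s14.png')
im=capture('wrist');crop(im,0,0,640,400,1.25,'w24.png')
E
```

```text
t 54.5 pos [588.2  51.7 307.9] phi -117.0 tilt [0.011 0.016] F [ 0.4 -0.5  0. ] grip 32.3 q [ 0.04 -0.09  1.52  0.02  1.7   2.08]
```

```bash
python3 - <<'E'
from h import *
plan((429,-115.2,200),-75.5,n=14)
E
```

```text
14 rows
[{"delta_pos":[4.8,7.3,16.0],"twist":-0.59},{"delta_pos":[5.6,7.3,15.7],"twist":-0.59},{"delta_pos":[6.4,7.3,15.4],"twist":-0.59},{"delta_pos":[7.2,7.3,15.0],"twist":-0.59},{"delta_pos":[7.9,7.3,14.6],"twist":-0.59},{"delta_pos":[8.7,7.3,14.2],"twist":-0.59},{"delta_pos":[9.4,7.3,13.7],"twist":-0.59},{"delta_pos":[10.1,7.3,13.2],"twist":-0.59}]
[{"delta_pos":[10.8,7.3,12.7],"twist":-0.59},{"delta_pos":[11.4,7.3,12.1],"twist":-0.59},{"delta_pos":[12.0,7.3,11.5],"twist":-0.59},{"delta_pos":[12.6,7.3,10.9],"twist":-0.59},{"delta_pos":[13.2,7.3,10.2],"twist":-0.59},{"delta_pos":[13.7,7.3,9.5],"twist":-0.59}]
```

Call:
apply_moves(
  rows=[
    {"delta_pos":[3,3,8],"twist":-0.4,"fingers":-0.2},
    {"delta_pos":[5,6,16],"twist":-0.6,"fingers":-0.2},
    {"delta_pos":[6,7,16],"twist":-0.6,"fingers":-0.2},
    {"delta_pos":[7,7,16],"twist":-0.6,"fingers":-0.2},
    {"delta_pos":[8,7,15],"twist":-0.6,"fingers":-0.2},
    {"delta_pos":[9,7,15],"twist":-0.6,"fingers":-0.2},
    {"delta_pos":[10,7,14],"twist":-0.6,"fingers":-0.2},
    {"delta_pos":[10,7,14],"twist":-0.6,"fingers":-0.2},
  ],
)

```text
clock: 55.27
tool_pos: [499.4, -41.6, 240.2]
orientation: [-0.051, -2.215, 2.175]
force: [-0.4, 0.5, 0.4]
grip_width: 0.399
```

Call:
apply_moves(
  rows=[
    {"delta_pos":[11,7,13],"twist":-0.6,"fingers":-0.2},
    {"delta_pos":[11,7,12],"twist":-0.6,"fingers":-0.2},
    {"delta_pos":[11,7,11],"twist":-0.6,"fingers":-0.2},
    {"delta_pos":[9,7,8],"twist":-0.6,"fingers":-0.2},
    {"delta_pos":[6,4,5],"twist":-0.4,"fingers":-0.2},
    {"delta_pos":[3,2,2],"twist":-0.2,"fingers":-0.2},
    {"delta_pos":[0,0,0],"twist":0,"fingers":-0.2},
  ],
)

```text
clock: 55.85
tool_pos: [445.4, -97.9, 191.4]
orientation: [-0.257, 2.132, -2.082]
force: [-1.2, 0.8, 0.2]
grip_width: 0.4
```

```bash
python3 - <<'E'
from h import *
o=st()
plan((429,-115.2,120),-75.5,n=6)
im=capture('wrist');crop(im,0,0,640,400,1.25,'w25.png');np.save('w25.npy',im);o=st();np.save('w25o.npy',np.r_[o['tool_pos'],o['orientation']])
E
```

```text
t 55.85 pos [445.4 -97.9 191.4] phi -76.9 tilt [-0.018  0.022] F [-1.2  0.8  0.2] grip 37.2 q [-0.28 -0.35  1.93  0.02  1.59  1.06]
6 rows
[{"delta_pos":[3.2,11.9,2.5],"twist":-0.05},{"delta_pos":[3.2,11.9,2.5],"twist":-0.05},{"delta_pos":[3.2,11.9,2.5],"twist":-0.05},{"delta_pos":[3.2,11.9,2.5],"twist":-0.05},{"delta_pos":[3.2,11.9,2.4],"twist":-0.05},{"delta_pos":[3.2,11.9,2.4],"twist":-0.05}]
t 55.9 pos [445.6 -97.7 191.5] phi -77.0 tilt [-0.018  0.022] F [-0.3 -1.1 -0.5] grip 37.0 q [-0.28 -0.35  1.93  0.02  1.59  1.06]
```

```bash
python3 - <<'E'
from h import *
im=np.load('w25.npy');crop(im,270,175,90,65,8.8,'pb2.png')
E
python3 - <<'E'
from h import *
o=np.load('w25o.npy'); c=cam('wrist',{'tool_pos':o[:3],'orientation':o[3:]})
f=lambda u,v:(270+u/8.8-.45,175+v/8.8-.45)
T=onz(c,f(624,352),73)[:2];F=onz(c,f(608,176),7)[:2];t=onz(c,f(102,412),20)[:2];b=onz(c,f(316,492),20)[:2]
print(T.round(1),F.round(1))
for S in(T,F):
    v=t-S;w=b-S;print('  yaw tip',round(math.degrees(math.atan2(v[1],v[0]))-112.5,1),np.hypot(*v).round(1),'band',round(math.degrees(math.atan2(w[1],w[0]))-135,1),np.hypot(*w).round(1))
e=[onz(c,f(*p),73)[:2] for p in((562,412),(686,415))];d=e[1]-e[0];print('edge',math.degrees(math.atan2(d[1],d[0])))
E
```

```text
[ 429.4 -115.9] [ 429.7 -115.9]
  yaw tip 13.8 67.4 band 14.0 51.4
  yaw tip 14.0 67.6 band 14.1 51.7
edge -77.85306667521694
```

Call:
apply_moves(
  rows=[
    {"delta_pos":[2,-12,1],"twist":0,"fingers":-0.2},
    {"delta_pos":[2,-25,1],"twist":0,"fingers":-0.2},
    {"delta_pos":[2,-38,2],"twist":0,"fingers":-0.2},
    {"delta_pos":[0,0,0],"twist":0,"fingers":-0.2},
    {"delta_pos":[3,25,2],"twist":0,"fingers":-0.2},
    {"delta_pos":[3,25,2],"twist":0,"fingers":-0.2},
    {"delta_pos":[3,25,2],"twist":0,"fingers":-0.2},
    {"delta_pos":[3,25,2],"twist":0,"fingers":-0.2},
  ],
)

```text
clock: 56.57
tool_pos: [434.5, -112.3, 177.1]
orientation: [-0.244, 2.126, -2.084]
force: [0.6, 0.3, -0.3]
grip_width: 0.395
```

Call:
apply_moves(
  rows=[
    {"delta_pos":[1,20,1],"twist":0,"fingers":-0.2},
    {"delta_pos":[0,12,0],"twist":0,"fingers":-0.2},
    {"delta_pos":[0,6,0],"twist":0,"fingers":-0.2},
    {"delta_pos":[0,2,0],"twist":0,"fingers":-0.2},
  ],
)

```text
clock: 56.9
tool_pos: [433.2, -112.0, 133.8]
orientation: [-0.246, 2.129, -2.084]
force: [-0.3, 0.5, 0.0]
grip_width: 0.4
```

```bash
python3 - <<'E'
from h import *
o=st()
plan((429.5,-115.7,57),-76.5,n=6)
E
```

```text
t 56.9 pos [ 433.2 -112.   133.8] phi -77.2 tilt [-0.011  0.02 ] F [-0.3  0.5  0. ] grip 37.2 q [-0.32 -0.35  2.02  0.02  1.48  1.03]
6 rows
[{"delta_pos":[0.7,12.8,0.8],"twist":-0.02},{"delta_pos":[0.7,12.8,0.8],"twist":-0.02},{"delta_pos":[0.7,12.8,0.8],"twist":-0.02},{"delta_pos":[0.7,12.8,0.7],"twist":-0.02},{"delta_pos":[0.7,12.8,0.7],"twist":-0.02},{"delta_pos":[0.7,12.8,0.7],"twist":-0.02}]
```

Call:
apply_moves(
  rows=[
    {"delta_pos":[2,18,2],"twist":-0.1,"fingers":-0.2},
    {"delta_pos":[2,18,2],"twist":0,"fingers":-0.2},
    {"delta_pos":[0.5,15,1],"twist":0,"fingers":-0.2},
    {"delta_pos":[0,11,0],"twist":0,"fingers":-0.2},
    {"delta_pos":[0,7,0],"twist":0,"fingers":-0.2},
    {"delta_pos":[0,3,0],"twist":0,"fingers":-0.2},
    {"delta_pos":[0,0,0],"twist":0,"fingers":-0.2},
  ],
)

```text
clock: 57.48
tool_pos: [433.9, -116.8, 66.1]
orientation: [-0.246, 2.117, -2.079]
force: [-0.4, 0.4, 0.1]
grip_width: 0.397
```

```bash
python3 - <<'E'
from h import *
o=st()
plan((429.5,-115.7,57),-76.5,n=1)
E
```

```text
t 57.48 pos [ 433.9 -116.8   66.1] phi -76.6 tilt [-0.002  0.018] F [-0.4  0.4  0.1] grip 37.0 q [-0.33 -0.3   2.1   0.02  1.35  1.  ]
1 rows
[{"delta_pos":[4.0,9.1,-1.9],"twist":-0.03}]
```

Call:
apply_moves(
  rows=[
    {"delta_pos":[2.5,4,-1],"twist":0,"fingers":-0.2},
    {"delta_pos":[1,5,-0.5],"twist":0,"fingers":-0.2},
    {"delta_pos":[0,0,0],"twist":0,"fingers":-0.2},
  ],
)

```text
clock: 57.73
tool_pos: [430.8, -116.1, 58.3]
orientation: [-0.244, 2.115, -2.079]
force: [-0.8, -0.1, 0.2]
grip_width: 0.398
```

```bash
python3 - <<'E'
from h import *
o=st()
plan((429.5,-115.7,57),-76.5,n=1)
E
```

```text
t 57.73 pos [ 430.8 -116.1   58.3] phi -76.6 tilt [-0.     0.017] F [-0.8 -0.1  0.2] grip 37.1 q [-0.33 -0.3   2.11  0.02  1.34  1.  ]
1 rows
[{"delta_pos":[1.2,1.3,-0.7],"twist":-0.02}]
```

Call:
apply_moves(
  rows=[
    {"delta_pos":[0.8,1.3,-0.6],"twist":0,"fingers":-0.2},
    {"delta_pos":[0,0,0],"twist":0,"fingers":-1},
    {"delta_pos":[0,0,0],"twist":0,"fingers":-1},
    {"delta_pos":[0,0,0],"twist":0,"fingers":-1},
    {"delta_pos":[0,0,0],"twist":0,"fingers":-1},
    {"delta_pos":[0,0,0],"twist":0,"fingers":-1},
    {"delta_pos":[0,0,0],"twist":0,"fingers":-1},
    {"delta_pos":[0,0,0],"twist":0,"fingers":-1},
  ],
  squeeze=35,
)

```text
clock: 58.4
tool_pos: [430.2, -115.7, 58.0]
orientation: [-0.242, 2.113, -2.079]
force: [-0.3, -0.4, -0.3]
grip_width: 0.147
```

```bash
python3 - <<'E'
from h import *
o=st()
for r in (70,0): print(pintcp(-1,r,ox=0,oz=0))
plan((429,-116,235),-76.5,n=10)
E
```

```text
t 58.4 pos [ 430.2 -115.7   58. ] phi -76.6 tilt [0.001 0.016] F [-0.3 -0.4 -0.3] grip 13.7 q [-0.33 -0.3   2.11  0.02  1.33  1.  ]
(array([480.1,   9. ]), 133.0)
(array([521. ,  14.8]), 63.0)
10 rows
[{"delta_pos":[0.0,-17.7,-0.3],"twist":-0.0},{"delta_pos":[0.0,-17.7,-0.3],"twist":-0.0},{"delta_pos":[0.0,-17.7,-0.3],"twist":-0.0},{"delta_pos":[0.0,-17.7,-0.3],"twist":-0.0},{"delta_pos":[0.0,-17.7,-0.3],"twist":-0.0},{"delta_pos":[0.0,-17.7,-0.3],"twist":-0.0},{"delta_pos":[0.0,-17.7,-0.3],"twist":-0.0},{"delta_pos":[0.0,-17.7,-0.3],"twist":-0.0}]
[{"delta_pos":[0.0,-17.7,-0.3],"twist":-0.0},{"delta_pos":[0.0,-17.7,-0.3],"twist":-0.0}]
```

Call:
apply_moves(
  rows=[
    {"delta_pos":[0,-10,0],"twist":0,"fingers":-1},
    {"delta_pos":[0,-18,0],"twist":0,"fingers":-1},
    {"delta_pos":[0,-24,0],"twist":0,"fingers":-1},
    {"delta_pos":[0,-24,0],"twist":0,"fingers":-1},
    {"delta_pos":[0,-24,0],"twist":0,"fingers":-1},
    {"delta_pos":[0,-24,0],"twist":0,"fingers":-1},
    {"delta_pos":[0,-18,0],"twist":0,"fingers":-1},
    {"delta_pos":[0,-12,0],"twist":0,"fingers":-1},
  ],
)

```text
clock: 59.07
tool_pos: [427.8, -117.7, 220.4]
orientation: [-0.248, 2.118, -2.079]
force: [0.2, -1.7, -0.9]
grip_width: 0.152
```

Call:
apply_moves(
  rows=[
    {"delta_pos":[0,-6,0],"twist":-0.5,"fingers":-1},
    {"delta_pos":[0,-2,0],"twist":-0.8,"fingers":-1},
    {"delta_pos":[0,0,0],"twist":-1.1,"fingers":-1},
    {"delta_pos":[0,0,0],"twist":-1.1,"fingers":-1},
    {"delta_pos":[0,0,0],"twist":-1.1,"fingers":-1},
    {"delta_pos":[0,0,0],"twist":-1.1,"fingers":-1},
    {"delta_pos":[0,0,0],"twist":-1.1,"fingers":-1},
    {"delta_pos":[0,0,0],"twist":-1.1,"fingers":-1},
  ],
)

```text
clock: 59.73
tool_pos: [428.0, -118.1, 235.9]
orientation: [-0.839, 1.66, -1.635]
force: [-1.0, -0.1, -0.4]
grip_width: 0.15
```

```bash
python3 - <<'E'
from h import *
o=st()
im=capture('scene');crop(im,300,150,100,75,8,'s15.png')
E
```

```text
t 59.73 pos [ 428.  -118.1  235.9] phi -35.5 tilt [0.002 0.016] F [-1.  -0.1 -0.4] grip 13.9 q [-0.34 -0.4   1.9   0.02  1.65  0.28]
```

```bash
python3 - <<'E'
from h import *
o=get_obs();p=np.array(o['tool_pos']);Rm=R.from_rotvec(o['orientation']).as_matrix()
n=30;d=(np.array([480.5,9.5,240])-p)/n;tot=168.5
rows=[]
for i in range(n):
    Ri=Rm@R.from_rotvec([0,-math.radians(tot*i/n),0]).as_matrix();rows.append([round(float(v),1) for v in Ri.T@d])
print(-tot/n/5);print(rows)
E
```

```text
-1.1233333333333333
[[-4.5, -0.1, -1.0], [-4.6, -0.1, -0.6], [-4.6, -0.1, -0.1], [-4.6, -0.1, 0.3], [-4.5, -0.1, 0.8], [-4.4, -0.1, 1.2], [-4.3, -0.1, 1.6], [-4.1, -0.1, 2.1], [-3.9, -0.1, 2.4], [-3.6, -0.1, 2.8], [-3.3, -0.1, 3.2], [-3.0, -0.1, 3.5], [-2.7, -0.1, 3.8], [-2.3, -0.1, 4.0], [-1.9, -0.1, 4.2], [-1.5, -0.1, 4.4], [-1.0, -0.1, 4.5], [-0.6, -0.1, 4.6], [-0.1, -0.1, 4.6], [0.3, -0.1, 4.6], [0.8, -0.1, 4.5], [1.2, -0.1, 4.4], [1.6, -0.1, 4.3], [2.0, -0.1, 4.1], [2.4, -0.1, 3.9], [2.8, -0.1, 3.6], [3.2, -0.1, 3.3], [3.5, -0.1, 3.0], [3.7, -0.1, 2.7], [4.0, -0.1, 2.3]]
```

Call:
apply_moves(
  rows=[
    {"delta_pos":[-4.5,0,-1],"twist":-1.12,"fingers":-1},
    {"delta_pos":[-4.5,0,-0.6],"twist":-1.12,"fingers":-1},
    {"delta_pos":[-4.6,0,0],"twist":-1.12,"fingers":-1},
    {"delta_pos":[-4.6,0,0.3],"twist":-1.12,"fingers":-1},
    {"delta_pos":[-4.5,0,0.8],"twist":-1.12,"fingers":-1},
    {"delta_pos":[-4.4,0,1.2],"twist":-1.12,"fingers":-1},
    {"delta_pos":[-4.3,0,1.6],"twist":-1.12,"fingers":-1},
    {"delta_pos":[-4.1,0,2],"twist":-1.12,"fingers":-1},
  ],
)

```text
clock: 60.45
tool_pos: [441.4, -83.1, 237.7]
orientation: [-1.276, 1.081, -1.064]
force: [-0.4, 0.4, -1.1]
grip_width: 0.149
```

Call:
apply_moves(
  rows=[
    {"delta_pos":[-3.9,0,2.4],"twist":-1.12,"fingers":-1},
    {"delta_pos":[-3.6,0,2.8],"twist":-1.12,"fingers":-1},
    {"delta_pos":[-3.3,0,3.2],"twist":-1.12,"fingers":-1},
    {"delta_pos":[-3,0,3.5],"twist":-1.12,"fingers":-1},
    {"delta_pos":[-2.7,0,3.8],"twist":-1.12,"fingers":-1},
    {"delta_pos":[-2.3,0,4],"twist":-1.12,"fingers":-1},
    {"delta_pos":[-1.9,0,4.2],"twist":-1.12,"fingers":-1},
    {"delta_pos":[-1.5,0,4.4],"twist":-1.12,"fingers":-1},
  ],
)

```text
clock: 61.12
tool_pos: [454.6, -46.9, 239.3]
orientation: [-1.505, 0.466, -0.456]
force: [0.3, 0.5, -1.2]
grip_width: 0.147
```

```bash
python3 - <<'E'
from h import *
o=st();p=np.array(o['tool_pos']);Rm=R.from_rotvec(o['orientation']).as_matrix()
f=phi(Rm);tot=133-f;n=math.ceil(tot/5.8);d=(np.array([480.5,9.5,240])-p)/n
rows=[]
for i in range(n):
    Ri=Rm@R.from_rotvec([0,-math.radians(tot*i/n),0]).as_matrix();rows.append([round(float(v),1) for v in Ri.T@d])
print(-tot/n/5);print(rows)
E
```

```text
t 61.12 pos [454.6 -46.9 239.3] phi 56.2 tilt [-0.002  0.017] F [ 0.3  0.5 -1.2] grip 13.7 q [-0.17 -0.37  1.87  0.02  1.65 -1.15]
-1.097067470081502
[[-0.7, 0.0, 4.4], [-0.3, 0.0, 4.4], [0.1, 0.0, 4.4], [0.6, 0.0, 4.4], [1.0, 0.0, 4.3], [1.4, 0.0, 4.2], [1.8, 0.0, 4.1], [2.2, 0.0, 3.9], [2.5, 0.0, 3.6], [2.9, 0.0, 3.4], [3.2, 0.0, 3.1], [3.5, 0.0, 2.8], [3.7, 0.0, 2.4], [3.9, 0.0, 2.1]]
```

Call:
apply_moves(
  rows=[
    {"delta_pos":[-0.7,0,4.4],"twist":-1.1,"fingers":-1},
    {"delta_pos":[-0.3,0,4.4],"twist":-1.1,"fingers":-1},
    {"delta_pos":[0,0,4.4],"twist":-1.1,"fingers":-1},
    {"delta_pos":[0.6,0,4.4],"twist":-1.1,"fingers":-1},
    {"delta_pos":[1,0,4.3],"twist":-1.1,"fingers":-1},
    {"delta_pos":[1.4,0,4.2],"twist":-1.1,"fingers":-1},
    {"delta_pos":[1.8,0,4],"twist":-1.1,"fingers":-1},
    {"delta_pos":[2.2,0,3.9],"twist":-1.1,"fingers":-1},
  ],
)

```text
clock: 61.78
tool_pos: [468.9, -12.7, 240.9]
orientation: [-1.548, -0.152, 0.155]
force: [0.9, -0.6, -0.1]
grip_width: 0.148
```

Call:
apply_moves(
  rows=[
    {"delta_pos":[2.5,0,3.6],"twist":-1.1,"fingers":-1},
    {"delta_pos":[2.9,0,3.4],"twist":-1.1,"fingers":-1},
    {"delta_pos":[3.2,0,3],"twist":-1.1,"fingers":-1},
    {"delta_pos":[3.5,0,2.8],"twist":-1,"fingers":-1},
    {"delta_pos":[2.5,0,1.6],"twist":-0.6,"fingers":-1},
    {"delta_pos":[1,0,0.6],"twist":-0.3,"fingers":-1},
    {"delta_pos":[0,0,0],"twist":0,"fingers":-1},
  ],
)

```text
clock: 62.37
tool_pos: [477.6, 9.1, 242.0]
orientation: [-1.49, -0.517, 0.516]
force: [0.5, 0.7, -0.7]
grip_width: 0.151
```

```bash
python3 - <<'E'
from h import *
o=st()
im=capture('wrist');np.save('w26.npy',im);crop(im,200,130,220,150,3.6,'w26.png')
p,ph=pintcp(-1,70,ox=0.7,oz=0);print(p,ph);plan((*p,185),ph,n=5)
im=capture('scene');crop(im,270,150,100,75,8,'s16.png')
E
```

```text
t 62.37 pos [477.6   9.1 242. ] phi 127.9 tilt [-0.006  0.017] F [ 0.5  0.7 -0.7] grip 14.1 q [-0.04 -0.32  1.83  0.02  1.64 -2.28]
[479.6   8.5] 133.0
5 rows
[{"delta_pos":[0.2,11.4,-0.5],"twist":-0.21},{"delta_pos":[0.2,11.4,-0.5],"twist":-0.21},{"delta_pos":[0.2,11.4,-0.5],"twist":-0.21},{"delta_pos":[0.2,11.4,-0.5],"twist":-0.21},{"delta_pos":[0.2,11.4,-0.5],"twist":-0.21}]
```

```bash
python3 - <<'E'
from h import *
f=lambda u,v:(200+u/3.6-.4,130+v/3.6-.4)
pts=[(438,260),(370,325),(510,330),(387,285),(492,287)]
print(circ([ony(f(*p),58-7)[[0,2]] for p in pts]))
for p in [(388,455),(489,455)]: print('top edge',ony(f(*p),58-73).round(1))
for p in [(403,303),(476,303)]: print('bottom',ony(f(*p),51).round(1))
c=cam('wrist')
Rm=R.from_euler('z',-CY,degrees=True).as_matrix()
for p in [(88,335),(190,285),(140,318)]: 
    for z in (118,126): print(p,z,(Rm@(onz(c,f(*p),z)-np.array([*c2,0]))).round(1))
for P in [(0,-84,118),(16,-84,118),(-16,-84,118),(0,-84,134)]:
    w=Rm.T@np.array(P,float)+np.array([*c2,0]);print(P,((proj(c,w)-[200,130]+.4)*3.6).round())
E
```

```text
(array([-1.32,  0.99]), 13.11, np.float64(0.23), 5)
top edge [ -7.  -15.   -5.9]
top edge [ -7.1 -15.    7.4]
bottom [-6.3 51.  -5.9]
bottom [-6.3 51.   7.8]
(88, 335) 118 [ 17.4 -85.5 118. ]
(88, 335) 126 [ 13.9 -87.1 126. ]
(190, 285) 118 [-12.4 -86.1 118. ]
(190, 285) 126 [-14.9 -87.7 126. ]
(140, 318) 118 [  3.2 -83.8 118. ]
(140, 318) 126 [  0.2 -85.5 126. ]
(0, -84, 118) [151. 312.]
(16, -84, 118) [ 96. 338.]
(-16, -84, 118) [207. 286.]
(0, -84, 134) [136. 334.]
```

```bash
python3 - <<'E'
from h import *
p,ph=pintcp(-1,70,ox=0.2,oz=0.8,cy=85);print(p,ph);st();plan((*p,185),ph,n=5)
E
```

```text
[480.1   7.4] 133.0
t 62.47 pos [477.6   8.9 242. ] phi 127.8 tilt [-0.005  0.017] F [-0.4 -0.1 -1.4] grip 13.8 q [-0.05 -0.32  1.83  0.02  1.64 -2.27]
5 rows
[{"delta_pos":[0.2,11.4,-0.7],"twist":-0.21},{"delta_pos":[0.1,11.4,-0.7],"twist":-0.21},{"delta_pos":[0.1,11.4,-0.7],"twist":-0.21},{"delta_pos":[0.1,11.4,-0.7],"twist":-0.21},{"delta_pos":[0.1,11.4,-0.7],"twist":-0.21}]
```

Call:
apply_moves(
  rows=[
    {"delta_pos":[0,8,-1],"twist":-0.3,"fingers":-1},
    {"delta_pos":[0,14,-1],"twist":-0.3,"fingers":-1},
    {"delta_pos":[0,14,-1],"twist":-0.3,"fingers":-1},
    {"delta_pos":[0,10,-0.5],"twist":-0.2,"fingers":-1},
    {"delta_pos":[0,6,0],"twist":0,"fingers":-1},
    {"delta_pos":[0,3,0],"twist":0,"fingers":-1},
    {"delta_pos":[0,0,0],"twist":0,"fingers":-1},
  ],
)

```text
clock: 63.05
tool_pos: [479.0, 6.3, 182.6]
orientation: [-1.472, -0.586, 0.585]
force: [1.5, -0.5, -0.4]
grip_width: 0.145
```

```bash
python3 - <<'E'
from h import *
st();p,ph=pintcp(-1,70,ox=0.2,oz=0.8,cy=85);plan((*p,158.5),ph,n=4)
E
```

```text
t 63.05 pos [479.    6.3 182.6] phi 133.0 tilt [-0.006  0.017] F [ 1.5 -0.5 -0.4] grip 13.5 q [-0.05 -0.3   1.91  0.02  1.54 -2.37]
4 rows
[{"delta_pos":[0.3,6.0,-0.1],"twist":-0.0},{"delta_pos":[0.3,6.0,-0.1],"twist":-0.0},{"delta_pos":[0.3,6.0,-0.1],"twist":-0.0},{"delta_pos":[0.3,6.0,-0.1],"twist":-0.0}]
```

Call:
apply_moves(
  rows=[
    {"delta_pos":[0.5,8,0],"twist":0,"fingers":-1},
    {"delta_pos":[0.5,9,0],"twist":0,"fingers":-1},
    {"delta_pos":[0.3,5,0],"twist":0,"fingers":-1},
    {"delta_pos":[0,2,0],"twist":0,"fingers":-1},
    {"delta_pos":[0,0,0],"twist":0,"fingers":-1},
  ],
)

```text
clock: 63.47
tool_pos: [480.2, 7.8, 156.9]
orientation: [-1.473, -0.585, 0.582]
force: [0.4, 0.1, -1.5]
grip_width: 0.151
```

```bash
python3 - <<'E'
from h import *
K=dict(ox=.2,oz=.8,cy=85)
st();swing(-1,[70,66,62,58,55],158.3,**K)
im=capture('scene');crop(im,280,160,80,60,9,'s17.png')
c=cam('scene')
for n,th,z in (('tip',205,120),('band',250,120),('mid',295,120),('foot',340,102)):
    q=np.array(ch(-36-36*math.cos(math.radians(th)),-85-36*math.sin(math.radians(th)))[:2]+(z,))
    print(n,(((proj(c,q)-[280,160])+.4)*9).round())
print('eye',(((proj(c,np.array(ch(0,-84,118)))-[280,160])+.4)*9).round())
E
```

```text
t 63.47 pos [480.2   7.8 156.9] phi 132.9 tilt [-0.005  0.017] F [ 0.4  0.1 -1.5] grip 14.1 q [-0.05 -0.29  1.94  0.02  1.5  -2.37]
[{"delta_pos":[-0.4,-1.4,-0.2],"twist":-0.02},{"delta_pos":[2.5,0.0,0.0],"twist":0.8},{"delta_pos":[2.4,0.0,-0.2],"twist":0.8},{"delta_pos":[2.4,0.0,-0.0],"twist":0.8},{"delta_pos":[1.8,0.0,-0.1],"twist":0.6}]
tip [367. 274.]
band [332. 324.]
mid [360. 378.]
foot [436. 443.]
eye [404. 263.]
```

Call:
apply_moves(
  rows=[
    {"delta_pos":[-0.4,-1.4,-0.2],"twist":0,"fingers":-1},
    {"delta_pos":[2.5,0,0],"twist":0.8,"fingers":-1},
    {"delta_pos":[2.4,0,-0.2],"twist":0.8,"fingers":-1},
    {"delta_pos":[2.4,0,0],"twist":0.8,"fingers":-1},
    {"delta_pos":[1.8,0,-0.1],"twist":0.6,"fingers":-1},
  ],
)

```text
clock: 63.93
tool_pos: [488.2, 12.5, 160.9]
orientation: [-1.521, -0.375, 0.372]
force: [-0.3, 0.6, -0.9]
grip_width: 0.145
```

```bash
python3 - <<'E'
from h import *
s=get_obs(); st()
R=cv2.Rodrigues(np.array(s["orientation"]))[0]; phi=np.degrees(np.arctan2(R[1,2],R[0,2]))
r=(phi+90-CY-180+180)%360-180
print("r",r,pintcp(-1,r,ox=.2,oz=.8,cy=85))
swing(-1,[r-4,r-8,r-12,r-16],158,ox=.2,oz=.8,cy=85)
E
```

```text
t 63.93 pos [488.2  12.5 160.9] phi 117.4 tilt [-0.002  0.017] F [-0.3  0.6 -0.9] grip 13.4 q [-0.04 -0.27  1.92  0.02  1.5  -2.09]
r 54.36124732629236 (array([487.9,  13. ]), np.float64(117.36124732629236))
[{"delta_pos":[2.4,2.9,0.5],"twist":0.8},{"delta_pos":[2.5,0.0,-0.1],"twist":0.8},{"delta_pos":[2.4,0.0,-0.1],"twist":0.8},{"delta_pos":[2.5,0.0,-0.1],"twist":0.8}]
```

Call:
apply_moves(
  rows=[
    {"delta_pos":[2.4,1.8,0.4],"twist":0.8,"fingers":-1},
    {"delta_pos":[2.5,0,0],"twist":0.8,"fingers":-1},
    {"delta_pos":[2.4,0,0],"twist":0.8,"fingers":-1},
    {"delta_pos":[2.5,0,0],"twist":0.8,"fingers":-1},
  ],
)

```text
clock: 64.27
tool_pos: [498.2, 16.5, 161.5]
orientation: [-1.549, -0.147, 0.143]
force: [-0.1, -0.3, -0.2]
grip_width: 0.15
```

```bash
cat > nx.py <<'E'
from h import *
s=get_obs(); st()
R=cv2.Rodrigues(np.array(s["orientation"]))[0]; phi=np.degrees(np.arctan2(R[1,2],R[0,2]))
r=(phi+90-CY-180+180)%360-180
print("r",r,pintcp(-1,r,ox=.2,oz=.8,cy=85))
swing(-1,[max(r-4*k,0) for k in (1,2,3,4)],158,ox=.2,oz=.8,cy=85)
E
python3 nx.py
```

```text
t 64.27 pos [498.2  16.5 161.5] phi 100.6 tilt [0.001 0.017] F [-0.1 -0.3 -0.2] grip 14.0 q [-0.03 -0.25  1.9   0.02  1.49 -1.78]
r 37.592370101083674 (array([497.6,  16.4]), np.float64(100.5923701010837))
[{"delta_pos":[1.8,3.5,-0.1],"twist":0.8},{"delta_pos":[2.4,0.0,-0.1],"twist":0.8},{"delta_pos":[2.5,0.0,-0.1],"twist":0.8},{"delta_pos":[2.4,-0.0,-0.1],"twist":0.8}]
```

Call:
apply_moves(
  rows=[
    {"delta_pos":[0,1.5,0],"twist":0,"fingers":-1},
    {"delta_pos":[0,0.5,0],"twist":0,"fingers":-1},
  ],
  squeeze=35,
)

```text
clock: 64.43
tool_pos: [498.8, 16.6, 160.3]
orientation: [-1.549, -0.146, 0.141]
force: [-0.2, -0.1, -0.4]
grip_width: 0.15
```

```bash
python3 nx.py; python3 - <<'E'
from h import *
im=capture("scene"); crop(im,250,220,300,240,2.5,"pics/s18.png")
E
```

```text
t 64.43 pos [498.8  16.6 160.3] phi 100.5 tilt [0.002 0.017] F [-0.2 -0.1 -0.4] grip 13.9 q [-0.03 -0.25  1.9   0.02  1.49 -1.78]
r 37.501163118289384 (array([497.6,  16.4]), np.float64(100.50116311828936))
[{"delta_pos":[1.3,2.3,-0.1],"twist":0.8},{"delta_pos":[2.4,0.0,-0.1],"twist":0.8},{"delta_pos":[2.5,0.0,-0.1],"twist":0.8},{"delta_pos":[2.4,0.0,-0.1],"twist":0.8}]
```

```bash
ls -t pics | head -3; grep -A8 "def crop" h.py; python3 - <<'E'
from h import *
im=capture("scene"); a=im[180:400,220:520][:,:,::-1]; cv2.imwrite("pics/s18.png",cv2.resize(a,None,fx=2.6,fy=2.6,interpolation=cv2.INTER_CUBIC))
E
```

```text
s17.png
s16.png
w26.png
def crop(im,x0,y0,w,h,s,fn):
    cv2.imwrite('pics/'+fn,cv2.resize(im[y0:y0+h,x0:x0+w,::-1],None,fx=s,fy=s,interpolation=cv2.INTER_CUBIC))
def tool(o):
    return np.round(np.array(o['tool_pos']),1), R.from_rotvec(o['orientation']).as_matrix()
import json,math
def phi(Rm): return math.degrees(math.atan2(Rm[1,2],Rm[0,2]))
def st():
    o=get_obs();p,Rm=tool(o);print('t',round(o['clock'],2),'pos',p,'phi',round(phi(Rm),1),'tilt',np.round(Rm[:,1],3)[:2],'F',np.round(o['force'],1),'grip',round(o['grip_width']*93,1),'q',np.round(o['qpos'],2));return o
def plan(target,ph=None,fin=None,step=38,rstep=6.5,n=None,arc=None):
```

View pics/s18.png

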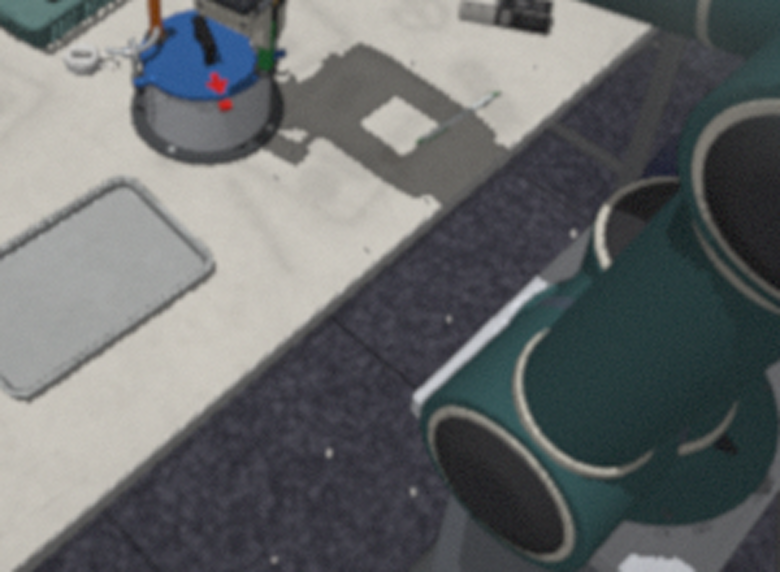

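```bash
python3 - <<'E'
from h import *
im=capture("scene"); crop(im,230,130,140,120,5.5,"s19.png")
E
```

```text
(no output)
```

View pics/s19.png

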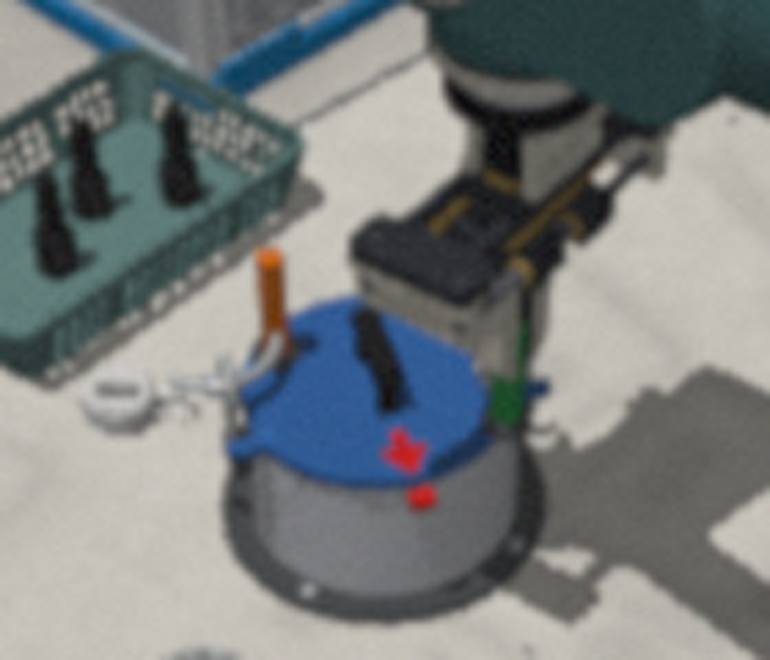

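The orange pin stands in the left eye and the green pin is upright at the right eye (about (505,385) in the crop). The cover's arrow still lies on the mark. I'll carry on with the swing.

Call:
apply_moves(
  rows=[
    {"delta_pos":[1.3,1.5,-0.1],"twist":0.8,"fingers":-1},
    {"delta_pos":[2.4,0.5,-0.1],"twist":0.8,"fingers":-1},
    {"delta_pos":[2.4,0,-0.1],"twist":0.8,"fingers":-1},
    {"delta_pos":[2.4,0,-0.1],"twist":0.8,"fingers":-1},
  ],
)

```text
clock: 64.92
tool_pos: [506.8, 16.6, 158.7]
orientation: [-1.553, 0.076, -0.079]
force: [-0.0, 0.1, -1.3]
grip_width: 0.149
```

```bash
python3 nx.py
```

```text
t 64.92 pos [506.8  16.6 158.7] phi 84.3 tilt [0.002 0.017] F [-0.   0.1 -1.3] grip 13.8 q [-0.03 -0.23  1.89  0.02  1.48 -1.5 ]
r 21.344612657265145 (array([507.5,  16.8]), np.float64(84.34461265726515))
[{"delta_pos":[3.1,0.7,0.2],"twist":0.8},{"delta_pos":[2.3,-0.0,-0.0],"twist":0.8},{"delta_pos":[2.6,-0.0,-0.1],"twist":0.8},{"delta_pos":[2.3,-0.0,-0.1],"twist":0.8}]
```

Call:
apply_moves(
  rows=[
    {"delta_pos":[3.0,0,0.2],"twist":0.8,"fingers":-1},
    {"delta_pos":[2.4,0,0],"twist":0.8,"fingers":-1},
    {"delta_pos":[2.5,0,-0.1],"twist":0.8,"fingers":-1},
    {"delta_pos":[2.3,0,-0.1],"twist":0.8,"fingers":-1},
    {"delta_pos":[0.5,0,0],"twist":0.3,"fingers":-1},
  ],
)

```text
clock: 65.33
tool_pos: [517.5, 14.0, 159.0]
orientation: [-1.529, 0.326, -0.324]
force: [-0.7, 0.3, -0.8]
grip_width: 0.151
```

```bash
python3 nx.py
```

```text
t 65.33 pos [517.5  14.  159. ] phi 66.2 tilt [0.003 0.017] F [-0.7  0.3 -0.8] grip 14.0 q [-0.03 -0.21  1.87  0.02  1.48 -1.19]
r 3.1966561435829703 (array([518.3,  14. ]), np.float64(66.19665614358297))
[{"delta_pos":[2.7,1.0,0.3],"twist":0.64},{"delta_pos":[0.0,0.0,0.0],"twist":-0.0},{"delta_pos":[0.0,0.0,0.0],"twist":-0.0},{"delta_pos":[0.0,0.0,0.0],"twist":-0.0}]
```

Call:
apply_moves(
  rows=[
    {"delta_pos":[1.5,0.5,0.2],"twist":0.4,"fingers":-1},
    {"delta_pos":[1.0,0.5,0.1],"twist":0.2,"fingers":-1},
    {"delta_pos":[0,0.7,0],"twist":0,"fingers":-1},
    {"delta_pos":[0,0,0],"twist":0,"fingers":-1},
  ],
)

```text
clock: 65.67
tool_pos: [519.9, 13.1, 157.3]
orientation: [-1.523, 0.366, -0.364]
force: [0.1, -0.3, -1.2]
grip_width: 0.147
```

```bash
python3 nx.py; python3 - <<'E'
from h import *
im=capture("scene"); crop(im,250,160,100,90,8,"s20.png")
E
```

```text
t 65.67 pos [519.9  13.1 157.3] phi 63.2 tilt [0.003 0.017] F [ 0.1 -0.3 -1.2] grip 13.7 q [-0.03 -0.2   1.87  0.02  1.47 -1.14]
r 0.2438245812549269 (array([519.9,  13.4]), np.float64(63.24382458125493))
[{"delta_pos":[0.1,-0.7,0.3],"twist":0.05},{"delta_pos":[0.0,0.0,0.0],"twist":-0.0},{"delta_pos":[0.0,0.0,0.0],"twist":-0.0},{"delta_pos":[0.0,0.0,0.0],"twist":-0.0}]
```

View pics/s20.png

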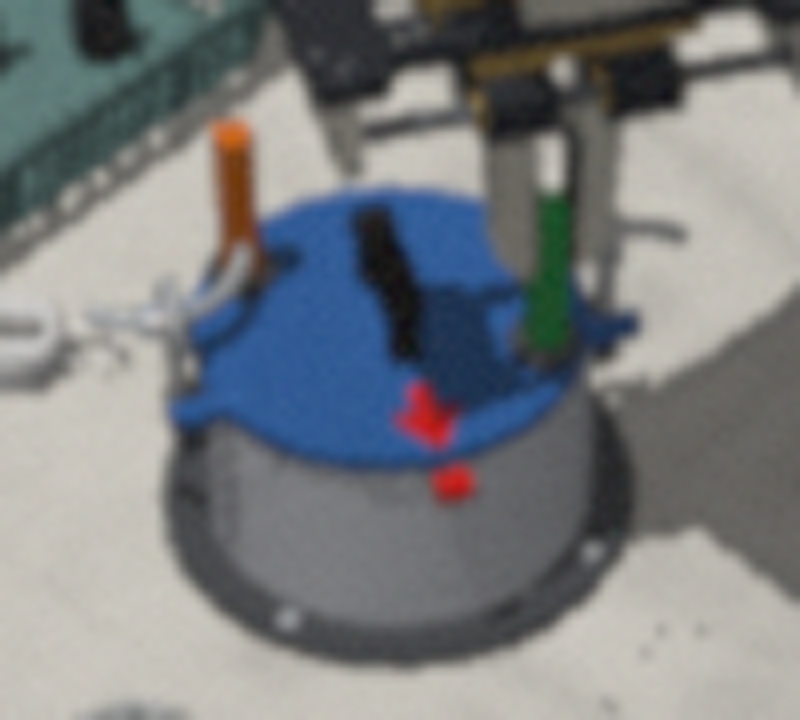

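The green stem is upright with its foot on the cover at about (545,345), so I'll lower it and set it down.

Call:
apply_moves(
  rows=[
    {"delta_pos":[0,0.7,0.2],"twist":0,"fingers":-1},
    {"delta_pos":[0,0.7,0],"twist":0,"fingers":-1},
    {"delta_pos":[0,0.6,0],"twist":0,"fingers":-1},
    {"delta_pos":[0,0,0],"twist":0,"fingers":-1},
  ],
)

```text
clock: 66.05
tool_pos: [520.0, 13.3, 156.0]
orientation: [-1.523, 0.363, -0.363]
force: [-0.3, -0.1, -1.2]
grip_width: 0.148
```

```bash
python3 nx.py
```

```text
t 66.05 pos [520.   13.3 156. ] phi 63.4 tilt [0.004 0.017] F [-0.3 -0.1 -1.2] grip 13.8 q [-0.03 -0.2   1.87  0.02  1.47 -1.14]
r 0.41004821941396585 (array([519.8,  13.4]), np.float64(63.410048219413966))
[{"delta_pos":[0.1,-2.0,0.0],"twist":0.08},{"delta_pos":[0.0,0.0,0.0],"twist":-0.0},{"delta_pos":[0.0,0.0,0.0],"twist":-0.0},{"delta_pos":[0.0,0.0,0.0],"twist":-0.0}]
```

Call:
apply_moves(
  rows=[
    {"delta_pos":[0,0.6,0],"twist":0,"fingers":-1},
    {"delta_pos":[0,0.6,0],"twist":0,"fingers":-1},
    {"delta_pos":[0,0,0],"twist":0,"fingers":-1},
  ],
)

```text
clock: 66.3
tool_pos: [520.3, 13.4, 156.1]
orientation: [-1.523, 0.361, -0.363]
force: [0.4, 0.0, -1.4]
grip_width: 0.144
```

```bash
python3 nx.py|head -1
```

```text
t 66.3 pos [520.3  13.4 156.1] phi 63.5 tilt [0.005 0.016] F [ 0.4  0.  -1.4] grip 13.4 q [-0.03 -0.2   1.87  0.02  1.47 -1.14]
```

Call:
apply_moves(
  rows=[
    {"delta_pos":[0,1.2,0],"twist":0,"fingers":-1},
    {"delta_pos":[0,0.5,0],"twist":0,"fingers":-1},
    {"delta_pos":[0,0,0],"twist":0,"fingers":-1},
  ],
)

```text
clock: 66.55
tool_pos: [520.7, 13.4, 156.1]
orientation: [-1.523, 0.359, -0.365]
force: [-0.3, 0.1, -0.8]
grip_width: 0.149
```

```bash
python3 nx.py|head -1
```

```text
t 66.55 pos [520.7  13.4 156.1] phi 63.5 tilt [0.007 0.016] F [-0.3  0.1 -0.8] grip 13.8 q [-0.03 -0.2   1.87  0.02  1.47 -1.14]
```

Call:
apply_moves(
  rows=[
    {"delta_pos":[0,1.5,0.3],"twist":0.1,"fingers":-1},
    {"delta_pos":[0,1.0,0.2],"twist":0,"fingers":-1},
    {"delta_pos":[0,0,0],"twist":0,"fingers":-1},
  ],
)

```text
clock: 66.8
tool_pos: [521.7, 13.7, 156.1]
orientation: [-1.521, 0.364, -0.374]
force: [-0.5, 0.3, 0.2]
grip_width: 0.148
```

```bash
python3 nx.py
```

```text
t 66.8 pos [521.7  13.7 156.1] phi 62.9 tilt [0.01  0.016] F [-0.5  0.3  0.2] grip 13.7 q [-0.03 -0.2   1.87  0.02  1.46 -1.13]
r -0.05215446499244081 (array([520.1,  13.3]), np.float64(62.94784553500756))
[{"delta_pos":[-1.2,-1.9,-1.0],"twist":-0.01},{"delta_pos":[0.0,0.0,0.0],"twist":-0.0},{"delta_pos":[0.0,0.0,0.0],"twist":-0.0},{"delta_pos":[0.0,0.0,0.0],"twist":-0.0}]
```

Call:
apply_moves(
  rows=[
    {"delta_pos":[0,0,0],"twist":0,"fingers":-1},
    {"delta_pos":[0,0,0],"twist":0,"fingers":-0.6},
    {"delta_pos":[0,0,0],"twist":0,"fingers":-0.4},
    {"delta_pos":[0,0,0],"twist":0,"fingers":-0.4},
    {"delta_pos":[0,0,0],"twist":0,"fingers":-0.4},
  ],
)

```text
clock: 67.22
tool_pos: [521.5, 13.7, 154.9]
orientation: [-1.521, 0.365, -0.374]
force: [-0.4, -0.7, -0.5]
grip_width: 0.296
```

```bash
python3 nx.py|head -1; python3 - <<'E'
from h import *
im=capture("scene"); crop(im,250,160,100,90,8,"s21.png")
E
```

```text
t 67.22 pos [521.5  13.7 154.9] phi 62.9 tilt [0.009 0.016] F [-0.4 -0.7 -0.5] grip 27.5 q [-0.03 -0.2   1.87  0.02  1.46 -1.13]
```

View pics/s21.png

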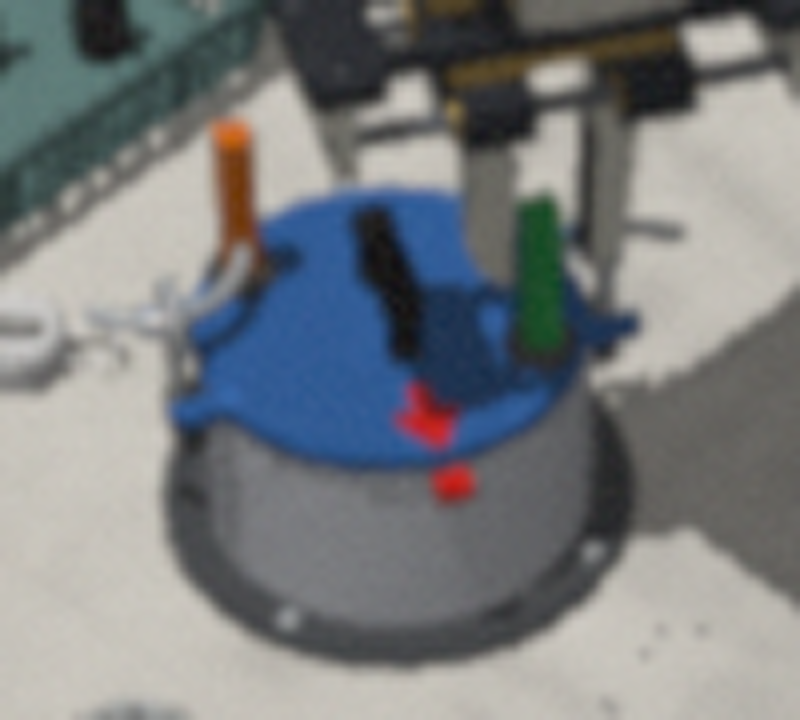

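The green pin is released and stands on its own, so I'll rise straight up.

Call:
apply_moves(
  rows=[
    {"delta_pos":[0,-4,0],"twist":0,"fingers":-0.4},
    {"delta_pos":[0,-10,0],"twist":0,"fingers":-0.4},
    {"delta_pos":[0,-18,0],"twist":0,"fingers":-0.4},
    {"delta_pos":[0,-25,0],"twist":0,"fingers":-0.4},
    {"delta_pos":[0,-30,0],"twist":0,"fingers":-0.4},
    {"delta_pos":[0,-35,0],"twist":0,"fingers":-0.4},
    {"delta_pos":[0,-25,0],"twist":0,"fingers":-0.4},
    {"delta_pos":[0,-10,0],"twist":0,"fingers":-0.4},
  ],
)

```text
clock: 67.93
tool_pos: [518.1, 11.2, 320.1]
orientation: [-1.522, 0.369, -0.37]
force: [0.3, -0.0, -0.1]
grip_width: 0.301
```

```bash
python3 nx.py|head -1; python3 - <<'E'
from h import *
im=capture("scene"); crop(im,250,160,100,90,8,"s22.png")
cv2.imwrite("pics/w30.png",capture("wrist")[:,:,::-1])
E
```

```text
t 67.93 pos [518.1  11.2 320.1] phi 62.9 tilt [0.005 0.016] F [ 0.3 -0.  -0.1] grip 28.0 q [-0.04 -0.24  1.64  0.02  1.74 -1.13]
```

View pics/s22.png

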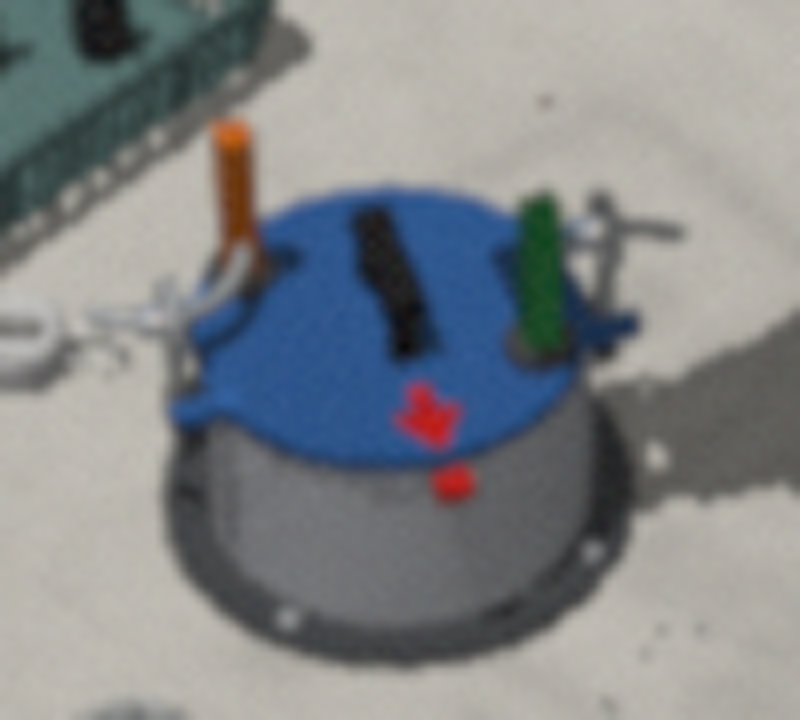

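View pics/w30.png

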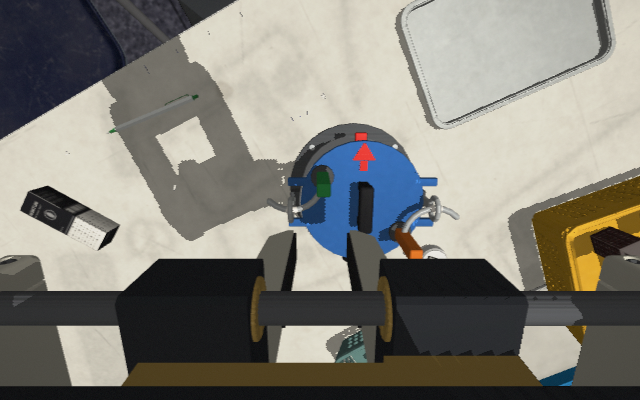

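```bash
python3 - <<'E'
from h import *
im=cv2.imread("pics/w30.png")[:,:,::-1]; crop(im,255,115,220,150,3.6,"w30z.png")
im=capture("top"); cv2.imwrite("pics/t30.png",im[:,:,::-1])
C=cam("top")
for s in (1,-1):
  for n,p in (("eye",(0,84*s,118)),("foot",(36*s,48*s,98)),):
    print(s,n,np.round(proj(C,ch(*p)),1))
E
```

```text
1 eye [271.8 173.2]
1 foot [289.9 168.9]
-1 eye [327.8 199.8]
-1 foot [309.9 207.1]
```

View pics/w30z.png

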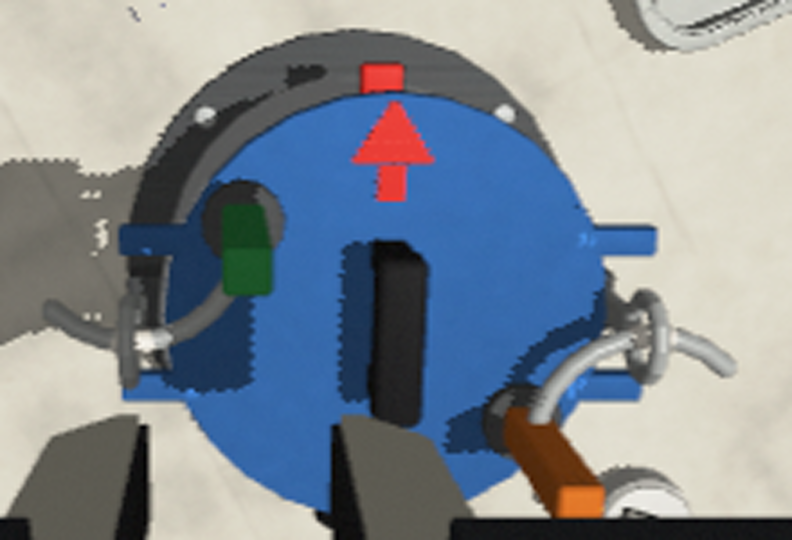

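View pics/t30.png

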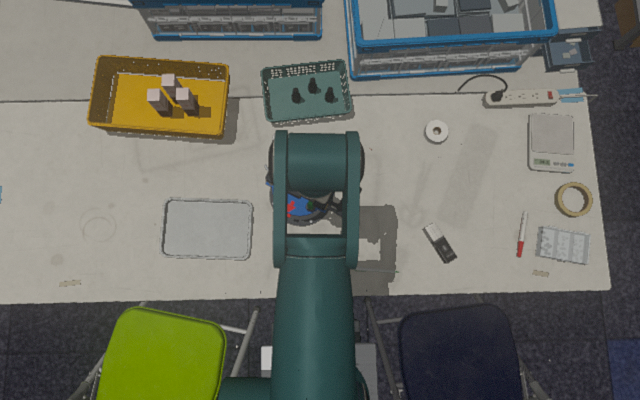

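```bash
python3 - <<'E'
from h import *
C=cam("wrist")
im=capture("wrist"); crop(im,265,185,60,45,13,"w31l.png"); crop(im,410,185,60,45,13,"w31r.png")
for s in (1,-1):
  for n,p in (("eye",(0,84*s,118)),("top ring",(0,84*s,132.)),("in",(0,78*s,118))): print(s,n,np.round(proj(C,ch(*p)),1))
E
```

```text
1 eye [436.7 210. ]
1 top ring [441.2 213.7]
1 in [431.5 210. ]
-1 eye [291.5 210.7]
-1 top ring [290.6 214.5]
-1 in [296.7 210.7]
```

View pics/w31l.png

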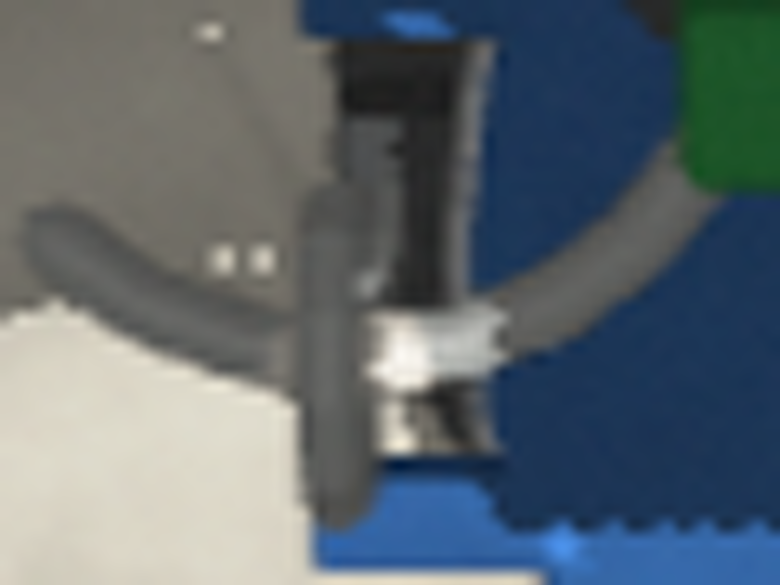

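View pics/w31r.png

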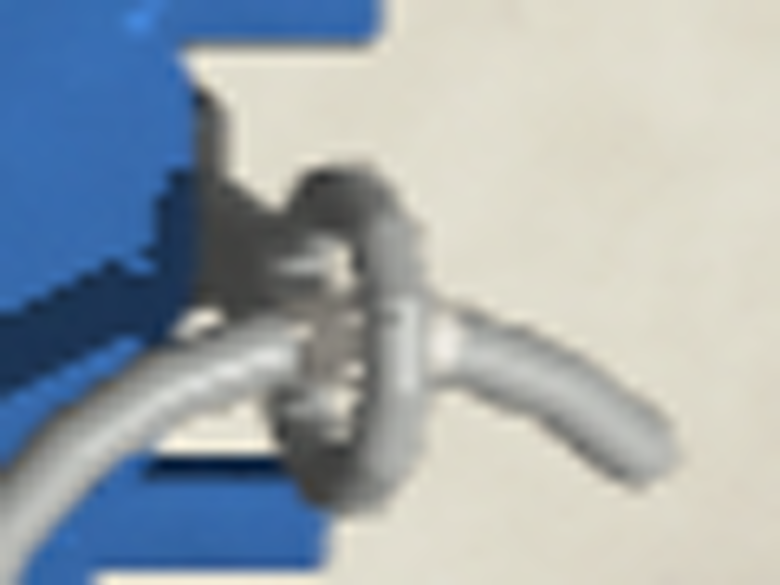

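```bash
python3 - <<'E'
from h import *
C=cam("wrist")
im=capture("wrist"); 
crop(im,300,160,50,45,16,"w32g.png"); crop(im,375,195,60,60,12,"w32o.png")
def w2c(w):
    a=np.radians(CY); d=np.array(w)[:2]-np.array([574.9,41.2]); return np.round([np.cos(a)*d[0]+np.sin(a)*d[1],-np.sin(a)*d[0]+np.cos(a)*d[1]],1)
for uv,z in (((322.5,176.1),105),((303.8,211),118),((297.4,211.5),118),((290.8,212),118)): print(uv,w2c(onz(C,uv,z)))
for s in(1,-1): print(s, np.round(proj(C,ch(36*s,48*s,105)),1),np.round(proj(C,ch(36*s,48*s,171)),1))
E
```

```text
(322.5, 176.1) [-38.7 -48.4]
(303.8, 211) [ -0.6 -70.1]
(297.4, 211.5) [ -0.1 -77.4]
(290.8, 212) [  0.5 -85. ]
1 [401.5 236.1] [418.  260.2]
-1 [322.9 178.4] [324.3 192.1]
```

View pics/w32g.png

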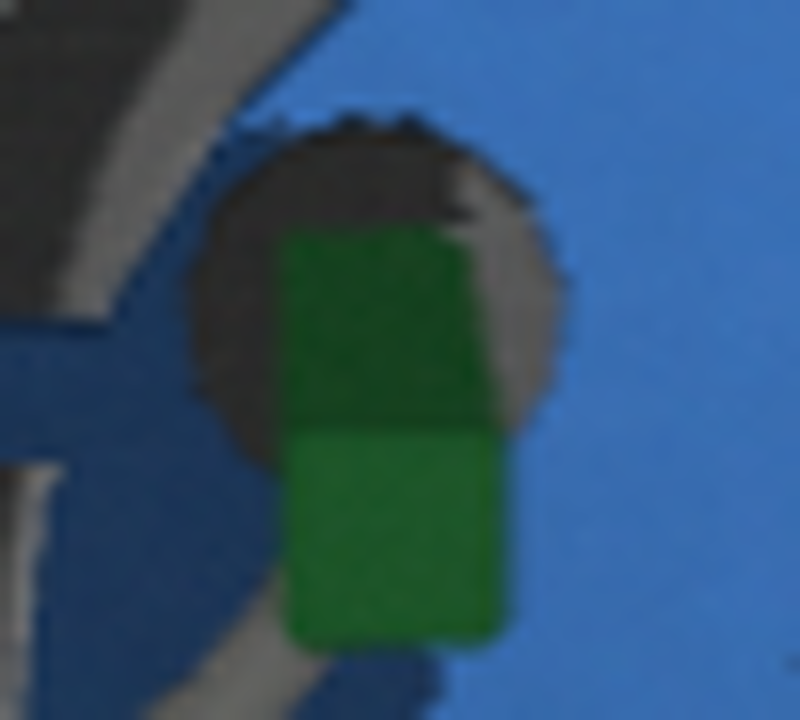

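View pics/w32o.png

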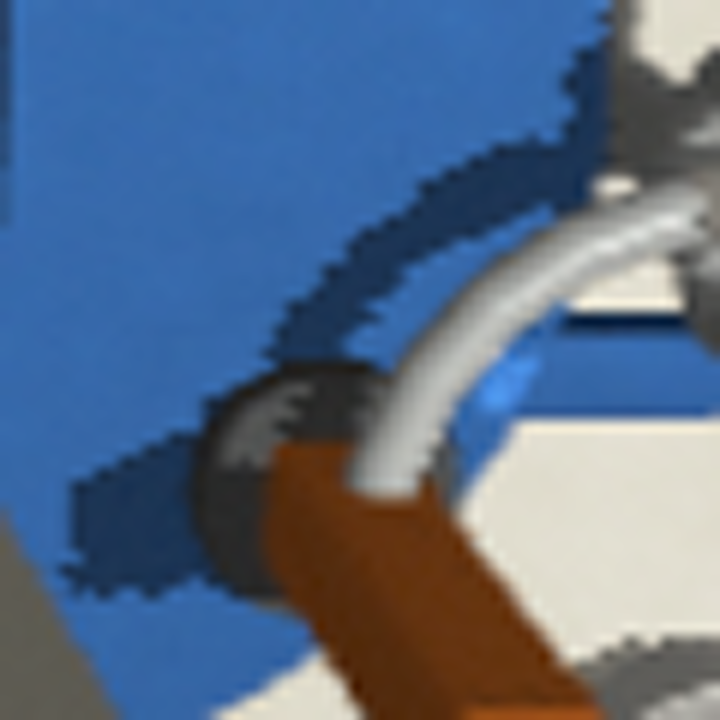

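The green pin's foot measures within 1 mm of its goal and the yaw is right, but the arm's shadow confuses the band. I'll move clear and look again.

Call:
apply_moves(
  rows=[
    {"delta_pos":[-10,-10,0],"twist":0,"fingers":-0.4},
    {"delta_pos":[-20,-15,0],"twist":0,"fingers":-0.4},
    {"delta_pos":[-30,-15,0],"twist":0,"fingers":-0.4},
    {"delta_pos":[-35,-10,0],"twist":0,"fingers":-0.4},
    {"delta_pos":[-35,0,0],"twist":0,"fingers":-0.4},
    {"delta_pos":[-25,0,0],"twist":0,"fingers":-0.4},
    {"delta_pos":[-10,0,0],"twist":0,"fingers":-0.4},
    {"delta_pos":[0,0,0],"twist":0,"fingers":-0.4},
  ],
)

```text
clock: 68.85
tool_pos: [360.3, 88.5, 361.5]
orientation: [-1.526, 0.387, -0.355]
force: [0.0, -0.1, -0.1]
grip_width: 0.302
```

```bash
python3 - <<'E'
from h import *
st(); im=capture("wrist"); cv2.imwrite("pics/w33.png",im[:,:,::-1])
im=capture("scene"); crop(im,250,160,100,90,8,"s33.png")
E
```

```text
t 68.85 pos [360.3  88.5 361.5] phi 62.8 tilt [-0.017  0.017] F [ 0.  -0.1 -0.1] grip 28.0 q [ 0.16 -0.55  1.79  0.02  1.91 -0.93]
```

View pics/w33.png

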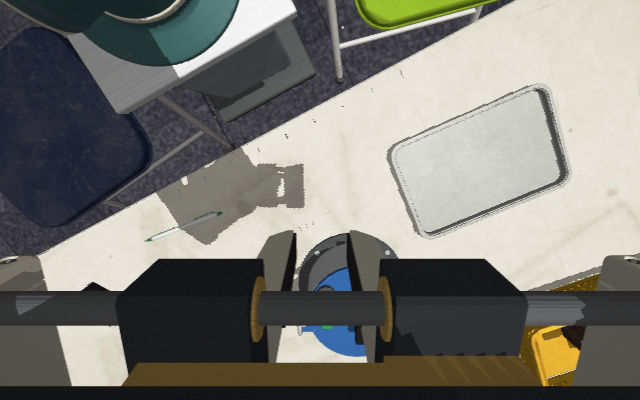

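View pics/s33.png

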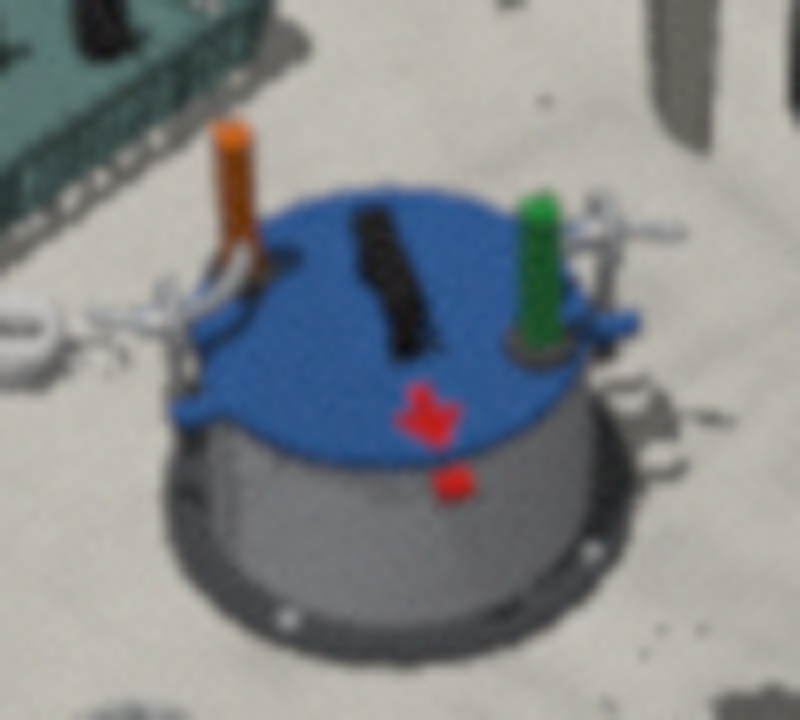

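Call:
apply_moves(
  rows=[
    {"delta_pos":[10,-10,0],"twist":0,"fingers":-0.4},
    {"delta_pos":[25,-20,0],"twist":0,"fingers":-0.4},
    {"delta_pos":[38,-15,0],"twist":0,"fingers":-0.4},
    {"delta_pos":[38,-15,0],"twist":0,"fingers":-0.4},
    {"delta_pos":[38,-10,0],"twist":0,"fingers":-0.4},
    {"delta_pos":[30,0,0],"twist":0,"fingers":-0.4},
    {"delta_pos":[15,0,0],"twist":0,"fingers":-0.4},
    {"delta_pos":[0,0,0],"twist":0,"fingers":-0.4},
  ],
)

```text
clock: 69.62
tool_pos: [551.6, -13.7, 420.2]
orientation: [-1.529, 0.399, -0.351]
force: [-0.8, -0.2, -1.0]
grip_width: 0.296
```

```bash
python3 - <<'E'
from h import *
st(); im=capture("wrist"); cv2.imwrite("pics/w34.png",im[:,:,::-1])
E
```

```text
t 69.62 pos [551.6 -13.7 420.2] phi 62.6 tilt [-0.028  0.016] F [-0.8 -0.2 -1. ] grip 27.5 q [-0.08 -0.12  1.37  0.01  1.92 -1.17]
```

View pics/w34.png

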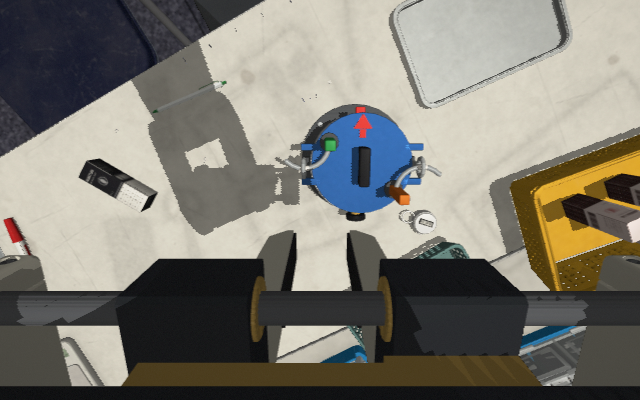

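```bash
python3 - <<'E'
from h import *
im=cv2.imread("pics/w34.png")[:,:,::-1]; crop(im,270,135,65,50,12,"w34l.png"); crop(im,390,135,65,70,8,"w34r.png")
E
```

```text
(no output)
```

View pics/w34l.png

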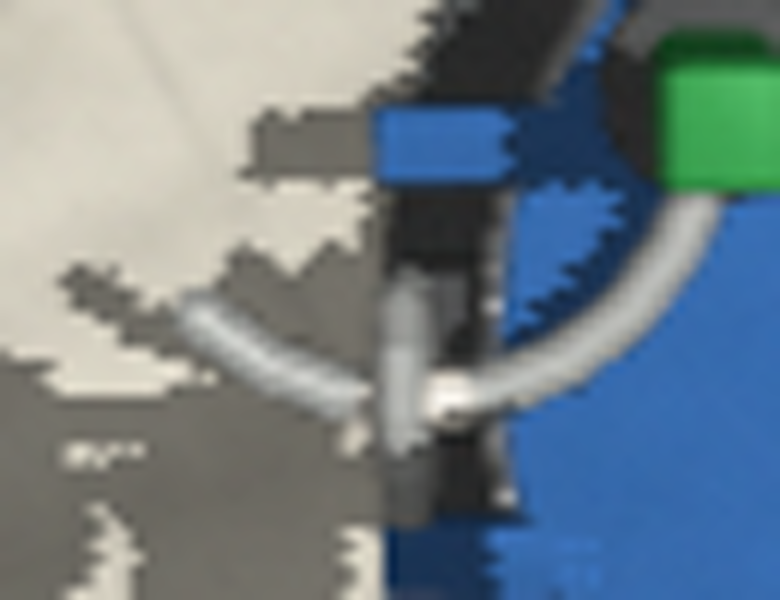

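View pics/w34r.png

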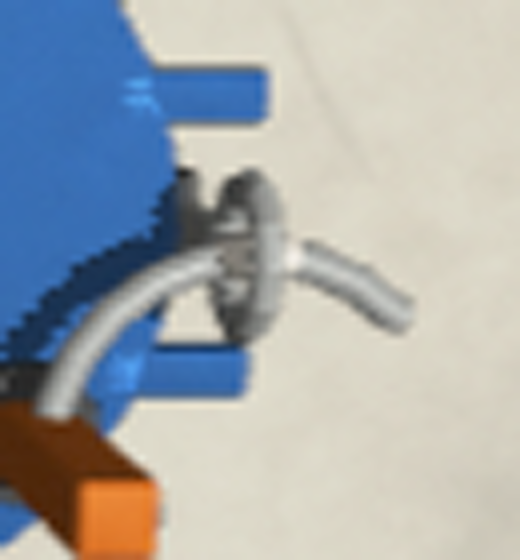

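Both pins are upright. The green band is centred in its eye to about 1 mm, and the orange band sits about 2–3 mm outboard but still in its eye. The arm is clear, so I'll hand the job in.

```bash
python3 - <<'E'
from station import *
print(close_job())
E
```

```text
the job is handed in; nothing more can be done
None
```

The job is handed in at about 70 s of the 210 s allowed; no verdict was reported. All three bottles from the grey tray (rose-red, amber, black) are in the chamber. The blue cover is seated with its arrow on the red mark, and the orange pin is swung into the left eye and the green pin into the right.

- **Pins:** the last wrist and scene pictures show both standing upright and released. The green pin's foot measured within about 1 mm of its goal and its band within about 1 mm of its eye. The orange band sits about 2–3 mm outboard of its eye's centre, and I did not correct it.
- **Shadow reading:** one wrist picture, taken with the green hook in the arm's shadow, suggested its band was 6–7 mm short of the eye. A second picture with the hook in light contradicted that.
- **Left alone:** I moved neither the tally counter, the pen nor the black carton. The three bottles in the green tray were not part of this job.

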